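# Check-weigh valve bodies and restock the lane

## Robot

A 6-joint arm with a two-finger parallel gripper is mounted at the origin on the work surface. World frame = base frame: x ahead of the robot, y to its left, z up, the work surface at z = 0. Lengths are in m, angles in rad, forces in N, time in s.
With the tool pointing down it reaches from about 0.35 to 0.775 m from the base axis. Payload 5.5 kg.
Tool frame: the origin (TCP) lies between the finger pads; the fingertips stand env.nose_length ahead of it and the grasp point (between the pads) lies 8 mm behind it (env.nose_length is the distance from the TCP to the fingertips, in m); z points along the fingers, y is the direction in which the jaws open and shut (so a half turn about z gives the same grasp; the last joint's range is limited). The gripper opens to 85 mm and grips with 20 to 120 N. Pads are 22 mm wide; open, the fingers measure 114 mm over their backs; the gripper's body (76 mm by 85 mm) begins 54 mm behind the grasp point. The pads swing forward as they close: fully open they stand 13 mm farther back than shut.
Start: joints at [1.197, 0.313, 0.046, 1.304, 0, 1.431], TCP at [0.133, 0.559, 0.242] pointing down, gripper open.
Joint ranges: [-2.76, 2.76], [-0.86, 1.69], [-1.03, 1.26], [-2.2, 2.34], [-1.47, 1.5], [-3.14, 3.14]. Speed limits (rad/s): [2.57, 2.57, 3.14, 3.14, 3.14, 3.14].

## Interface

Orientations are given as a unit quaternion [w, x, y, z].
In Python, from workcell import env gives the robot as it stands. The module is installed in compiled form; this text tells all that it offers.
- The arm moves only by the shell command python3 -m creep 'ROWS' [FORCE]. ROWS is a JSON object of lists of equal length, an entry for each row: "hand": the finger opening in mm, from 0 to 85.4; "delta_pos": the shift along the tool's x, y, z scaled (see below), a list of three; "turn": the turn about the tool's z scaled (see below). In form: {"hand": [hand, ...], "delta_pos": [[dx, dy, dz], ...], "turn": [turn, ...]}. A call has exactly 5 rows; each row shifts and turns the commanded pose from where the row before left it, along the tool's axes as they then stand; what a row does not reach is not made up. The controller multiplies each number of a shift by 0.8 m and each number of a turn by 5 degrees. A row lasts 1/12 s, in which the tool goes at most 41.7 mm and 7.16 degrees, less where a joint would pass 70% of its speed; a pose out of reach is approached as far as the arm can. A call with a number of a shift or a turn outside -1 to 1 is refused whole. A call with a gripper value outside its range is refused whole. The fingers move at their own pace and stop on an object; FORCE is the grip in N (left out, the last holds). Time passes only in rows, so rows that do not move let the fingers close, or fill a call up. It gives the time, the measured TCP pose, the force and the opening at its end, in the units of the state.
- env.get_state(): the state, without advancing time (a new reading comes with each control period).
- env.read_camera(name): name is "side" or "top" or "wrist"; returns a dict with "pixels" (400x640x3 uint8, red, green, blue), "depth" (400x640 float32, m along the optical axis (not along the pixel's ray), 0 where there is no reading), "fx", "fy", "cx", "cy" (pixels), "origin" and "orientation" of the camera in the world. Camera axes: x right, y down, z forward; pixel columns grow to the right and rows downward; lengths in m; the calibration is good to about 2 mm. A picture is of the moment at which its call begins.
- env.hand_in(): hands the job in, once; it reports no verdict.
Trained networks look in the newest picture that a camera, given by its name, has taken for a name from the list of things; names that differ only in an ending like _2 or _b are one class to them, and where a whole thing is asked for, a point or a joint stands for the part that bears it (a point fixed in the world has none). Each returns a list of dicts, best first, with "score" (0 to 1); they miss things now and then, are a little off and sometimes report something else, mostly with a low value. They report only what shows in the picture. A call takes as long as a camera call. They do not tell look-alikes from the thing itself.
- env.find_in(camera, target): "location" ([row, column] in pixels, amid what is visible of it).
- env.pinpoint(camera, target): "location" ([row, column] in pixels: a listed point, or the origin of a listed thing).
The state is a dict: "clock": time; "joint_pos": joint angles; "qvel": joint speeds; "tau": joint torques, N m; "tcp_pos": TCP position; "orientation": TCP orientation; "wrist_force": force on the tool from outside, world axes, zero at the start; "ft_torque": the same for the moment, N m; "finger_gap": finger opening in m.
Only numpy, scipy, OpenCV 4.12 (cv2) and the standard library are available. Lean on these libraries where they do the work, as an engineer would, in place of code of your own. Each camera call takes 0.05 s, during which the arm holds its last target.

## Task

Restock the lane of valve bodies first in, first out: first pull the older ones forward along the lane, the first one up to the stop and the other, if there is one, close up behind it. Then take the new ones from the mat in the order they stand, starting from the one nearest the tray: lower each gently onto the hook of the spring scale by its arch, without drawing the scale beyond its 1 kg range, let go, and let it hang still for a good second before you read it. If it pulls the pointer past the 550 g marker, stand it in the lane behind those already there, stubs across the lane; if it is lighter, stand it upright in the rework tray; leave the hook empty and the other things on the bench where they are.

Things in the scene. Friction and masses are not known exactly. Their poses are not given: they have to be found in the camera images.
- valve_a_center (a point): Bronze valve body 150 long, 118 high: barrel 50 in diameter on a flat round foot 54 in diameter; two stubs 28 in diameter along x to 75 mm either side, axis 28 mm above the foot; arch on top. New, first (+y end, nearest the tray) in the row on the black mat (3 mm thick; about 85 mm apart); exactly one of valve_a and valve_b is present. All look alike; only the scale tells sound from light. Point: on the stub axis, in the middle; y along the arch, z up.
- valve_a_bridge (a point): Middle of the bridge bar's axis on top of valve_a's arch, 82 mm above its _center, same axes. Arch: 10 mm bars standing across the stubs (along y) on a bonnet flange 52 mm in diameter (24 to 32 mm above _center); window 30 mm wide, 45 mm high, seen along x. Balanced: hangs level by the bridge.
- valve_b_center (a point): Bronze valve body 150 long, 118 high: barrel 50 in diameter on a flat round foot 54 in diameter; two stubs 28 in diameter along x to 75 mm either side, axis 28 mm above the foot; arch on top. New, first (+y end, nearest the tray) in the row on the black mat (3 mm thick; about 85 mm apart); exactly one of valve_a and valve_b is present. All look alike; only the scale tells sound from light. Point: on the stub axis, in the middle; y along the arch, z up.
- valve_b_bridge (a point): Middle of the bridge bar's axis on top of valve_b's arch, 82 mm above its _center, same axes. Arch: 10 mm bars standing across the stubs (along y) on a bonnet flange 52 mm in diameter (24 to 32 mm above _center); window 30 mm wide, 45 mm high, seen along x. Balanced: hangs level by the bridge.
- valve_c_center (a point): Bronze valve body 150 long, 118 high: barrel 50 in diameter on a flat round foot 54 in diameter; two stubs 28 in diameter along x to 75 mm either side, axis 28 mm above the foot; arch on top. New, second (middle) in the row on the black mat (3 mm thick; about 85 mm apart); exactly one of valve_c and valve_d is present. All look alike; only the scale tells sound from light. Point: on the stub axis, in the middle; y along the arch, z up.
- valve_c_bridge (a point): Middle of the bridge bar's axis on top of valve_c's arch, 82 mm above its _center, same axes. Arch: 10 mm bars standing across the stubs (along y) on a bonnet flange 52 mm in diameter (24 to 32 mm above _center); window 30 mm wide, 45 mm high, seen along x. Balanced: hangs level by the bridge.
- valve_d_center (a point): Bronze valve body 150 long, 118 high: barrel 50 in diameter on a flat round foot 54 in diameter; two stubs 28 in diameter along x to 75 mm either side, axis 28 mm above the foot; arch on top. New, second (middle) in the row on the black mat (3 mm thick; about 85 mm apart); exactly one of valve_c and valve_d is present. All look alike; only the scale tells sound from light. Point: on the stub axis, in the middle; y along the arch, z up.
- valve_d_bridge (a point): Middle of the bridge bar's axis on top of valve_d's arch, 82 mm above its _center, same axes. Arch: 10 mm bars standing across the stubs (along y) on a bonnet flange 52 mm in diameter (24 to 32 mm above _center); window 30 mm wide, 45 mm high, seen along x. Balanced: hangs level by the bridge.
- valve_e_center (a point): Bronze valve body 150 long, 118 high: barrel 50 in diameter on a flat round foot 54 in diameter; two stubs 28 in diameter along x to 75 mm either side, axis 28 mm above the foot; arch on top. New, third (-y end) in the row on the black mat (3 mm thick; about 85 mm apart); may be absent. All look alike; only the scale tells sound from light. Point: on the stub axis, in the middle; y along the arch, z up.
- valve_e_bridge (a point): Middle of the bridge bar's axis on top of valve_e's arch, 82 mm above its _center, same axes. Arch: 10 mm bars standing across the stubs (along y) on a bonnet flange 52 mm in diameter (24 to 32 mm above _center); window 30 mm wide, 45 mm high, seen along x. Balanced: hangs level by the bridge.
- stock_1_center (a point): Bronze valve body 150 long, 118 high: barrel 50 in diameter on a flat round foot 54 in diameter; two stubs 28 in diameter along x to 75 mm either side, axis 28 mm above the foot; arch on top. Older stock, already checked: foremost in the lane (nearest the stop), but well back from it at the start. Point: on the stub axis, in the middle; y along the arch, z up.
- stock_2_center (a point): Bronze valve body 150 long, 118 high: barrel 50 in diameter on a flat round foot 54 in diameter; two stubs 28 in diameter along x to 75 mm either side, axis 28 mm above the foot; arch on top. Older stock, already checked: in the lane behind stock_1 (farther from the stop); may be absent. Point: on the stub axis, in the middle; y along the arch, z up.
- lane_stop (a point): Stock lane: fixed aluminium tray, 340 mm long, 172 wide inside, floor 3 thick, lips 12 high on both long sides, stop tab 60 wide, 45 high in the middle of its front (+y end); -y end open. Valve bodies stand in it single file, stubs across it (along x). Point: middle of the stop's inner face, at floor level; the lane runs from here to -y; x across it, z up.
- tray: Rework tray: fixed grey plastic tray, outside 200 x 176 mm (x, y), walls 3 mm thick and 26 mm high, floor 3 mm; takes two valve bodies side by side, stubs along x. Origin at the centre of its underside, z up.
- scale: Spring scale on a fixed bench stand: base plate 200 x 170 x 12 mm from 25 mm before the hook (-x) to 175 mm behind it; post 22 mm thick 115 mm behind it (+x) and 60 mm to +y, arm at 492 mm; white housing 22 x 44 mm (x, y), 295 to 460 mm high; rod and hook below it. Origin on the table straight below the hook's seat; x points away from the hook's open side.
- hook (a joint): How far the scale's hook is drawn down, m: 0 empty, 7 mm per 100 g (140 N/m), 0.0385 at 550 g, full scale 1 kg at 0.070, hard stop 0.075. Bounces at about 2 Hz when let go and settles in about 2.5 s.
- hook_seat (a point): Top of the steel at the bottom of the hook; a 10 mm bar rests with its axis 5 mm above. 208 mm above the table when empty, sinks with the load. 6 mm round bar, J-shaped in the scale's x-z plane: point on the -x side, 23 mm from the seat, 19 mm above it; way in from -x over the point. The back bows out 25 mm to +x and rejoins the rod, over the seat, 55 mm up.
- marker (a point): Black set marker clamped on the -y edge of the white housing at 550 g. The red pointer bar moves down the housing with the hook, from 420 mm above the table when empty: a sound valve body draws it down past the marker (38.5 mm lower), a light one does not.
- flux_tin: bystander: grey tin, 68 mm in diameter, 60 mm high; origin under its centre
- tape_roll: bystander: paper tape roll lying flat, 90 mm outside, 25 mm high; origin under its centre
- wire_brush: bystander: wooden wire brush about 200 mm long along its x, 27 mm high
- spanner: bystander: steel open-end wrench lying along its x
- elbow: bystander: small copper elbow, two arms 50 mm long along its x and y, 25 mm high
- pipe_end: bystander: copper pipe 150 mm long, 28 mm thick, from its origin along its x
There are look-alikes about, which are no part of the job. What is shaped like the part that bears valve_e_center but turquoise is not meant.

How it is judged:
By the outcome, as a careful person would: the job done as asked, in the order asked, and still so for the second after the job is handed in, with the robot touching nothing.
Of valve_a, valve_b only 1 to 1 are there at a start; the rules pass over those that are not, and their reading is None.
Of valve_c, valve_d only 1 to 1 are there at a start; the rules pass over those that are not, and their reading is None.
Of valve_e, stock_2 only 1 to 2 are there at a start; the rules pass over those that are not, and their reading is None.
At some moment in a run one of valve_a, valve_b, valve_c, valve_d, valve_e may be knocked a few centimetres aside while the robot is not near it.
It also fails if it takes over 210 s, if anything falls off the work surface, if the arm or the gripper's body presses on something with over 40 N, if the wrist force passes 120 N, or if a joint passes its speed limit or range.

## Working session

There is one attempt and no reset: what is moved stays moved. The work goes in short steps, Python scripts to look and compute and a shell command to move; the robot and the scene stay as the last step left them, time stands still between calls to the robot, and variables do not carry over. Pictures are saved under pics/ and viewed, and the job is handed in when it is done.

```bash
mkdir -p pics
cat > h.py <<'E'
import numpy as np, cv2
from workcell import env
from scipy.spatial.transform import Rotation as R
def rot(q): return R.from_quat([q[1],q[2],q[3],q[0]]).as_matrix()
def snap(c,fn=None):
    im=env.read_camera(c)
    if fn: cv2.imwrite('pics/'+fn,im['pixels'][:,:,::-1])
    return im
def px2w(im,r,c,d=None):
    if d is None:
        p=im['depth'][max(0,int(r)-1):int(r)+2,max(0,int(c)-1):int(c)+2]; p=p[p>0]
        d=np.median(p) if p.size else np.nan
    v=np.array([(c-im['cx'])/im['fx']*d,(r-im['cy'])/im['fy']*d,d])
    return np.array(im['origin'])+rot(im['orientation'])@v
def px2z(im,r,c,z):
    v=rot(im['orientation'])@np.array([(c-im['cx'])/im['fx'],(r-im['cy'])/im['fy'],1])
    o=np.array(im['origin']); return o+v*(z-o[2])/v[2]
def w2px(im,p):
    v=rot(im['orientation']).T@(np.array(p)-np.array(im['origin']))
    return v[1]/v[2]*im['fy']+im['cy'], v[0]/v[2]*im['fx']+im['cx']
def st():
    s=env.get_state(); print('t',round(s['clock'],2),'tcp',np.round(s['tcp_pos'],4),'q',np.round(s['orientation'],4),'F',np.round(s['wrist_force'],1),'gap',round(s['finger_gap'],4),'j',np.round(s['joint_pos'],2)); return s
E
python3 - <<'E'
from h import *
s=st(); print(rot(s['orientation']).round(3), env.nose_length)
for c in ['top','side','wrist']:
    im=snap(c,c+'0.png'); print(c,np.round(im['origin'],3),rot(im['orientation']).round(2).tolist(),im['fx'],im['cx'],im['cy'])
    for t in ['valve_a_center','valve_a_bridge','stock_1_center','lane_stop','tray','scale','hook_seat','marker']:
        try:
            for d in env.pinpoint(c,t)[:6]:
                r,cc=d['location']; print(c,t,round(d['score'],2),int(r),int(cc),px2w(im,r,cc).round(3))
        except Exception as e: print(c,t,e)
E
```

```text
t 0.0 tcp [0.133  0.5589 0.2414] q [-2.000e-04  1.166e-01  9.932e-01 -9.000e-04] F [-0.1 -0.8  0.2] gap 0.0851 j [ 1.2   0.31  0.04  1.3  -0.    1.43]
[[-0.973  0.232 -0.001]
 [ 0.232  0.973 -0.002]
 [ 0.    -0.002 -1.   ]] 0.011
top [0.394 0.003 1.679] [[-0.02, -1.0, 0.09], [-1.0, 0.02, 0.01], [-0.02, -0.09, -1.0]] 487.56883755360406 332.8418123313751 199.3021290591293
top valve_a_center 0.26 259 289 [ 0.345  0.177 -0.001]
top valve_a_bridge 0.15 201 431 [ 0.531 -0.302  0.065]
top stock_1_center 0.82 201 250 [0.542 0.3   0.065]
top lane_stop 0.61 207 206 [0.529 0.463 0.002]
top tray 0.95 217 339 [0.486 0.004 0.001]
top scale 0.6 159 350 [ 0.685 -0.039  0.01 ]
top hook_seat 0.37 147 351 [ 0.688 -0.037  0.208]
top marker 0.67 135 349 [ 0.674 -0.027  0.443]
side [ 0.487 -1.08   1.068] [[1.0, -0.03, 0.03], [-0.04, -0.6, 0.8], [-0.01, -0.8, -0.6]] 486.1853804003632 313.3309992830518 204.33624832828562
side stock_1_center 0.93 200 315 [0.547 0.273 0.063]
side lane_stop 0.8 186 305 [0.516 0.445 0.003]
side tray 0.77 267 300 [0.489 0.008 0.005]
side scale 0.64 277 364 [ 0.678 -0.054  0.012]
side hook_seat 0.55 221 370 [0.73  0.194 0.029]
side hook_seat 0.26 197 357 [ 0.709  0.371 -0.   ]
side marker 0.67 170 377 [ 0.689 -0.056  0.398]
wrist [0.068 0.574 0.375] [[0.23, 0.94, 0.26], [0.97, -0.22, -0.06], [0.0, 0.27, -0.96]] 346.57457565383237 319.7424809651674 201.98066357967278
```

View pics/top0.png

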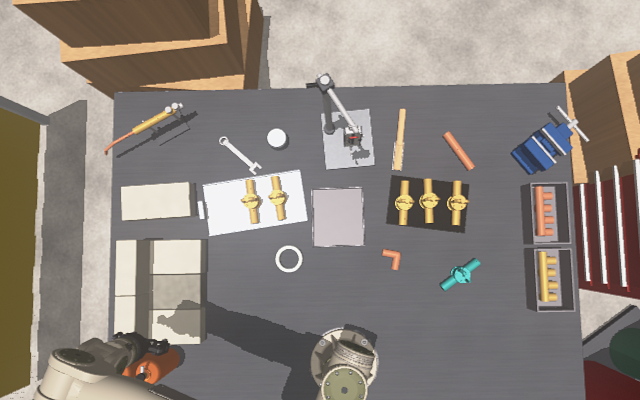

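View pics/side0.png

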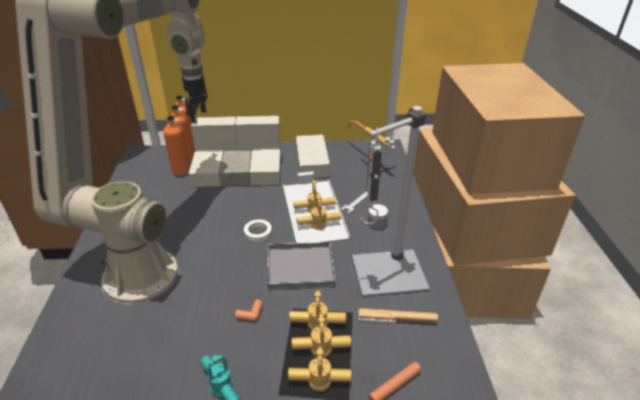

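View pics/wrist0.png

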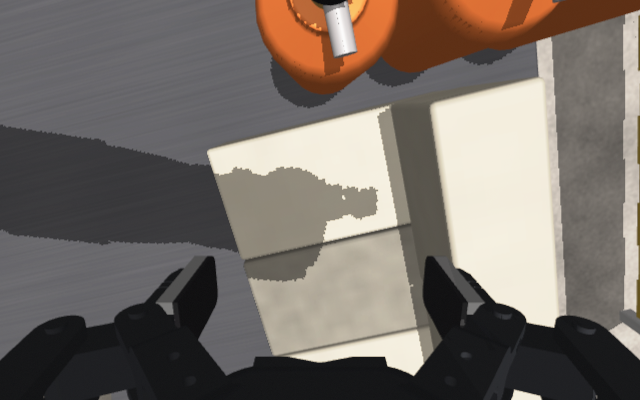

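The top view shows:
- Stock valves at about (row 200, col 252) and (198, 277) in the white lane, with the stop at its left end (col ~203).
- Three new valves on the black mat at cols 404, 429 and 458 (row ~202).
- The turquoise look-alike at (274, 461).
- Brass fittings in a bin at (275, 548), also look-alikes.
- The tray at (217, 339) and the scale hook at about (140, 351).

By the description I choose the mat's 404/429/458 set and the lane's two.

```bash
cat >> h.py <<'E'
def cloud(im):
    d=im['depth'].astype(float); rr,cc=np.mgrid[0:400,0:640]
    P=np.stack([(cc-im['cx'])/im['fx']*d,(rr-im['cy'])/im['fy']*d,d],-1)
    return P@rot(im['orientation']).T+np.array(im['origin']), d>0
def bronze(im):
    h=cv2.cvtColor(im['pixels'],cv2.COLOR_RGB2HSV); return (h[...,0]>14)&(h[...,0]<30)&(h[...,1]>90)&(h[...,2]>60)
def valves(im,box=(0.38,0.72,-0.5,0.5)):
    P,ok=cloud(im); m=bronze(im)&ok&(P[...,2]>0.008)&(P[...,2]<0.16)&(P[...,0]>box[0])&(P[...,0]<box[1])&(P[...,1]>box[2])&(P[...,1]<box[3])
    n,l,s,ce=cv2.connectedComponentsWithStats(m.astype(np.uint8),connectivity=4); out=[]
    for i in range(1,n):
        if s[i,4]<40: continue
        Q=P[l==i]; st_=Q[Q[:,2]<0.052]; br=Q[Q[:,2]>0.102]
        (c,sz,a)=cv2.minAreaRect(Q[:,:2].astype(np.float32)*1000)
        v=None
        if len(st_)>5:
            w=np.linalg.svd(st_[:,:2]-st_[:,:2].mean(0))[2][0]; v=np.degrees(np.arctan2(w[1],w[0])); v=(v+90)%180-90
        out.append((ce[i].round(0),s[i,4],np.round(c,0),np.round(sz,0),'ang',v,'stubmid',(st_[:,:2].min(0)+st_[:,:2].max(0))/2 if len(st_) else None,'br',br.mean(0).round(4) if len(br) else None,len(br),'zmax',Q[:,2].max().round(3)))
    return out
E
python3 - <<'E'
from h import *
for c in ['top','side']:
    im=snap(c); print(c)
    for v in valves(im): print(*v)
    P,ok=cloud(im); hsv=cv2.cvtColor(im['pixels'],cv2.COLOR_RGB2HSV)
    # lane (white), tray, mat, baseplate rects by height/colour
    def rect(name,m,cx,cy,s=0.16):
        m=m&ok&(abs(P[...,0]-cx)<s)&(abs(P[...,1]-cy)<s+0.05)
        n,l,st_,_=cv2.connectedComponentsWithStats(m.astype(np.uint8)); i=1+np.argmax(st_[1:,4]); Q=P[l==i]
        r=cv2.minAreaRect(Q[:,:2].astype(np.float32)*1000); print(name,np.round(r[0],1),np.round(r[1],1),round(r[2],2),'z',np.median(Q[:,2]).round(4)); 
    S,V=hsv[...,1],hsv[...,2]
    rect('lane',(S<40)&(V>190)&(P[...,2]<0.02),0.53,0.29,0.2)
    rect('mat',(V<45)&(P[...,2]<0.02),0.53,-0.3,0.14)
    rect('plate',(P[...,2]>0.008)&(P[...,2]<0.018),0.72,-0.04,0.15)
    print('table z',np.median(P[...,2][ok&(abs(P[...,0]-.4)<.05)&(abs(P[...,1])<.05)]))
    for y0,y1,x0,x1,f in [(80,260,180,500,c+'c.png')]:
        pass
im=snap('top'); cv2.imwrite('pics/topc.png',cv2.resize(im['pixels'][90:250,190:390,::-1],None,fx=4,fy=3.7,interpolation=cv2.INTER_CUBIC))
im=snap('side'); cv2.imwrite('pics/sidec.png',cv2.resize(im['pixels'][100:300,250:450,::-1],None,fx=3,fy=3,interpolation=cv2.INTER_CUBIC))
E
```

```text
top
[277. 197.] 360 [556. 210.] [147.  44.] ang 8.724503302444106 stubmid [0.55622372 0.21159913] br [0.5557 0.2119 0.1166] 41 zmax 0.126
[428. 201.] 474 [ 537. -294.] [147.  52.] ang 0.4003351099018744 stubmid [ 0.5373003  -0.28865677] br [ 0.5365 -0.2933  0.116 ] 55 zmax 0.124
[251. 201.] 352 [546. 299.] [144.  45.] ang 7.430549509593362 stubmid [0.54586815 0.30013996] br [0.5449 0.3003 0.1175] 41 zmax 0.127
[403. 203.] 450 [ 531. -217.] [ 62. 149.] ang -4.775963439563839 stubmid [ 0.53219087 -0.21948661] br [ 0.5315 -0.2113  0.1172] 49 zmax 0.129
[456. 203.] 491 [ 527. -389.] [ 51. 149.] ang -4.071064913295913 stubmid [ 0.52749958 -0.38888723] br [ 0.528  -0.3869  0.1162] 52 zmax 0.128
lane [544.8 297.1] [181.7 342.7] 8.1 z 0.0032Traceback (most recent call last):
  File "<stdin>", line 13, in <module>
  File "<stdin>", line 9, in rect
    return _wrapfunc(a, 'argmax', axis=axis, out=out, **kwds)
    return bound(*args, **kwds)
ValueError: attempt to get argmax of an empty sequence
```

```bash
cat >> h.py <<'E'
def rect(name,P,m,cx,cy,s=0.16):
    m=m&(abs(P[...,0]-cx)<s)&(abs(P[...,1]-cy)<s+0.05)
    n,l,st_,_=cv2.connectedComponentsWithStats(m.astype(np.uint8))
    if n<2: print(name,'none'); return
    i=1+np.argmax(st_[1:,4]); Q=P[l==i]
    r=cv2.minAreaRect(Q[:,:2].astype(np.float32)*1000); print(name,np.round(r[0],1),np.round(r[1],1),round(r[2],2),'z',np.median(Q[:,2]).round(4))
E
python3 - <<'E'
from h import *
for c in ['top','side']:
    im=snap(c); print(c)
    if c=='side':
        for v in valves(im): print(*v)
    P,ok=cloud(im); hsv=cv2.cvtColor(im['pixels'],cv2.COLOR_RGB2HSV)
    S,V=hsv[...,1],hsv[...,2]
    rect('lane',P,ok&(S<40)&(V>190)&(P[...,2]<0.02),0.53,0.29,0.2)
    rect('traywall',P,ok&(P[...,2]>0.02)&(P[...,2]<0.033),0.486,0.004,0.1)
    rect('tray',P,ok&(P[...,2]>0.002)&(P[...,2]<0.033)&(V>110),0.486,0.004,0.1)
    rect('plate',P,ok&(P[...,2]>0.007)&(P[...,2]<0.018)&(P[...,0]>.6),0.72,-0.04,0.15)
    print('table z',np.median(P[...,2][ok&(abs(P[...,0]-.4)<.05)&(abs(P[...,1])<.05)]))
    m=ok&(abs(P[...,0]-.7)<.05)&(abs(P[...,1]+.04)<.06)
    for z0,z1 in [(.18,.24),(.24,.28),(.3,.36),(.36,.41),(.41,.46),(.47,.52)]:
        q=P[m&(P[...,2]>z0)&(P[...,2]<z1)]
        if len(q): print(z0,len(q),q.mean(0).round(4),q.min(0).round(3),q.max(0).round(3))
im=snap('top'); cv2.imwrite('pics/topc.png',cv2.resize(im['pixels'][90:250,190:390,::-1],None,fx=4,fy=3.7,interpolation=cv2.INTER_CUBIC))
im=snap('side'); cv2.imwrite('pics/sidec.png',cv2.resize(im['pixels'][100:300,250:450,::-1],None,fx=3,fy=3,interpolation=cv2.INTER_CUBIC))
E
```

```text
top
lane [544.6 296.8] [181.8 342.4] 7.99 z 0.0033
traywall [552.1  98. ] [ 4.  65.6] 89.35 z 0.0268
tray [486.1  24. ] [200.1 259.5] 0.91 z 0.0053
plate [758.  -27.7] [208.9 171.1] 3.82 z 0.0122
table z 0.001979875788671537
0.18 19 [ 0.6761 -0.0337  0.2145] [ 0.659 -0.037  0.206] [ 0.69  -0.032  0.23 ]
0.24 2 [ 0.6794 -0.0335  0.2777] [ 0.679 -0.036  0.277] [ 0.679 -0.031  0.278]
0.3 76 [ 0.6763 -0.0325  0.3308] [ 0.672 -0.056  0.303] [ 0.687 -0.01   0.36 ]
0.36 72 [ 0.6774 -0.0342  0.384 ] [ 0.671 -0.064  0.361] [ 0.691 -0.01   0.41 ]
0.41 138 [ 0.6788 -0.0324  0.4418] [ 0.671 -0.056  0.411] [ 0.695 -0.01   0.46 ]
0.47 221 [ 0.7076 -0.0178  0.4976] [ 0.667 -0.046  0.476] [0.749 0.012 0.504]
side
[316. 209.] 848 [541. 325.] [146. 285.] ang -85.14898282866275 stubmid [0.54858625 0.32704148] br [0.5506 0.2369 0.1163] 62 zmax 0.127
[319. 346.] 2981 [ 531. -295.] [247. 156.] ang 89.2203994297723 stubmid [ 0.52968848 -0.29422089] br [ 0.5297 -0.3157  0.1167] 226 zmax 0.126
[373. 313.] 217 [ 683. -200.] [29. 76.] ang -6.611477610166105 stubmid [ 0.68195289 -0.19992192] br None 0 zmax 0.032
lane [540.5 297.7] [176.8 351.4] 8.02 z 0.0048
traywall [486.6  10. ] [199.2 182.6] 0.65 z 0.0247
tray [486.1  25.5] [199.2 214.2] 0.32 z 0.005
plate [758.  -30.7] [204.9 177.8] 2.68 z 0.0128
table z 0.0035425986389674424
0.18 54 [ 0.6855 -0.0356  0.2175] [ 0.659 -0.041  0.204] [ 0.707 -0.031  0.24 ]
0.24 39 [ 0.6909 -0.0363  0.2627] [ 0.678 -0.042  0.241] [ 0.705 -0.029  0.279]
0.3 225 [ 0.681  -0.0477  0.3319] [ 0.67  -0.064  0.3  ] [ 0.696 -0.012  0.36 ]
0.36 201 [ 0.6811 -0.0493  0.3855] [ 0.671 -0.068  0.362] [ 0.697 -0.011  0.409]
0.41 240 [ 0.6811 -0.0483  0.4358] [ 0.67  -0.063  0.41 ] [ 0.696 -0.012  0.46 ]
0.47 205 [ 0.705  -0.0258  0.4948] [ 0.667 -0.049  0.47 ] [0.75  0.006 0.504]
```

View pics/topc.png

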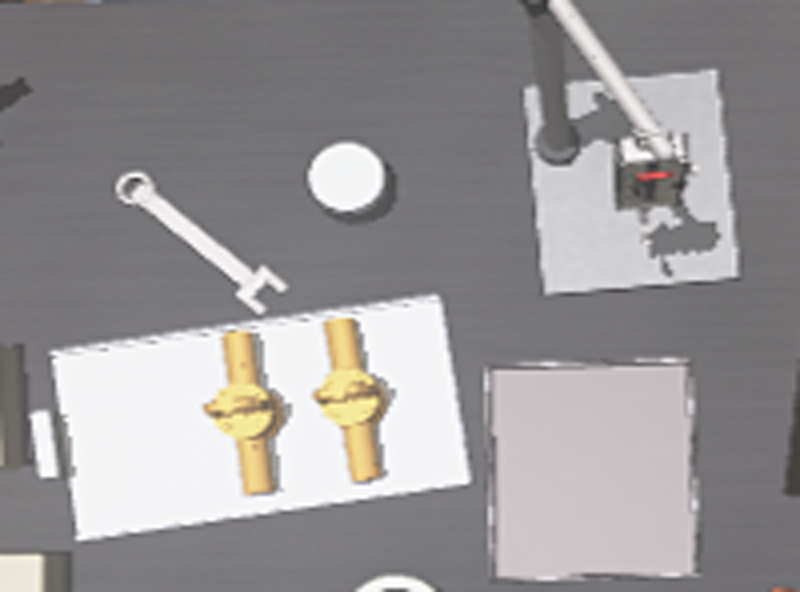

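View pics/sidec.png

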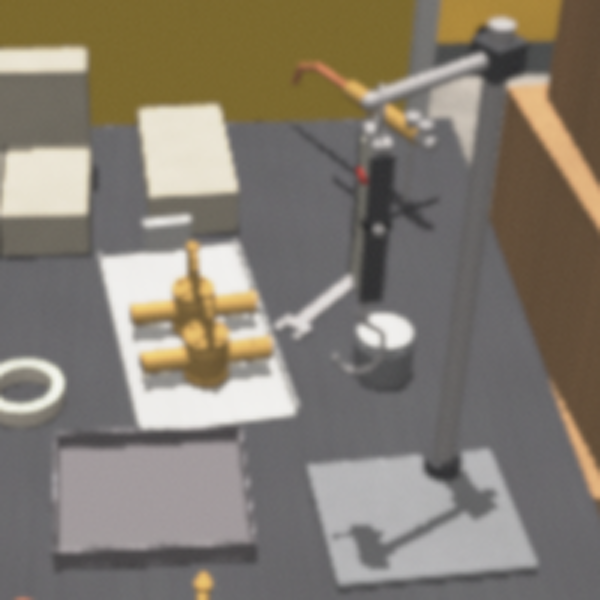

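```bash
cat >> h.py <<'E'
def to(p,xyaw,tcp=None):
    """shift in tool axes AFTER turning to xyaw(deg): units of 0.8 m; turn units of 5 deg"""
    s=env.get_state(); M=rot(s['orientation']); cy=np.degrees(np.arctan2(M[1,0],M[0,0]))
    dt=-((xyaw-cy+180)%360-180)
    y=np.radians(xyaw); T=np.array([[np.cos(y),np.sin(y),0],[np.sin(y),-np.cos(y),0],[0,0,-1]])
    d=T.T@(np.array(p)-np.array(s['tcp_pos']))
    print('turn',round(dt,2),'deg =',round(dt/5,3),'units | shift mm',np.round(d*1000,1),'units',np.round(d/0.8,4),'rows>=',int(np.ceil(np.linalg.norm(d)/0.0417)))
E
python3 -m creep '{"hand":[85,85,85,85,85],"delta_pos":[[0,0,0],[0,0,0],[0,0,0],[0,0,0],[0,0,0]],"turn":[1,1,1,1,1]}' 60
python3 -m creep '{"hand":[85,85,85,85,85],"delta_pos":[[0,0,0],[0,0,0],[0,0,0],[0,0,0],[0,0,0]],"turn":[1,1,1,1,1]}'
python3 -m creep '{"hand":[50,50,50,50,50],"delta_pos":[[0,0,0],[0,0,0],[0,0,0],[0,0,0],[0,0,0]],"turn":[1,1,1,0.72,0]}'
python3 - <<'E'
from h import *
st(); to([.525,.34,.242],98)
E
```

```text
clock: 2.02
tcp_pos: [0.1332, 0.5594, 0.2423]
orientation: [0.0, 0.331, 0.944, 0.0]
wrist_force: [-0.5, 0.9, 0.2]
finger_gap: 0.0851
clock: 2.43
tcp_pos: [0.1333, 0.5594, 0.2423]
orientation: [-0.0, 0.527, 0.85, 0.0]
wrist_force: [0.0, -0.2, 0.1]
finger_gap: 0.0849
clock: 2.85
tcp_pos: [0.1332, 0.5594, 0.2423]
orientation: [-0.0, 0.657, 0.754, 0.0]
wrist_force: [-0.1, -0.7, -0.3]
finger_gap: 0.0499
t 2.85 tcp [0.1332 0.5594 0.2423] q [-0.000e+00  6.566e-01  7.542e-01  1.000e-04] F [-0.1 -0.7 -0.3] gap 0.0499 j [ 1.2   0.31  0.05  1.3  -0.    2.63]
turn -0.08 deg = -0.016 units | shift mm [-2.718e+02  3.574e+02  3.000e-01] units [-3.397e-01  4.468e-01  4.000e-04] rows>= 11
```

```bash
python3 -m creep '{"hand":[50,50,50,50,50],"delta_pos":[[-0.023,0.03,0],[-0.03,0.04,0],[-0.03,0.04,0],[-0.03,0.04,0],[-0.03,0.04,0]],"turn":[0,0,0,0,0]}' >/dev/null
python3 -m creep '{"hand":[50,50,50,50,50],"delta_pos":[[-0.03,0.04,0],[-0.03,0.04,0],[-0.03,0.04,0],[-0.03,0.04,0],[-0.03,0.04,0]],"turn":[0,0,0,0,0]}' >/dev/null
python3 -m creep '{"hand":[50,50,50,50,50],"delta_pos":[[-0.027,0.035,0],[-0.02,0.022,0],[0,0,0],[0,0,0],[0,0,0]],"turn":[0,0,0,0,0]}'
python3 - <<'E'
from h import *
st()
im=snap('wrist','w1.png')
for v in valves(im): print(*v)
P,ok=cloud(im); S=cv2.cvtColor(im['pixels'],cv2.COLOR_RGB2HSV)[...,1]
for t in ['stock_1_center','lane_stop']:
    for d in env.pinpoint('wrist',t)[:3]:
        r,c=d['location']; print(t,round(d['score'],2),int(r),int(c),px2w(im,r,c).round(4), px2z(im,r,c,.003).round(4))
E
```

```text
clock: 4.1
tcp_pos: [0.5247, 0.3399, 0.2421]
orientation: [-0.0, 0.656, 0.755, -0.0]
wrist_force: [-0.3, -0.3, 0.2]
finger_gap: 0.05
t 4.1 tcp [0.5247 0.3399 0.2421] q [-4.000e-04  6.557e-01  7.550e-01 -3.000e-04] F [-0.3 -0.3  0.2] gap 0.05 j [0.45 0.41 0.19 1.35 0.   1.88]
[330. 255.] 10306 [555. 259.] [158. 141.] ang 53.456357621550495 stubmid [0.55114127 0.26068156] br [0.5493 0.2674 0.1168] 1357 zmax 0.123
lane_stop 0.66 45 334 [0.5217 0.4636 0.0111] [0.5219 0.4649 0.003 ]
```

View pics/w1.png

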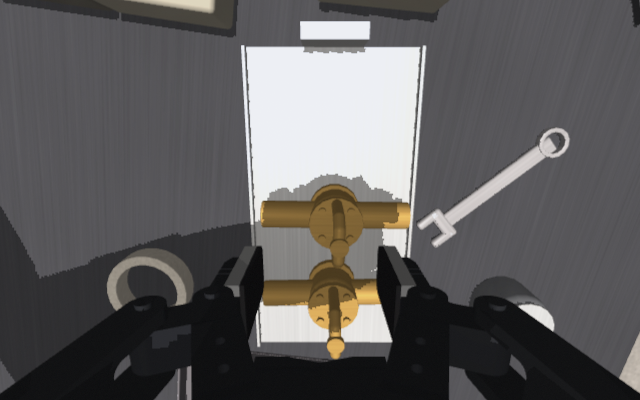

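Run:
```python
from h import *
im=snap('wrist'); P,ok=cloud(im); b=bronze(im)&ok
for y0,y1 in [(.25,.35),(.17,.25)]:
    q=P[b&(P[...,1]>y0)&(P[...,1]<y1)&(P[...,2]>.105)]; print(len(q),((q.min(0)+q.max(0))/2).round(4),q.mean(0).round(4),q.min(0).round(3),q.max(0).round(3))
    q=P[b&(P[...,1]>y0)&(P[...,1]<y1)&(P[...,2]>.03)&(P[...,2]<.05)]; print('stub',q.mean(0).round(4),q.min(0).round(3),q.max(0).round(3))
to([.5455,.300,.105],98); to([.5455,.300,.242],98)
```

```text
759 [0.5397 0.3136 0.2052] [0.5448 0.307  0.121 ] [0.527 0.277 0.105] [0.553 0.35  0.305]
stub [0.5446 0.306  0.0421] [0.471 0.28  0.03 ] [0.621 0.327 0.05 ]
581 [0.556  0.2165 0.114 ] [0.555  0.2198 0.117 ] [0.548 0.196 0.105] [0.564 0.237 0.123]
stub [0.538  0.2178 0.0413] [0.481 0.192 0.03 ] [0.609 0.238 0.05 ]
turn 0.13 deg = 0.027 units | shift mm [-43.4  15.5 137.6] units [-0.0542  0.0194  0.1721] rows>= 4
turn 0.13 deg = 0.027 units | shift mm [-43.4  15.5   0.6] units [-0.0542  0.0194  0.0008] rows>= 2
```

```bash
python3 -m creep '{"hand":[50,50,50,50,50],"delta_pos":[[-0.027,0.01,0],[-0.025,0.0095,0.01],[0,0,0.04],[0,0,0.04],[0,0,0.04]],"turn":[0,0,0,0,0]}' 60
python3 -m creep '{"hand":[50,50,0,0,0],"delta_pos":[[0,0,0.03],[0,0,0.012],[0,0,0],[0,0,0],[0,0,0]],"turn":[0,0,0,0,0]}' 60
python3 -m creep '{"hand":[0,0,0,0,0],"delta_pos":[[0,0,0],[0,0,0],[0,0,0],[0,0,0],[0,0,-0.002]],"turn":[0,0,0,0,0]}' 60
python3 - <<'E'
from h import *
st(); snap('wrist','w2.png'); snap('side','s2.png')
E
```

```text
clock: 4.72
tcp_pos: [0.5464, 0.3014, 0.1382]
orientation: [0.001, 0.656, 0.755, 0.001]
wrist_force: [0.0, 0.5, -0.2]
finger_gap: 0.0499
clock: 5.13
tcp_pos: [0.5476, 0.3017, 0.1069]
orientation: [0.001, 0.656, 0.755, 0.002]
wrist_force: [0.1, 0.1, 0.9]
finger_gap: 0.0142
clock: 5.55
tcp_pos: [0.5468, 0.301, 0.1072]
orientation: [0.0, 0.656, 0.755, 0.001]
wrist_force: [0.2, 0.2, -6.8]
finger_gap: 0.0077
t 5.55 tcp [0.5468 0.301  0.1072] q [3.000e-04 6.560e-01 7.548e-01 7.000e-04] F [ 0.2  0.2 -6.8] gap 0.0077 j [ 0.37  0.47 -0.05  1.04  0.    1.81]
```

View pics/w2.png

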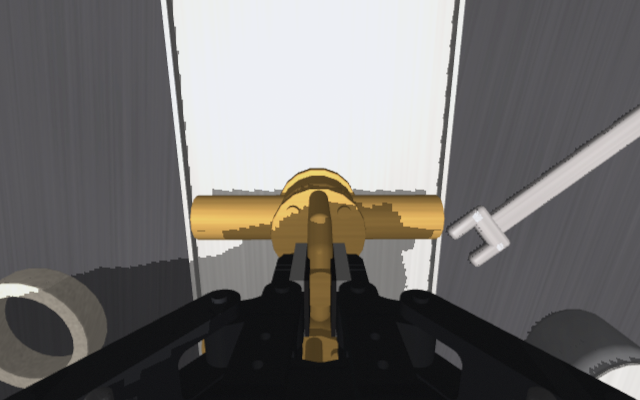

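```bash
python3 -m creep '{"hand":[0,0,0,0,0],"delta_pos":[[0.02,0,0],[0.036,0,0],[0.036,0,0],[0.036,0,0],[0.025,0,0]],"turn":[0,0,0,0,0]}' 60
python3 -m creep '{"hand":[0,0,0,0,0],"delta_pos":[[0.003,0,0],[0.002,0,0],[0.002,0,0],[0.002,0,0],[0.001,0,0]],"turn":[0,0,0,0,0]}' 60
python3 - <<'E'
from h import *
st(); snap('wrist','w3.png'); snap('side','s3.png')
E
```

```text
clock: 6.07
tcp_pos: [0.53, 0.4224, 0.1069]
orientation: [0.002, 0.656, 0.755, -0.0]
wrist_force: [1.1, -6.0, 3.0]
finger_gap: 0.0078
clock: 6.48
tcp_pos: [0.5291, 0.4288, 0.1069]
orientation: [0.001, 0.656, 0.754, -0.0]
wrist_force: [1.6, -5.3, 5.2]
finger_gap: 0.0077
t 6.48 tcp [0.5291 0.4288 0.1069] q [ 1.100e-03  6.564e-01  7.544e-01 -1.000e-04] F [ 1.6 -5.3  5.2] gap 0.0077 j [ 0.56  0.58  0.12  1.11 -0.    2.  ]
```

View pics/w3.png

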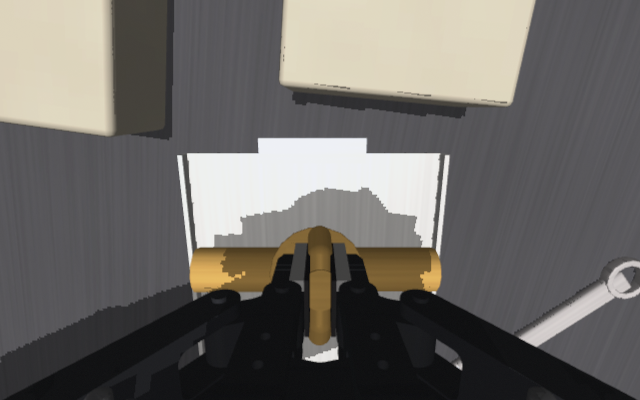

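Run:
```python
from h import *
im=snap('top'); 
for v in valves(im): print(*v)
im=snap('side'); 
for v in valves(im): print(*v)
cv2.imwrite('pics/s3c.png',cv2.resize(im['pixels'][100:260,230:430,::-1],None,fx=3,fy=3,interpolation=cv2.INTER_CUBIC))
im=snap('wrist'); P,ok=cloud(im); b=bronze(im)&ok
q=P[b&(P[...,2]>.03)&(P[...,2]<.05)]; print('stub',q.mean(0).round(4),q.min(0).round(3),q.max(0).round(3))
```

```text
[277. 197.] 333 [556. 210.] [147.  44.] ang 8.84160470252587 stubmid [0.55602739 0.2114073 ] br [0.5554 0.2117 0.1174] 36 zmax 0.127
[428. 201.] 470 [ 536. -295.] [ 54. 149.] ang 0.488674969856703 stubmid [ 0.53561567 -0.29506281] br [ 0.5366 -0.2929  0.1157] 56 zmax 0.128
[403. 202.] 456 [ 535. -215.] [151.  58.] ang -4.703455683886318 stubmid [ 0.53519636 -0.21570987] br [ 0.5316 -0.2119  0.116 ] 48 zmax 0.124
[456. 203.] 499 [ 528. -388.] [ 50. 149.] ang -4.392562277062439 stubmid [ 0.52746923 -0.38881281] br [ 0.5279 -0.3858  0.1167] 51 zmax 0.127
[221. 206.] 364 [531. 404.] [148.  47.] ang 7.429569728284292 stubmid [0.53192015 0.39401107] br [0.5304 0.4069 0.117 ] 24 zmax 0.126
[309. 184.] 419 [531. 396.] [149.  66.] ang 8.956560336053712 stubmid [0.52974153 0.38709692] br [0.5294 0.4059 0.1153] 24 zmax 0.127
[318. 216.] 498 [553. 210.] [ 54. 143.] ang 8.311145116153938 stubmid [0.55339904 0.20469369] br [0.5548 0.2026 0.1168] 34 zmax 0.127
[319. 346.] 2976 [ 531. -293.] [255. 156.] ang 89.35442594088465 stubmid [ 0.52978592 -0.29203158] br [ 0.5297 -0.3158  0.1166] 226 zmax 0.125
[373. 313.] 215 [ 683. -199.] [30. 76.] ang -7.688075654535794 stubmid [ 0.68201649 -0.20015867] br None 0 zmax 0.032
stub [0.5453 0.4069 0.0457] [0.456 0.376 0.036] [0.607 0.419 0.05 ]
```

View pics/s3c.png

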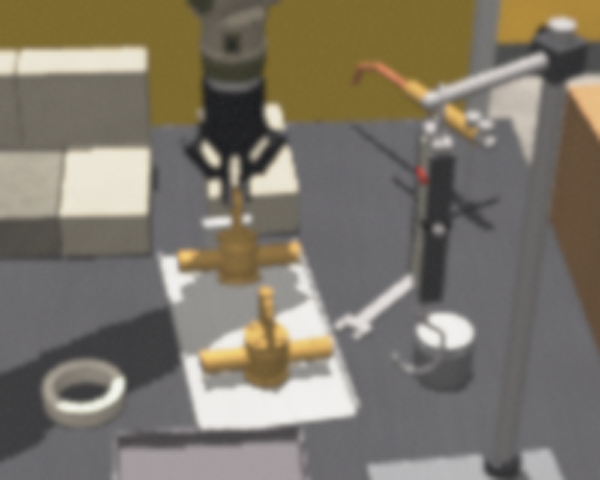

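```bash
python3 -m creep '{"hand":[30,30,30,30,30],"delta_pos":[[0,0,0],[0,0,0],[-0.01,0,0],[-0.0175,0,0],[0,0,0]],"turn":[0,0,0,0,0]}' 100
python3 -m creep '{"hand":[0,0,0,0,0],"delta_pos":[[0,0,0],[0,0,0],[0,0,0],[0,0,0],[0,0,-0.001]],"turn":[0,0,0,0,0]}' 100
python3 -m creep '{"hand":[0,0,0,0,0],"delta_pos":[[0,0,-0.002],[0.005,0,0],[0.008,0,0],[0.008,0,0],[0.008,0,0]],"turn":[0,0,0,0,0]}' 100
python3 -m creep '{"hand":[0,0,0,0,0],"delta_pos":[[0.004,0,0],[0.003,0,0],[0.002,0,0],[0.001,0,0],[0.001,0,0]],"turn":[0,0,0,0,0]}' 100
python3 - <<'E'
from h import *
st();
im=snap('top'); 
for v in valves(im,(.38,.72,.1,.5)): print(*v)
snap('wrist','w4.png')
E
```

```text
clock: 7.15
tcp_pos: [0.5314, 0.4057, 0.1059]
orientation: [0.0, 0.657, 0.754, -0.001]
wrist_force: [-0.8, -0.5, -0.0]
finger_gap: 0.0299
clock: 7.57
tcp_pos: [0.5309, 0.408, 0.1066]
orientation: [-0.0, 0.656, 0.755, -0.001]
wrist_force: [-0.3, -1.5, -4.2]
finger_gap: 0.0067
clock: 7.98
tcp_pos: [0.5278, 0.432, 0.1081]
orientation: [-0.0, 0.656, 0.755, -0.0]
wrist_force: [-0.8, -0.2, -6.9]
finger_gap: 0.0067
clock: 8.4
tcp_pos: [0.5269, 0.4399, 0.1087]
orientation: [0.0, 0.656, 0.755, -0.0]
wrist_force: [0.5, 0.6, -6.5]
finger_gap: 0.0067
t 8.4 tcp [0.5269 0.4399 0.1087] q [ 0.      0.656   0.7547 -0.    ] F [ 0.5  0.6 -6.5] gap 0.0067 j [ 0.58  0.59  0.14  1.13 -0.    2.01]
[278. 197.] 320 [556. 210.] [147.  45.] ang 8.958355565736838 stubmid [0.55629867 0.21122125] br [0.555  0.2115 0.1186] 31 zmax 0.127
[216. 207.] 363 [529. 415.] [147.  41.] ang 7.337061997217489 stubmid [0.52911341 0.41880435] br [0.5298 0.4127 0.1192] 37 zmax 0.129
```

View pics/w4.png

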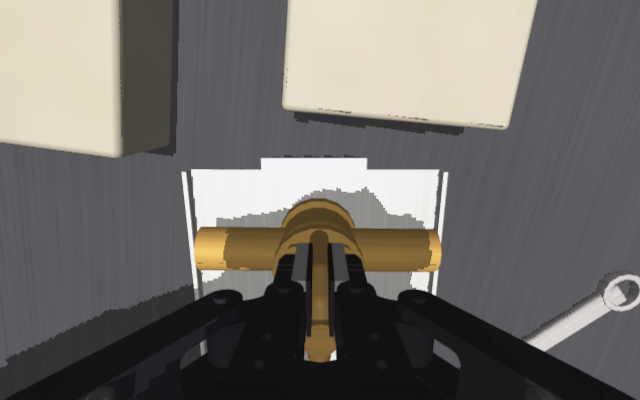

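Run:
```python
from h import *
im=snap('wrist'); P,ok=cloud(im); b=bronze(im)&ok
q=P[b&(P[...,2]>.025)&(P[...,2]<.055)]
u=np.array([-.1392,.9903]); c=np.array([.9903,.1392]); o=np.array([.521,.465])
l=(q[:,:2]-o)@u; a=(q[:,:2]-o)@c
for s in (-1,1):
    k=(s*a>35)&(s*a<70); print('stub side',s,'lane y',l[k].min().round(4),l[k].max().round(4),np.median(l[k]).round(4)) if k.any() else None
for s in (-1,1):
    k=(s*a>.035)&(s*a<.07); zz=q[k,2]; top=zz>np.percentile(zz,85); print(s,l[k].min().round(4),l[k].max().round(4),'crest',np.median(l[k][top]).round(4),zz.max().round(4))
print('a range',a.min(),a.max())
hs=cv2.cvtColor(im['pixels'],cv2.COLOR_RGB2HSV)
q=P[ok&(P[...,2]>.035)&(P[...,2]<.055)&~bronze(im)&(P[...,1]>.44)&(P[...,1]<.49)&(abs(P[...,0]-.521)<.05)]; l=(q[:,:2]-o)@u; print('stop',len(q),l.min(),l.max(),((q[:,:2]-o)@c).min(),((q[:,:2]-o)@c).max(), q[:,2].max())
```

```text
-1 -0.0588 -0.0325 crest -0.0459 0.0509
1 -0.0621 -0.0341 crest -0.0478 0.049
a range -0.0734605734701571 0.0765805404677881
stop 2614 -0.0012603629469917536 0.01314367259546261 -0.03108253922216087 0.029130260951693156 0.04776378700050776
```

```bash
python3 -m creep '{"hand":[0,0,0,0,0],"delta_pos":[[0.005,0,0],[0.008,0,0],[0.006,0,0],[0.002,0,0.001],[0.001,0,0.001]],"turn":[0,0,0,0,0]}' 100
python3 -m creep '{"hand":[0,0,0,0,0],"delta_pos":[[0.001,0,0.001],[0.001,0,0],[0.001,0,0],[0.001,0,0],[0,0,0]],"turn":[0,0,0,0,0]}' 100
cat >> h.py <<'E'
U=np.array([-.1392,.9903]); C=np.array([.9903,.1392]); O=np.array([.521,.465])
def stub(im,lo=-.4,hi=.02,o=O,u=U,c=C,zmin=.025,zmax=.055):
    P,ok=cloud(im); b=bronze(im)&ok&(P[...,2]>zmin)&(P[...,2]<zmax)
    q=P[b]; l=(q[:,:2]-o)@u; a=(q[:,:2]-o)@c
    for s in (-1,1):
        k=(s*a>.035)&(s*a<.07)&(l>lo)&(l<hi)
        if k.sum()<8: continue
        zz=q[k,2]; top=zz>np.percentile(zz,85); print('side',s,'l',l[k].min().round(4),l[k].max().round(4),'crest',np.median(l[k][top]).round(4),'z',zz.max().round(4))
    k=(l>lo)&(l<hi)&(abs(a)<.1); 
    if k.any(): print('a range',a[k].min().round(4),a[k].max().round(4))
E
python3 - <<'E'
from h import *
st();im=snap('wrist'); stub(im,-.08)
E
```

```text
clock: 8.97
tcp_pos: [0.5243, 0.4581, 0.1071]
orientation: [0.0, 0.656, 0.755, 0.0]
wrist_force: [0.7, 0.3, -6.9]
finger_gap: 0.0065
clock: 9.38
tcp_pos: [0.5242, 0.4602, 0.1064]
orientation: [0.0, 0.656, 0.755, -0.0]
wrist_force: [0.2, -2.0, -3.7]
finger_gap: 0.0067
t 9.38 tcp [0.5242 0.4602 0.1064] q [ 2.000e-04  6.561e-01  7.546e-01 -1.000e-04] F [ 0.2 -2.  -3.7] gap 0.0067 j [ 0.61  0.61  0.18  1.14 -0.    2.04]
side -1 l -0.0403 -0.0128 crest -0.0264 z 0.0479
side 1 l -0.0418 -0.0144 crest -0.0283 z 0.0469
a range -0.0734 0.0765
```

```bash
python3 -m creep '{"hand":[0,0,30,30,30],"delta_pos":[[0,0,0.0005],[0,0,0.0005],[0,0,0],[0,0,0],[0,0,0]],"turn":[0,0,0,0,0]}' 100
python3 -m creep '{"hand":[30,30,30,30,30],"delta_pos":[[0,0,-0.02],[0,0,-0.04],[-0.03,0,-0.02],[-0.04,0,0],[-0.04,0,0]],"turn":[0,0,0,0,0]}' 100
python3 -m creep '{"hand":[30,30,30,30,30],"delta_pos":[[-0.04,0,0],[-0.04,0,0],[-0.04,0,0],[0,0,0],[0,0,0]],"turn":[0,0,0,0,0]}' 100
python3 - <<'E'
from h import *
st();im=snap('wrist','w5.png'); stub(im,-.08)
im=snap('top')
for v in valves(im,(.38,.72,.1,.5)): print(*v)
stub(im,-.06); stub(im,-.35,-.2)
im=snap('wrist'); stub(im,-.32,-.2)
to([.5555,.2115,.106],98)
E
```

```text
clock: 9.85
tcp_pos: [0.5248, 0.4611, 0.1064]
orientation: [0.0, 0.656, 0.755, 0.001]
wrist_force: [-0.3, -0.3, 0.1]
finger_gap: 0.0301
clock: 10.27
tcp_pos: [0.5376, 0.3741, 0.172]
orientation: [0.001, 0.655, 0.755, 0.003]
wrist_force: [0.2, 0.0, -0.0]
finger_gap: 0.03
clock: 10.68
tcp_pos: [0.5506, 0.277, 0.1704]
orientation: [0.0, 0.657, 0.754, 0.001]
wrist_force: [-0.8, -0.0, 0.4]
finger_gap: 0.0297
t 10.68 tcp [0.5506 0.277  0.1704] q [2.000e-04 6.572e-01 7.537e-01 9.000e-04] F [-0.8 -0.   0.4] gap 0.0297 j [0.34 0.42 0.02 1.17 0.   1.77]
a range -0.009 0.011
[277. 197.] 354 [556. 211.] [147.  44.] ang 9.024218150705565 stubmid [0.55600538 0.21182591] br [0.5555 0.211  0.1178] 43 zmax 0.129
side -1 l -0.2676 -0.2472 crest -0.2577 z 0.0529
side 1 l -0.2658 -0.2442 crest -0.2548 z 0.0529
a range -0.0743 0.073
side -1 l -0.2642 -0.242 crest -0.2555 z 0.0466
side 1 l -0.2613 -0.24 crest -0.2517 z 0.0465
a range -0.0752 0.0747
turn 0.06 deg = 0.011 units | shift mm [-67.9  -3.8  63.8] units [-0.0849 -0.0048  0.0798] rows>= 3
```

View pics/w5.png

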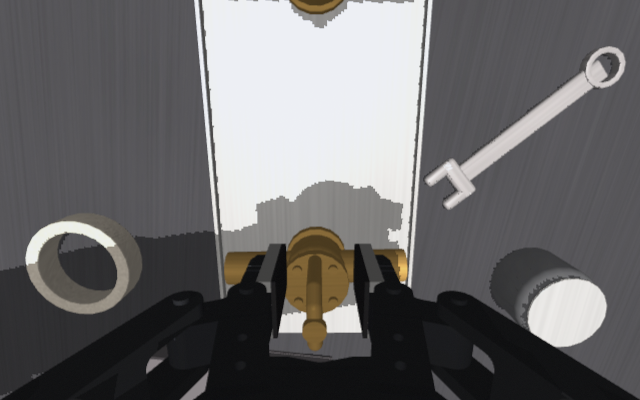

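```bash
python3 -m creep '{"hand":[30,30,30,30,30],"delta_pos":[[-0.04,-0.002,0],[-0.0435,-0.003,0.01],[0,0,0.04],[0,0,0.03],[0,0,0]],"turn":[0,0,0,0,0]}' 100
python3 -m creep '{"hand":[0,0,0,0,0],"delta_pos":[[0,0,0],[0,0,0],[0,0,0],[0,0,0],[0,0,-0.001]],"turn":[0,0,0,0,0]}' 100
python3 -m creep '{"hand":[0,0,0,0,0],"delta_pos":[[0,0,-0.002],[0.005,0,-0.001],[0.01,0,0],[0.015,0,0],[0.02,0,0]],"turn":[0,0,0,0,0]}' 100
python3 -m creep '{"hand":[0,0,0,0,0],"delta_pos":[[0.025,0,0],[0.025,0,0],[0.025,0,0],[0.025,0,0],[0.02,0,0]],"turn":[0,0,0,0,0]}' 100
python3 -m creep '{"hand":[0,0,0,0,0],"delta_pos":[[0.014,0,0],[0.006,0,0],[0,0,0],[0,0,0],[0,0,0]],"turn":[0,0,0,0,0]}' 100
python3 - <<'E'
from h import *
s=st();im=snap('wrist','w6.png'); stub(im,-.14,-.04); print((np.array(s['tcp_pos'])[:2]-O)@U)
E
```

```text
clock: 11.25
tcp_pos: [0.5517, 0.2116, 0.1007]
orientation: [-0.002, 0.656, 0.755, -0.003]
wrist_force: [-1.5, -0.4, -0.3]
finger_gap: 0.0303
clock: 11.67
tcp_pos: [0.5551, 0.212, 0.1067]
orientation: [0.0, 0.656, 0.755, 0.0]
wrist_force: [0.4, -0.4, -6.6]
finger_gap: 0.0066
clock: 12.08
tcp_pos: [0.5492, 0.2517, 0.1086]
orientation: [-0.0, 0.656, 0.754, -0.0]
wrist_force: [-0.2, 0.5, -6.7]
finger_gap: 0.0068
clock: 12.5
tcp_pos: [0.5351, 0.3489, 0.1085]
orientation: [-0.0, 0.655, 0.755, 0.0]
wrist_force: [-0.6, 0.0, -6.7]
finger_gap: 0.007
clock: 12.92
tcp_pos: [0.5339, 0.3611, 0.1086]
orientation: [0.0, 0.656, 0.754, -0.0]
wrist_force: [-0.1, 0.4, -6.8]
finger_gap: 0.0068
t 12.92 tcp [0.5339 0.3611 0.1086] q [ 1.000e-04  6.564e-01  7.544e-01 -4.000e-04] F [-0.1  0.4 -6.8] gap 0.0068 j [ 0.47  0.51  0.01  1.07 -0.    1.9 ]
side -1 l -0.1177 -0.0403 crest -0.1052 z 0.0489
side 1 l -0.1179 -0.0404 crest -0.1051 z 0.0493
a range -0.0763 0.0756
-0.10466304653017497
```

```bash
python3 -m creep '{"hand":[0,0,0,0,0],"delta_pos":[[0.005,0,0],[0.01,0,0],[0.008,0,0],[0.002,0,0.001],[0.001,0,0.001]],"turn":[0,0,0,0,0]}' 100
python3 -m creep '{"hand":[0,0,0,0,0],"delta_pos":[[0.001,0,0.001],[0.001,0,0],[0.0005,0,0],[0,0,0],[0,0,0]],"turn":[0,0,0,0,0]}' 100
python3 - <<'E'
from h import *
s=st();im=snap('wrist','w6.png'); stub(im,-.12,-.056); print((np.array(s['tcp_pos'])[:2]-O)@U)
E
```

```text
clock: 13.38
tcp_pos: [0.5308, 0.3834, 0.1071]
orientation: [0.0, 0.656, 0.755, 0.0]
wrist_force: [-0.3, -0.2, -6.2]
finger_gap: 0.007
clock: 13.8
tcp_pos: [0.5308, 0.3844, 0.1065]
orientation: [0.0, 0.656, 0.755, 0.0]
wrist_force: [-0.0, -1.0, -3.6]
finger_gap: 0.0066
t 13.8 tcp [0.5308 0.3844 0.1065] q [2.000e-04 6.562e-01 7.546e-01 1.000e-04] F [-0.  -1.  -3.6] gap 0.0066 j [ 0.5   0.53  0.04  1.08 -0.    1.94]
side -1 l -0.0951 -0.0686 crest -0.0823 z 0.0469
side 1 l -0.0953 -0.0685 crest -0.0822 z 0.0476
a range -0.076 0.0741
-0.08121836549047973
```

View pics/w6.png

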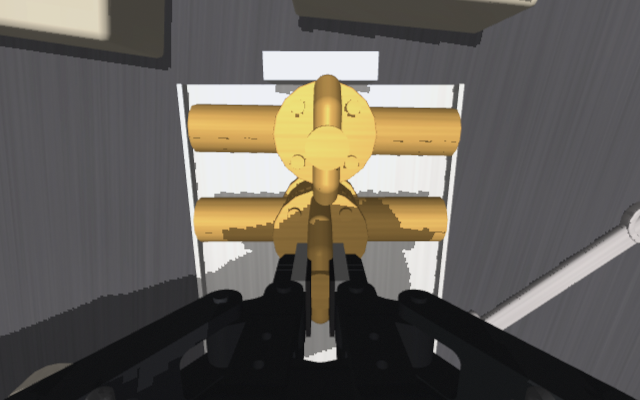

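```bash
python3 -m creep '{"hand":[0,30,30,30,30],"delta_pos":[[0,0,0.001],[0,0,0],[0,0,0],[0,0,-0.02],[0,0,-0.04]],"turn":[0,0,0,0,0]}' 100
python3 -m creep '{"hand":[45,45,45,45,45],"delta_pos":[[0,0,-0.04],[0,0,-0.03],[0,0,0],[0,0,0],[0,0,0]],"turn":[0,0,-1,-1,-1]}' 100
python3 -m creep '{"hand":[45,45,45,45,45],"delta_pos":[[0,0,0],[0,0,0],[0,0,0],[0,0,0],[0,0,0]],"turn":[-1,-1,-1,-1,-1]}' 100
python3 -m creep '{"hand":[45,45,45,45,45],"delta_pos":[[0,0,0],[0,0,0],[0,0,0],[0,0,0],[0,0,0]],"turn":[-1,-1,-1,-1,-1]}' 100
python3 -m creep '{"hand":[45,45,45,45,45],"delta_pos":[[0,0,0],[0,0,0],[0,0,0],[0,0,0],[0,0,0]],"turn":[-1,-1,-0.45,0,0]}' 100
python3 - <<'E'
from h import *
s=st();im=snap('top'); stub(im,-.06); stub(im,-.1,-.06);
for v in valves(im): print(*v)
to([.466,-.206,.22],175.3)
E
```

```text
clock: 14.27
tcp_pos: [0.5285, 0.3837, 0.1501]
orientation: [-0.002, 0.656, 0.755, -0.003]
wrist_force: [0.8, -0.7, -0.1]
finger_gap: 0.0305
clock: 14.68
tcp_pos: [0.5313, 0.3854, 0.2113]
orientation: [0.001, 0.55, 0.835, 0.002]
wrist_force: [0.0, 0.3, 0.5]
finger_gap: 0.0451
clock: 15.1
tcp_pos: [0.5309, 0.3852, 0.2103]
orientation: [0.0, 0.356, 0.934, 0.001]
wrist_force: [-0.2, 0.4, 0.3]
finger_gap: 0.045
clock: 15.52
tcp_pos: [0.5309, 0.3851, 0.2103]
orientation: [0.001, 0.146, 0.989, 0.001]
wrist_force: [-0.1, -0.5, 0.1]
finger_gap: 0.045
clock: 15.93
tcp_pos: [0.5308, 0.385, 0.2101]
orientation: [0.0, 0.042, 0.999, 0.001]
wrist_force: [-0.0, -0.6, 0.8]
finger_gap: 0.0451
t 15.93 tcp [0.5308 0.385  0.2101] q [5.000e-04 4.200e-02 9.991e-01 5.000e-04] F [-0.  -0.6  0.8] gap 0.0451 j [0.51 0.48 0.22 1.31 0.   0.59]
side -1 l -0.0399 -0.0156 crest -0.0292 z 0.0529
a range -0.0735 0.074
side -1 l -0.0948 -0.0729 crest -0.0866 z 0.0537
side 1 l -0.0944 -0.0702 crest -0.0812 z 0.0513
a range -0.0756 0.0732
[428. 201.] 472 [ 537. -294.] [147.  51.] ang 0.48886659512035635 stubmid [ 0.53737697 -0.29202659] br [ 0.5368 -0.2928  0.1159] 54 zmax 0.127
[403. 203.] 452 [ 532. -210.] [146.  49.] ang -4.562621219543871 stubmid [ 0.53190588 -0.20979703] br [ 0.5315 -0.2113  0.1167] 49 zmax 0.13
[456. 203.] 494 [ 527. -394.] [ 62. 148.] ang -4.2078418837337495 stubmid [ 0.52748436 -0.39667876] br [ 0.5279 -0.3857  0.1158] 53 zmax 0.13
[225. 190.] 81 [585. 389.] [40. 24.] ang 8.598564119290046 stubmid [0.58472907 0.39081928] br None 0 zmax 0.055
[220. 215.] 375 [491. 404.] [72. 95.] ang 88.05978624321847 stubmid [0.48799652 0.40322313] br [0.5236 0.3843 0.1203] 1 zmax 0.12
turn -0.11 deg = -0.022 units | shift mm [  16.2 -594.2  -10.1] units [ 0.0202 -0.7428 -0.0126] rows>= 15
```

```bash
python3 -m creep '{"hand":[45,45,45,45,45],"delta_pos":[[0.02,-0.02,-0.01],[0,-0.04,0],[0,-0.048,0],[0,-0.048,0],[0,-0.048,0]],"turn":[0,0,0,0,0]}' 120
python3 -m creep '{"hand":[45,45,45,45,45],"delta_pos":[[0,-0.048,0],[0,-0.048,0],[0,-0.048,0],[0,-0.048,0],[0,-0.048,0]],"turn":[0,0,0,0,0]}' 120
python3 -m creep '{"hand":[45,45,45,45,45],"delta_pos":[[0,-0.048,0],[0,-0.048,0],[0,-0.048,0],[0,-0.048,0],[0,-0.048,0]],"turn":[0,0,0,0,0]}' 120
python3 -m creep '{"hand":[45,45,45,45,45],"delta_pos":[[0,-0.04,0],[0,-0.02,0],[0,0,0],[0,0,0],[0,0,0]],"turn":[0,0,0,0,0]}' 120
cat >> h.py <<'E'
def vfit(im,c0,ang,r=.1,zlo=.02,zhi=.055,zs=None):
    """fit valve: stub axis line near c0 at approx ang deg (x along stub)"""
    P,ok=cloud(im); b=bronze(im)&ok
    for it in range(3):
        a_=np.radians(ang); c=np.array([np.cos(a_),np.sin(a_)]); u=np.array([-c[1],c[0]])
        q=P[b&(P[...,2]>zlo)&(P[...,2]<zhi)]; a=(q[:,:2]-c0)@c; l=(q[:,:2]-c0)@u
        mid=[]; 
        for s in (-1,1):
          for x0 in (.032,.042,.052,.06):
            k=(s*a>x0)&(s*a<x0+.01)&(abs(l)<.03)
            if k.sum()<6: continue
            zz=q[k,2]; t=zz>zz.max()-.004
            mid.append((s*(x0+.005),np.median(l[k][t])))
        mid=np.array(mid)
        if len(mid)<2: print('few'); return
        p=np.polyfit(mid[:,0],mid[:,1],1) if np.ptp(mid[:,0])>.03 else [0,mid[:,1].mean()]
        ang+=np.degrees(np.arctan(p[0])); c0=c0+u*p[1]
    k=(abs(l)<.02)&(abs(a)<.1)
    print('center line pt',c0.round(4),'ang',round(ang,2),'a range',a[k].min().round(4),a[k].max().round(4),'n',len(mid),'res',np.round(np.std(mid[:,1]-np.polyval(p,mid[:,0])),4))
    return c0,ang
E
python3 - <<'E'
from h import *
s=st();im=snap('wrist','w7.png'); vfit(im,np.array([.5315,-.2113]),-4.7)
im=snap('top');vfit(im,np.array([.5315,-.2113]),-4.7);vfit(im,np.array([.5367,-.2925]),0.5);vfit(im,np.array([.528,-.387]),-4.2)
E
```

```text
clock: 16.4
tcp_pos: [0.5008, 0.2223, 0.2177]
orientation: [0.0, 0.041, 0.999, 0.0]
wrist_force: [0.6, -0.4, 0.0]
finger_gap: 0.0452
clock: 16.82
tcp_pos: [0.485, 0.0304, 0.218]
orientation: [0.001, 0.042, 0.999, 0.0]
wrist_force: [0.4, -1.3, -0.7]
finger_gap: 0.0454
clock: 17.23
tcp_pos: [0.4692, -0.1612, 0.218]
orientation: [0.001, 0.042, 0.999, -0.0]
wrist_force: [1.0, -0.6, 0.0]
finger_gap: 0.0453
clock: 17.65
tcp_pos: [0.4654, -0.2066, 0.2175]
orientation: [-0.0, 0.042, 0.999, 0.0]
wrist_force: [0.6, 0.5, -0.4]
finger_gap: 0.0452
t 17.65 tcp [ 0.4654 -0.2066  0.2175] q [-0.000e+00  4.160e-02  9.991e-01  3.000e-04] F [ 0.6  0.5 -0.4] gap 0.0452 j [-0.58  0.2  -0.17  1.21  0.   -0.49]
center line pt [ 0.5313 -0.2143] ang -4.18 a range -0.0754 0.0755 n 7 res 0.0041
center line pt [ 0.5315 -0.2119] ang -4.7 a range -0.0732 0.0744 n 4 res 0.003
center line pt [ 0.5367 -0.2885] ang 0.5 a range 0.0525 0.074 n 2 res 0.0031
center line pt [ 0.5279 -0.3888] ang -4.2 a range 0.0281 0.0743 n 4 res 0.0029
```

View pics/w7.png

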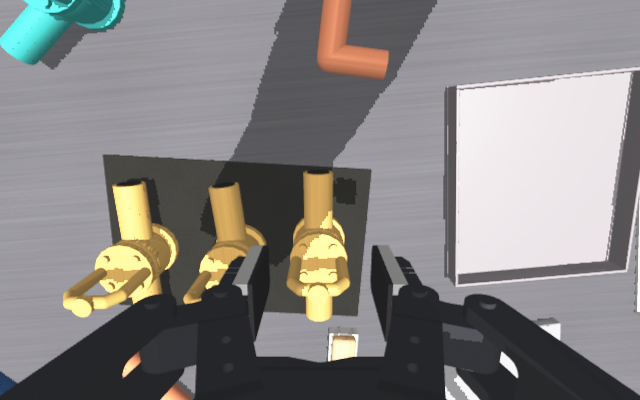

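```bash
python3 -m creep '{"hand":[45,45,45,45,45],"delta_pos":[[0,0,0.04],[0,0,0.05],[0,0,0.05],[0,0,0.04],[0,0,0.03]],"turn":[0,0,0,0,0]}' 120
python3 -m creep '{"hand":[45,45,45,45,45],"delta_pos":[[0,0,0.02],[0,0,0.012],[0,0,0],[0,0,0],[0,0,0]],"turn":[0,0,0,0,0]}' 120
python3 - <<'E'
from h import *
s=st();im=snap('wrist','w8.png'); to([.4656,-.2071,.022],175.5)
E
```

```text
clock: 18.17
tcp_pos: [0.4643, -0.2049, 0.0469]
orientation: [-0.001, 0.04, 0.999, 0.001]
wrist_force: [-0.1, 0.0, -0.3]
finger_gap: 0.0449
clock: 18.58
tcp_pos: [0.4666, -0.2074, 0.0252]
orientation: [0.001, 0.041, 0.999, -0.0]
wrist_force: [0.6, -0.3, -0.2]
finger_gap: 0.0448
t 18.58 tcp [ 0.4666 -0.2074  0.0252] q [ 1.000e-03  4.100e-02  9.992e-01 -5.000e-04] F [ 0.6 -0.3 -0.2] gap 0.0448 j [-0.58  0.36 -0.46  0.74  0.   -0.49]
turn -0.22 deg = -0.044 units | shift mm [1.1 0.4 3.3] units [0.0014 0.0005 0.0042] rows>= 1
```

View pics/w8.png

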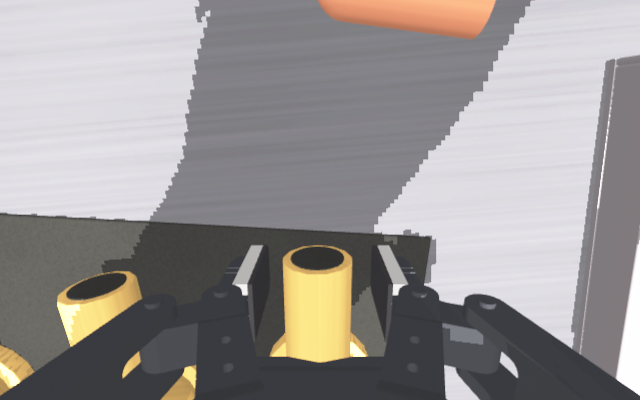

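```bash
python3 -m creep '{"hand":[45,0,0,0,0],"delta_pos":[[0.002,0,0.004],[0,0,0],[0,0,0],[0,0,0],[0,0,0]],"turn":[0,0,0,0,0]}' 120
python3 -m creep '{"hand":[0,0,0,0,0],"delta_pos":[[0,0,-0.004],[0,0,-0.008],[0,0,-0.01],[0,0,-0.01],[0,0,0]],"turn":[0,0,0,0,0]}' 120
python3 - <<'E'
from h import *
s=st();im=snap('wrist','w9.png');print(np.round(s['ft_torque'],3)); im=snap('side'); cv2.imwrite('pics/s9.png',cv2.resize(im['pixels'][220:400,200:440,::-1],None,fx=3,fy=3,interpolation=cv2.INTER_CUBIC))
E
```

```text
clock: 19.05
tcp_pos: [0.4638, -0.2073, 0.0213]
orientation: [0.0, 0.042, 0.999, -0.0]
wrist_force: [-2.1, -0.3, 6.3]
finger_gap: 0.0253
clock: 19.47
tcp_pos: [0.4648, -0.2076, 0.048]
orientation: [0.001, 0.041, 0.999, -0.001]
wrist_force: [0.0, -0.4, -4.0]
finger_gap: 0.025
t 19.47 tcp [ 0.4648 -0.2076  0.048 ] q [ 1.000e-03  4.140e-02  9.991e-01 -5.000e-04] F [ 0.  -0.4 -4. ] gap 0.025 j [-0.58  0.33 -0.44  0.8   0.   -0.5 ]
[-0.015  0.22   0.07 ]
```

View pics/s9.png

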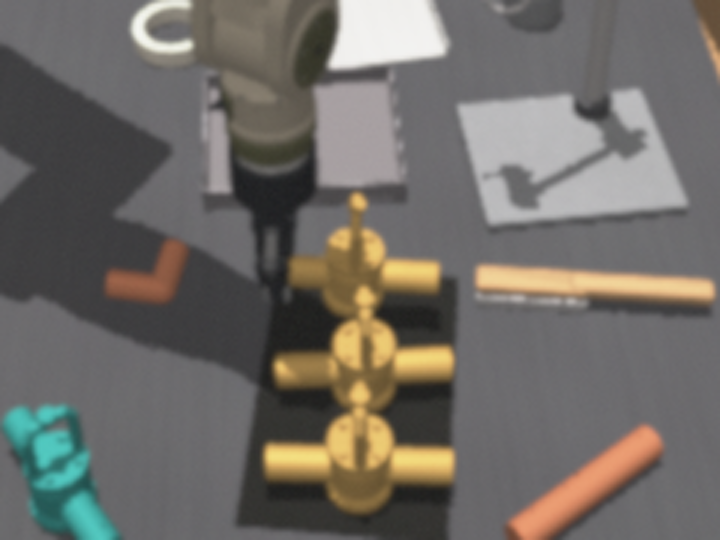

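View pics/w9.png

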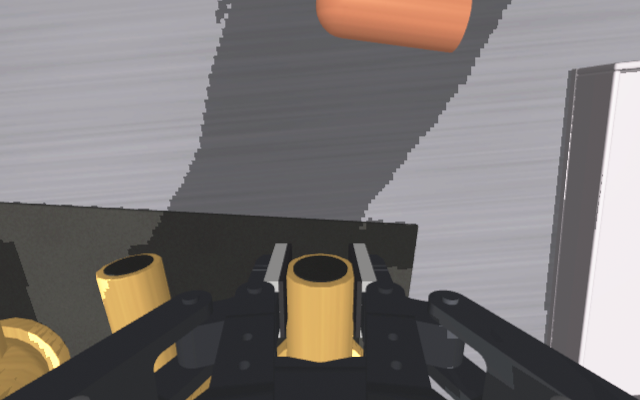

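```bash
python3 -m creep '{"hand":[0,0,0,0,0],"delta_pos":[[0,0,-0.02],[0,0,-0.03],[0,0,-0.03],[0,0,-0.03],[0,0,-0.02]],"turn":[0,0,0,0,0]}' 120
python3 -m creep '{"hand":[0,0,0,0,0],"delta_pos":[[0,0,-0.01],[0,0,0],[0,0,0],[0,0,0],[0,0,0]],"turn":[-0.5,-0.5,-0.5,-0.16,0]}' 120
python3 - <<'E'
from h import *
s=st(); to([.5516,-.0421,.150],183.5)
E
```

```text
clock: 19.98
tcp_pos: [0.4642, -0.2072, 0.1521]
orientation: [0.001, 0.041, 0.999, -0.0]
wrist_force: [0.7, -0.3, -3.8]
finger_gap: 0.025
clock: 20.4
tcp_pos: [0.4635, -0.2068, 0.1578]
orientation: [-0.0, -0.031, 1.0, 0.0]
wrist_force: [0.8, 0.0, -4.1]
finger_gap: 0.0249
t 20.4 tcp [ 0.4635 -0.2068  0.1578] q [-4.000e-04 -3.090e-02  9.995e-01  3.000e-04] F [ 0.8  0.  -4.1] gap 0.0249 j [-0.58  0.23 -0.28  1.06  0.   -0.64]
turn 0.04 deg = 0.007 units | shift mm [-98.  159.    7.8] units [-0.1225  0.1988  0.0097] rows>= 5
```

```bash
python3 -m creep '{"hand":[0,0,0,0,0],"delta_pos":[[0,0.015,0],[0,0.03,0],[-0.01,0.035,0],[-0.02,0.035,0],[-0.02,0.035,0]],"turn":[0,0,0,0,0]}' 120
python3 -m creep '{"hand":[0,0,0,0,0],"delta_pos":[[-0.02,0.03,0.005],[-0.02,0.0188,0.0047],[-0.02,0,0],[-0.0125,0,0],[0,0,0]],"turn":[0,0,0,0,0]}' 120
python3 - <<'E'
from h import *
s=st(); to([.5516,-.0421,.150],183.5)
im=snap('side','s10a.png'); cv2.imwrite('pics/s10.png',cv2.resize(im['pixels'][130:310,250:450,::-1],None,fx=3.3,fy=3.3,interpolation=cv2.INTER_CUBIC))
im2=snap('top'); cv2.imwrite('pics/t10.png',cv2.resize(im2['pixels'][100:220,280:400,::-1],None,fx=5,fy=5,interpolation=cv2.INTER_CUBIC))
for i in (im,im2):
    P,ok=cloud(i); b=bronze(i)&ok&(P[...,1]>-.15)&(P[...,2]>.1)&(P[...,2]<.3); q=P[b]
    print(len(q)); 
    if len(q): print(q.min(0).round(3),q.max(0).round(3)); t=q[q[:,2]>.235]; print('bridge',t.mean(0).round(4) if len(t) else None)
    m=ok&(abs(P[...,0]-.683)<.035)&(abs(P[...,1]+.034)<.02)&(P[...,2]>.2)&(P[...,2]<.285)&~bronze(i)
    print('hook',m.sum(),P[m].mean(0).round(4),P[m].min(0).round(4),P[m].max(0).round(4))
E
```

```text
clock: 20.82
tcp_pos: [0.4957, -0.0831, 0.158]
orientation: [-0.0, -0.03, 1.0, 0.0]
wrist_force: [0.2, -0.3, -4.5]
finger_gap: 0.025
clock: 21.23
tcp_pos: [0.5535, -0.041, 0.15]
orientation: [0.0, -0.032, 1.0, 0.0]
wrist_force: [0.1, -0.4, -4.5]
finger_gap: 0.0249
t 21.23 tcp [ 0.5535 -0.041   0.15  ] q [ 5.000e-04 -3.160e-02  9.995e-01  2.000e-04] F [ 0.1 -0.4 -4.5] gap 0.0249 j [-0.22  0.32 -0.18  1.07  0.   -0.28]
turn 0.12 deg = 0.024 units | shift mm [ 1.9 -1.   0. ] units [ 0.0024 -0.0013  0.    ] rows>= 1
17899
[-0.72 -0.1   0.1 ] [2.168 2.391 0.3  ]
bridge [1.1128 0.9298 0.2548]
hook 95 [ 0.6875 -0.0358  0.2381] [ 0.6591 -0.0434  0.2034] [ 0.7067 -0.0276  0.2827]
2128
[ 0.016 -0.046  0.1  ] [1.222 1.005 0.255]
bridge [1.1576 0.8967 0.2459]
hook 15 [ 0.6805 -0.0337  0.224 ] [ 0.6662 -0.0363  0.2052] [ 0.6911 -0.0307  0.281 ]
```

View pics/s10.png

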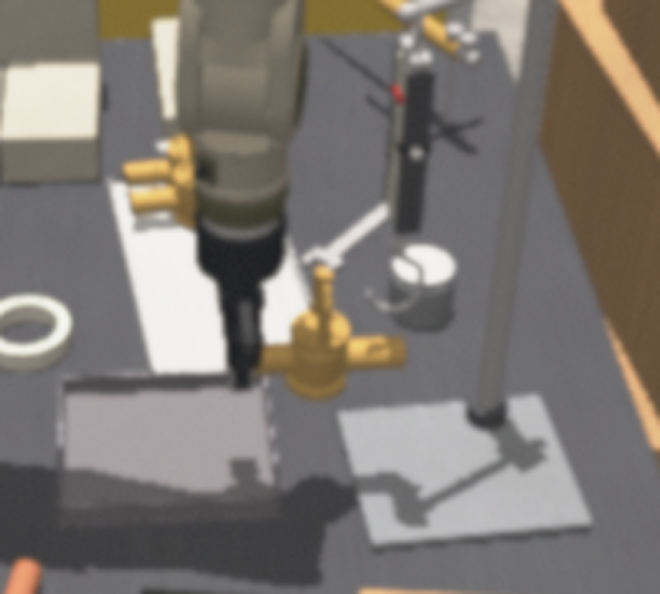

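View pics/t10.png

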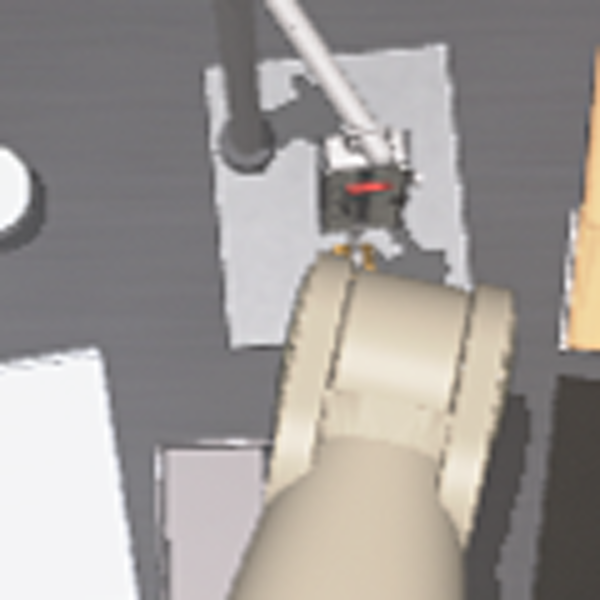

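Run:
```python
from h import *
for c in ('side','top'):
    i=snap(c); P,ok=cloud(i); b=bronze(i)&ok&(abs(P[...,1]+.04)<.08)&(abs(P[...,0]-.62)<.09)
    q=P[b&(P[...,2]>.1)&(P[...,2]<.3)]; print(c,len(q),q.min(0).round(3),q.max(0).round(3))
    t=q[q[:,2]>.235]; print('bridge',len(t),t.mean(0).round(4) if len(t) else '',t.min(0).round(4),t.max(0).round(4))
    m=ok&~bronze(i)&(P[...,0]<.667)&(P[...,0]>.45)&(abs(P[...,1]+.04)<.1)
    for z0 in np.arange(.2,.6,.04):
        w=P[m&(P[...,2]>z0)&(P[...,2]<z0+.04)]
        if len(w): print(round(z0,2),'xmax',np.percentile(w[:,0],99).round(3),w[:,0].max().round(3), 'y',w[:,1].min().round(3),w[:,1].max().round(3))
```

```text
side 703 [ 0.562 -0.104  0.132] [ 0.691 -0.017  0.251]
bridge 42 [ 0.6195 -0.0463  0.2447] [ 0.6135 -0.0644  0.2351] [ 0.6251 -0.0215  0.2508]
0.2 xmax 0.665 0.665 y -0.108 -0.016
0.24 xmax 0.585 0.625 y -0.106 -0.033
0.28 xmax 0.584 0.587 y -0.082 -0.032
0.32 xmax 0.586 0.587 y -0.082 -0.033
0.36 xmax 0.586 0.589 y -0.084 -0.041
0.4 xmax 0.597 0.6 y -0.096 -0.035
0.44 xmax 0.599 0.601 y -0.096 -0.019
0.48 xmax 0.593 0.597 y -0.093 -0.026
0.52 xmax 0.587 0.592 y -0.098 -0.039
0.56 xmax 0.601 0.604 y -0.101 -0.014
top 11 [ 0.681 -0.046  0.16 ] [ 0.691 -0.024  0.175]Traceback (most recent call last):
  File "<stdin>", line 5, in <module>
    return umr_minimum(a, axis, None, out, keepdims, initial, where)
ValueError: zero-size array to reduction operation minimum which has no identity
```

```bash
python3 -m creep '{"hand":[0,0,0,0,0],"delta_pos":[[-0.008,0.002,0],[-0.013,0.001,0],[-0.014,0,0],[-0.012,0,0],[-0.008,0,0]],"turn":[0,0,0,0,0]}' 120
python3 -m creep '{"hand":[0,0,0,0,0],"delta_pos":[[-0.006,0,0],[-0.006,0,0],[-0.004,0,0],[0,0,0],[0,0,0]],"turn":[0,0,0,0,0]}' 120
cat >> h.py <<'E'
def hookview(fn):
    i=snap('side'); cv2.imwrite('pics/'+fn,cv2.resize(i['pixels'][130:270,310:450,::-1],None,fx=4.2,fy=4.2,interpolation=cv2.INTER_CUBIC))
    P,ok=cloud(i); b=bronze(i)&ok&(abs(P[...,1]+.04)<.08)&(abs(P[...,0]-.67)<.1)&(P[...,2]>.06)&(P[...,2]<.3); q=P[b]
    if len(q):
        t=q[q[:,2]>q[:,2].max()-.012]; print('top of arch',len(t),t.mean(0).round(4),t.min(0).round(4),t.max(0).round(4),'xrange',q[:,0].min().round(3),q[:,0].max().round(3))
    h=cv2.cvtColor(i['pixels'],cv2.COLOR_RGB2HSV)
    r=((h[...,0]<8)|(h[...,0]>172))&(h[...,1]>120)&(h[...,2]>80)&ok&(abs(P[...,0]-.683)<.05)&(abs(P[...,1]+.04)<.06)&(P[...,2]>.3)
    print('red',r.sum(),P[r].mean(0).round(4) if r.any() else '', np.argwhere(r).mean(0).round(2) if r.any() else '')
    return i
E
python3 - <<'E'
from h import *
s=st(); hookview('h1.png')
E
```

```text
clock: 21.85
tcp_pos: [0.5964, -0.0373, 0.1507]
orientation: [0.0, -0.031, 1.0, 0.0]
wrist_force: [-0.1, 0.0, -4.2]
finger_gap: 0.0249
clock: 22.27
tcp_pos: [0.6081, -0.0363, 0.1504]
orientation: [-0.0, -0.031, 1.0, 0.0]
wrist_force: [-0.6, -0.2, -5.0]
finger_gap: 0.0251
t 22.27 tcp [ 0.6081 -0.0363  0.1504] q [-2.000e-04 -3.100e-02  9.995e-01  1.000e-04] F [-0.6 -0.2 -5. ] gap 0.0251 j [-0.19  0.42 -0.03  1.12  0.   -0.25]
top of arch 28 [ 0.6745 -0.0377  0.2464] [ 0.6689 -0.0523  0.2415] [ 0.6796 -0.0197  0.2529] xrange 0.618 0.747
red 9 [ 0.6719 -0.0339  0.4204] [158. 370.]
```

View pics/h1.png

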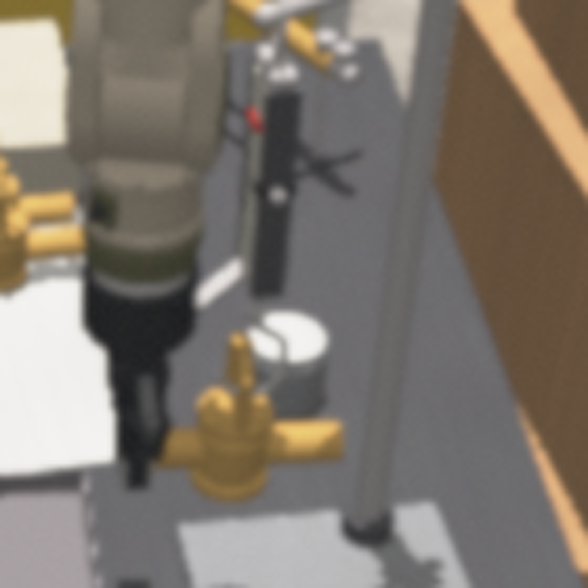

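```bash
python3 -m creep '{"hand":[0,0,0,0,0],"delta_pos":[[-0.004,0,0.003],[0,0,0.006],[0,0,0.007],[0,0,0.007],[0,0,0.006]],"turn":[0,0,0,0,0]}' 120
python3 -m creep '{"hand":[0,0,0,0,0],"delta_pos":[[0,0,0.004],[0,0,0.004],[0,0,0.004],[0,0,0.004],[0,0,0.004]],"turn":[0,0,0,0,0]}' 120
python3 - <<'E'
from h import *
s=st(); hookview('h2.png'); print(np.round(s['ft_torque'],3))
E
```

```text
clock: 22.73
tcp_pos: [0.611, -0.036, 0.1262]
orientation: [-0.001, -0.031, 1.0, 0.0]
wrist_force: [-0.7, -0.2, -4.9]
finger_gap: 0.0248
clock: 23.15
tcp_pos: [0.6119, -0.0361, 0.1114]
orientation: [0.0, -0.031, 1.0, 0.0]
wrist_force: [0.4, -0.5, -2.7]
finger_gap: 0.025
t 23.15 tcp [ 0.6119 -0.0361  0.1114] q [ 4.000e-04 -3.110e-02  9.995e-01  0.000e+00] F [ 0.4 -0.5 -2.7] gap 0.025 j [-0.19  0.45 -0.08  1.04  0.   -0.25]
top of arch 35 [ 0.6786 -0.0372  0.2078] [ 0.6715 -0.0532  0.2017] [ 0.6852 -0.0194  0.2134] xrange 0.622 0.753
red 10 [ 0.6721 -0.035   0.4083] [162.3 369.8]
[0.06  0.173 0.026]
```

View pics/h2.png

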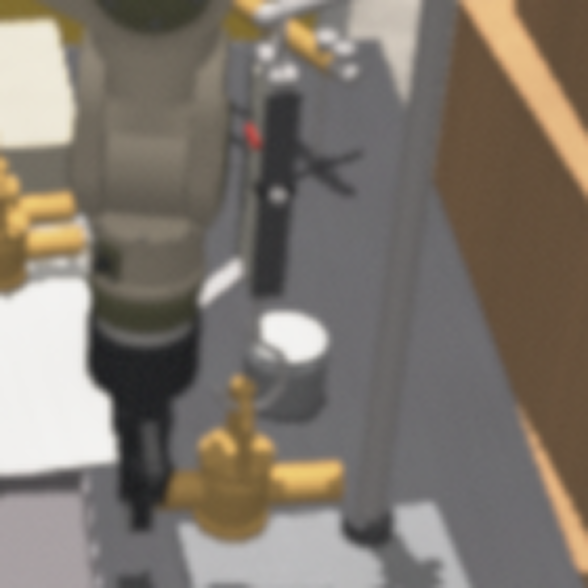

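```bash
python3 -m creep '{"hand":[0,0,0,0,0],"delta_pos":[[0,0,0.004],[0,0,0.005],[0,0,0.005],[0,0,0.004],[0,0,0.003]],"turn":[0,0,0,0,0]}' 120
python3 -m creep '{"hand":[0,0,0,0,0],"delta_pos":[[0,0,0.001],[0,0,0],[0,0,0],[0,0,0],[0,0,0]],"turn":[0,0,0,0,0]}' 120
python3 - <<'E'
from h import *
s=st(); hookview('h3.png')
E
```

```text
clock: 23.62
tcp_pos: [0.6121, -0.0361, 0.0945]
orientation: [0.001, -0.031, 1.0, 0.0]
wrist_force: [2.0, 1.6, 0.1]
finger_gap: 0.0249
clock: 24.03
tcp_pos: [0.6119, -0.0361, 0.0941]
orientation: [0.0, -0.031, 1.0, -0.0]
wrist_force: [1.0, 1.0, -0.2]
finger_gap: 0.0249
t 24.03 tcp [ 0.6119 -0.0361  0.0941] q [ 4.000e-04 -3.110e-02  9.995e-01 -0.000e+00] F [ 1.   1.  -0.2] gap 0.0249 j [-0.19  0.46 -0.1   1.    0.   -0.25]
top of arch 38 [ 0.6783 -0.0382  0.1899] [ 0.6727 -0.0537  0.1833] [ 0.6846 -0.0155  0.1953] xrange 0.623 0.752
red 9 [ 0.6721 -0.0344  0.391 ] [167.89 369.33]
```

```bash
python3 -m creep '{"hand":[40,50,50,50,50],"delta_pos":[[0,0,0],[0,0,0],[0,0,0],[0.008,0,0],[0.02,0,0]],"turn":[0,0,0,0,0]}' 120
python3 -m creep '{"hand":[50,50,50,50,50],"delta_pos":[[0.025,0,0],[0.02,0,0],[0,0,0],[0,0,0],[0,0,0]],"turn":[0,0,0,0,0]}' 120
python3 -m creep '{"hand":[50,50,50,50,50],"delta_pos":[[0,0,0],[0,0,0],[0,0,0],[0,0,0],[0,0,0]],"turn":[0,0,0,0,0]}' 120 >/dev/null
python3 -m creep '{"hand":[50,50,50,50,50],"delta_pos":[[0,0,0],[0,0,0],[0,0,0],[0,0,0],[0,0,0]],"turn":[0,0,0,0,0]}' 120 >/dev/null
python3 - <<'E'
from h import *
s=st(); i=hookview('h4.png');
E
python3 -m creep '{"hand":[50,50,50,50,50],"delta_pos":[[0,0,0],[0,0,0],[0,0,0],[0,0,0],[0,0,0]],"turn":[0,0,0,0,0]}' 120 >/dev/null
python3 -m creep '{"hand":[50,50,50,50,50],"delta_pos":[[0,0,0],[0,0,0],[0,0,0],[0,0,0],[0,0,0]],"turn":[0,0,0,0,0]}' 120 >/dev/null
python3 -m creep '{"hand":[50,50,50,50,50],"delta_pos":[[0,0,0],[0,0,0],[0,0,0],[0,0,0],[0,0,0]],"turn":[0,0,0,0,0]}' 120 >/dev/null
python3 -m creep '{"hand":[50,50,50,50,50],"delta_pos":[[0,0,0],[0,0,0],[0,0,0],[0,0,0],[0,0,0]],"turn":[0,0,0,0,0]}' 120 >/dev/null
python3 - <<'E'
from h import *
s=st(); i=hookview('h5.png'); snap('wrist','w11.png')
for d in env.pinpoint('side','marker')[:2]: 
    r,c=d['location'];print(d, px2w(i,r,c))
E
```

```text
clock: 24.5
tcp_pos: [0.5902, -0.0378, 0.0936]
orientation: [0.001, -0.031, 1.0, -0.0]
wrist_force: [1.4, 0.2, 0.3]
finger_gap: 0.05
clock: 24.92
tcp_pos: [0.554, -0.04, 0.0941]
orientation: [0.001, -0.031, 1.0, -0.0]
wrist_force: [0.7, -0.4, 0.3]
finger_gap: 0.0502
t 25.75 tcp [ 0.5532 -0.0397  0.0937] q [ 0.     -0.0311  0.9995  0.    ] F [-0.5  0.2 -0.9] gap 0.05 j [-0.22  0.36 -0.26  0.95  0.   -0.28]
top of arch 33 [ 0.6789 -0.0373  0.1895] [ 0.6728 -0.0568  0.1844] [ 0.6845 -0.0193  0.1951] xrange 0.604 0.751
red 10 [ 0.6725 -0.0402  0.3911] [169.1 369.8]
t 27.47 tcp [ 0.5533 -0.0398  0.0937] q [ 0.     -0.031   0.9995  0.    ] F [-0.1 -0.3 -0.4] gap 0.05 j [-0.22  0.36 -0.26  0.95  0.   -0.28]
top of arch 37 [ 0.679  -0.038   0.1891] [ 0.6726 -0.0562  0.1828] [ 0.6847 -0.0155  0.1942] xrange 0.603 0.753
red 10 [ 0.6727 -0.0387  0.3901] [169.1 369.8]
{'location': [168.8, 374.6], 'score': 0.76} [ 0.68139727 -0.05794702  0.40310734]
```

View pics/h5.png

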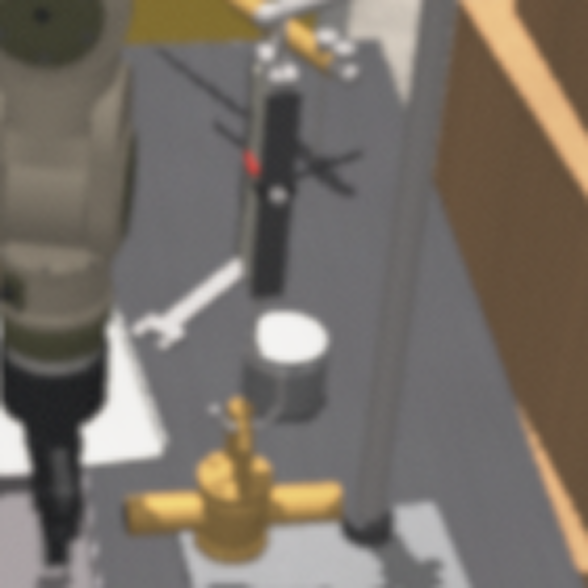

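View pics/w11.png

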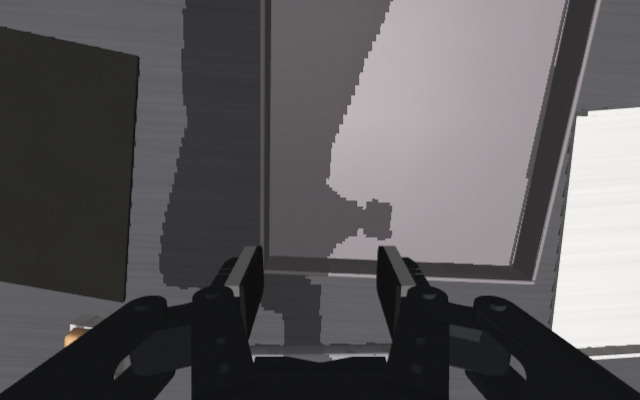

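```bash
python3 -m creep '{"hand":[50,50,50,50,50],"delta_pos":[[-0.02,0,0],[-0.03,0,0],[-0.015,0,0],[-0.007,0,0],[0,0,0]],"turn":[0,0,0,0,0]}' 120
python3 - <<'E'
from h import *
s=st(); to([.612,-.0363,.0937],183.5); i=hookview('h6.png')
i=snap('top'); P,ok=cloud(i); m=ok&(P[...,2]>.018)&(P[...,2]<.035)&(abs(P[...,0]-.486)<.115)&(abs(P[...,1]-.005)<.1)
q=P[m]; print(len(q),q.min(0),q.max(0))
for n in ('x-','x+','y-','y+'):
    k={'x-':q[:,0]<.41,'x+':q[:,0]>.565,'y-':q[:,1]<-.065,'y+':q[:,1]>.075}[n]
    print(n,k.sum(),q[k].mean(0).round(4), q[k].min(0).round(3),q[k].max(0).round(3))
E
```

```text
clock: 28.03
tcp_pos: [0.6117, -0.0362, 0.0935]
orientation: [0.0, -0.031, 1.0, 0.0]
wrist_force: [0.3, -0.5, 0.8]
finger_gap: 0.0499
t 28.03 tcp [ 0.6117 -0.0362  0.0935] q [ 2.000e-04 -3.120e-02  9.995e-01  0.000e+00] F [ 0.3 -0.5  0.8] gap 0.0499 j [-0.19  0.46 -0.1   1.    0.   -0.25]
turn 0.07 deg = 0.015 units | shift mm [-0.3 -0.1 -0.2] units [-0.0004 -0.0002 -0.0002] rows>= 1
top of arch 36 [ 0.6787 -0.0362  0.1889] [ 0.6727 -0.0528  0.1828] [ 0.6852 -0.015   0.1948] xrange 0.624 0.753
red 10 [ 0.6724 -0.0405  0.3912] [169.1 369.8]
65 [0.43110002 0.04825536 0.01881332] [0.58783176 0.10014079 0.03324034]<stdin>:7: RuntimeWarning: Mean of empty slice.
  ret = um.true_divide(
Traceback (most recent call last):
ValueError: zero-size array to reduction operation minimum which has no identity
```

View pics/h6.png

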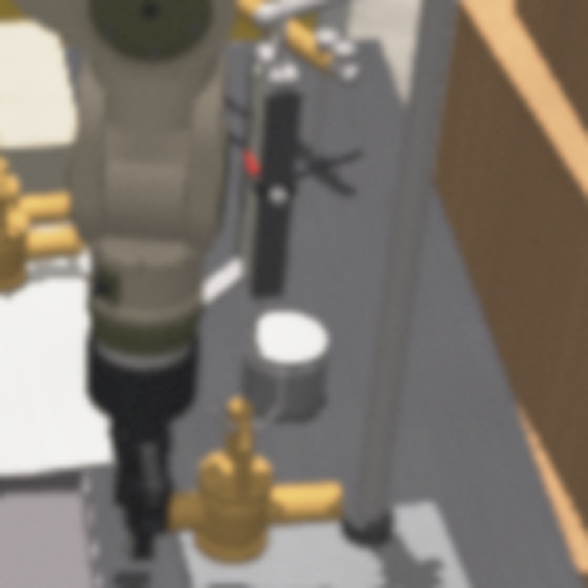

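Back round the stub. Close, lift, and back off the hook.

```bash
python3 -m creep '{"hand":[0,0,0,0,0],"delta_pos":[[0,0,0],[0,0,0],[0,0,0],[0,0,0],[0,0,0]],"turn":[0,0,0,0,0]}' 120
python3 -m creep '{"hand":[0,0,0,0,0],"delta_pos":[[0,0,-0.006],[0,0,-0.012],[0,0,-0.015],[0,0,-0.012],[0,0,-0.012]],"turn":[0,0,0,0,0]}' 120
python3 -m creep '{"hand":[0,0,0,0,0],"delta_pos":[[0,0,-0.01],[0,0,-0.006],[0,0,0],[0,0,0],[0,0,0]],"turn":[0,0,0,0,0]}' 120
python3 - <<'E'
from h import *
s=st(); i=hookview('h7.png')
E
```

```text
clock: 28.55
tcp_pos: [0.6105, -0.0361, 0.0939]
orientation: [0.0, -0.031, 1.0, 0.0]
wrist_force: [-0.1, 0.3, 0.7]
finger_gap: 0.0246
clock: 28.97
tcp_pos: [0.6104, -0.0362, 0.14]
orientation: [-0.0, -0.031, 1.0, 0.0]
wrist_force: [-0.5, 0.5, -4.7]
finger_gap: 0.0245
clock: 29.38
tcp_pos: [0.6103, -0.0361, 0.1515]
orientation: [-0.001, -0.031, 1.0, 0.0]
wrist_force: [-0.0, -0.2, -4.7]
finger_gap: 0.0246
t 29.38 tcp [ 0.6103 -0.0361  0.1515] q [-5.000e-04 -3.100e-02  9.995e-01  2.000e-04] F [-0.  -0.2 -4.7] gap 0.0246 j [-0.19  0.42 -0.02  1.13  0.   -0.25]
top of arch 22 [ 0.6814 -0.0409  0.2433] [ 0.6773 -0.054   0.2381] [ 0.6848 -0.0281  0.25  ] xrange 0.62 0.753
red 9 [ 0.6718 -0.0345  0.4208] [158. 370.]
```

View pics/h7.png

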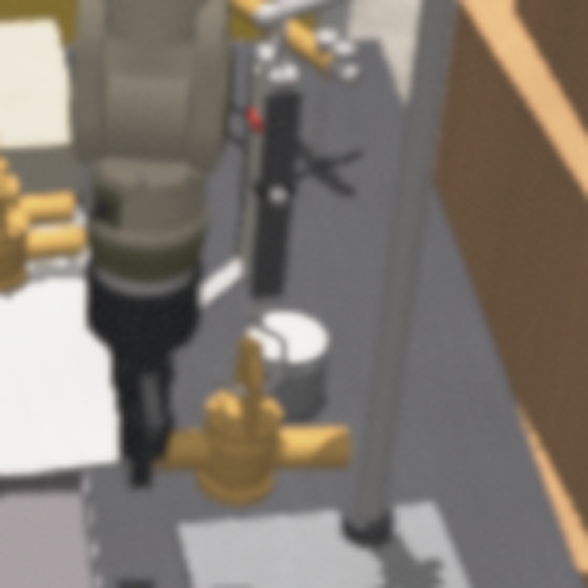

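```bash
python3 -m creep '{"hand":[0,0,0,0,0],"delta_pos":[[0,0,-0.005],[0.008,0,0],[0.014,0,0],[0.02,0,0],[0.025,0,0]],"turn":[0,0,0,0,0]}' 120
python3 -m creep '{"hand":[0,0,0,0,0],"delta_pos":[[0.03,0,0],[0.03,0,0],[0.02,0,0],[0.01,0,0],[0,0,0]],"turn":[0,0,0,0,0]}' 120
python3 - <<'E'
from h import *
s=st(); print(np.round(s['ft_torque'],3)); i=snap('side','s12.png'); 
P,ok=cloud(i); 
m=ok&(P[...,2]>.02)&(P[...,2]<.032)&(abs(P[...,0]-.486)<.115)&(abs(P[...,1]-.005)<.1)
q=P[m]; r=cv2.minAreaRect(q[:,:2].astype(np.float32)*1000); print(r,q.min(0),q.max(0))
b=bronze(i)&ok&(abs(P[...,1]+.04)<.06)&(abs(P[...,0]-.57)<.09)&(P[...,2]>.1)&(P[...,2]<.3); q=P[b]
for x0 in np.arange(.5,.65,.01):
    t=q[abs(q[:,0]-x0)<.005]
    if len(t)>3: print(round(x0,3),len(t),'z',t[:,2].min().round(3),t[:,2].max().round(3),'y',t[:,1].min().round(3),t[:,1].max().round(3))
im=snap('wrist','w12.png'); P,ok=cloud(im); m=ok&(P[...,2]>.015)&(P[...,2]<.035); q=P[m]; r=cv2.minAreaRect(q[:,:2].astype(np.float32)*1000); print(r)
E
```

```text
clock: 29.85
tcp_pos: [0.557, -0.0396, 0.1559]
orientation: [0.0, -0.031, 1.0, -0.0]
wrist_force: [0.6, -0.1, -4.3]
finger_gap: 0.0247
clock: 30.27
tcp_pos: [0.4835, -0.0438, 0.1563]
orientation: [-0.0, -0.031, 1.0, 0.0]
wrist_force: [-0.3, -0.6, -4.7]
finger_gap: 0.0242
t 30.27 tcp [ 0.4835 -0.0438  0.1563] q [-4.000e-04 -3.080e-02  9.995e-01  1.000e-04] F [-0.3 -0.6 -4.7] gap 0.0242 j [-0.26  0.19 -0.34  1.05  0.   -0.32]
[-0.016  0.327  0.017]
((487.3203125, 8.772918701171875), (200.56393432617188, 183.1492919921875), 0.615666925907135) [ 0.38611812 -0.08339381  0.02006951] [0.58815001 0.09980567 0.03185574]
0.5 22 z 0.16 0.224 y -0.099 -0.043
0.51 31 z 0.157 0.179 y -0.06 -0.043
0.52 25 z 0.156 0.179 y -0.058 -0.041
0.53 64 z 0.139 0.198 y -0.061 -0.031
0.54 92 z 0.138 0.2 y -0.069 -0.024
0.55 106 z 0.136 0.251 y -0.07 -0.019
0.56 117 z 0.137 0.253 y -0.071 -0.032
0.57 69 z 0.137 0.2 y -0.065 -0.03
0.58 35 z 0.153 0.192 y -0.056 -0.036
0.59 26 z 0.154 0.178 y -0.056 -0.039
0.6 31 z 0.158 0.177 y -0.06 -0.039
0.61 26 z 0.155 0.174 y -0.057 -0.037
0.62 30 z 0.155 0.174 y -0.053 -0.035
0.63 5 z 0.164 0.17 y -0.049 -0.039
((500.8876953125, -52.108612060546875), (307.5868835449219, 481.85675048828125), 3.5482616424560547)
```

View pics/s12.png

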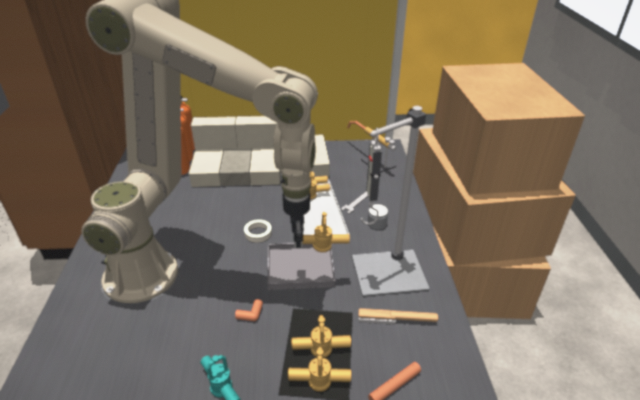

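View pics/w12.png

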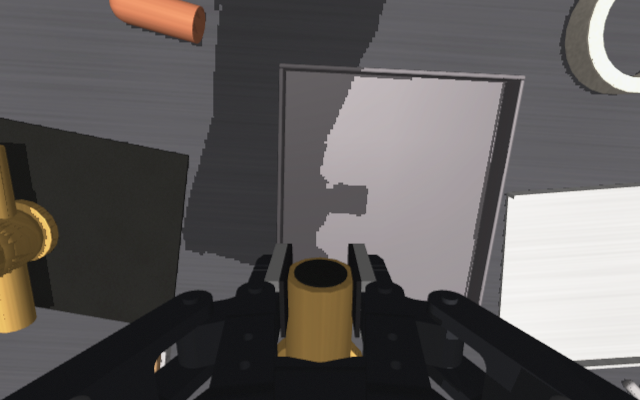

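Run:
```python
from h import *
im=snap('wrist')
for r,c in [(66,281),(78,523),(240,281),(240,493),(200,503)]: print(r,c,px2z(im,r,c,.026).round(4))
# tray wall points
P,ok=cloud(im); m=ok&(P[...,2]>.018)&(P[...,2]<.032)&(P[...,0]<.6)&(P[...,0]>.37)&(abs(P[...,1])<.13); q=P[m]
print(q.min(0),q.max(0)); 
for x0 in (.42,.45):
    t=q[abs(q[:,0]-x0)<.01]; print(x0,t[:,1].min(),t[:,1].max())
```

```text
66 281 [ 0.3942 -0.0785  0.026 ]
78 523 [0.3917 0.0947 0.026 ]
240 281 [ 0.5265 -0.0744  0.026 ]
240 493 [0.516  0.0976 0.026 ]
200 503 [0.4821 0.0989 0.026 ]
[ 0.38829118 -0.07999707  0.01800141] [0.57545493 0.09855441 0.02903703]
0.42 -0.07940920172920032 0.09655596930419788
0.45 -0.0792937428280287 0.09703167650140154
```

```bash
python3 -m creep '{"hand":[0,0,0,0,0],"delta_pos":[[0.008,0.012,0],[0.018,0.025,0],[0.02,0.03,0],[0.02,0.03,0],[0.015,0.018,0]],"turn":[0.28,0.28,0,0,0]}' 120
python3 - <<'E'
from h import *
s=st(); to([.416,.051,.08],180.7); to([.416,.051,.023],180.7)
E
```

```text
clock: 30.83
tcp_pos: [0.4181, 0.0482, 0.1561]
orientation: [-0.0, -0.007, 1.0, 0.001]
wrist_force: [-0.6, -0.3, -3.9]
finger_gap: 0.0245
t 30.83 tcp [0.4181 0.0482 0.1561] q [-1.0e-04 -7.1e-03  1.0e+00  6.0e-04] F [-0.6 -0.3 -3.9] gap 0.0245 j [-0.08  0.07 -0.48  1.03  0.   -0.09]
turn 0.11 deg = 0.022 units | shift mm [ 2.1  2.8 76.1] units [0.0026 0.0035 0.0951] rows>= 2
turn 0.11 deg = 0.022 units | shift mm [  2.1   2.8 133.1] units [0.0026 0.0035 0.1663] rows>= 4
```

```bash
python3 -m creep '{"hand":[0,0,0,0,0],"delta_pos":[[0.0026,0.0035,0.02],[0,0,0.035],[0,0,0.035],[0,0,0.025],[0,0,0.015]],"turn":[0,0,0,0,0]}' 120
python3 -m creep '{"hand":[0,0,0,0,0],"delta_pos":[[0,0,0.012],[0,0,0.008],[0,0,0.005],[0,0,0.003],[0,0,0.003]],"turn":[0,0,0,0,0]}' 120
python3 - <<'E'
from h import *
s=st(); print(np.round(s['ft_torque'],3)); snap('wrist','w13.png')
i=snap('side'); cv2.imwrite('pics/s13.png',cv2.resize(i['pixels'][200:330,240:400,::-1],None,fx=4,fy=4,interpolation=cv2.INTER_CUBIC))
E
```

```text
clock: 31.25
tcp_pos: [0.4163, 0.0497, 0.05]
orientation: [-0.001, -0.007, 1.0, 0.0]
wrist_force: [-0.2, -0.9, -4.3]
finger_gap: 0.0248
clock: 31.67
tcp_pos: [0.4172, 0.0493, 0.0275]
orientation: [0.001, -0.007, 1.0, 0.0]
wrist_force: [-0.8, 0.1, -2.2]
finger_gap: 0.0245
t 31.67 tcp [0.4172 0.0493 0.0275] q [ 5.0e-04 -6.6e-03  1.0e+00  0.0e+00] F [-0.8  0.1 -2.2] gap 0.0245 j [-0.07  0.21 -0.67  0.68  0.   -0.09]
[0.019 0.396 0.018]
```

View pics/s13.png

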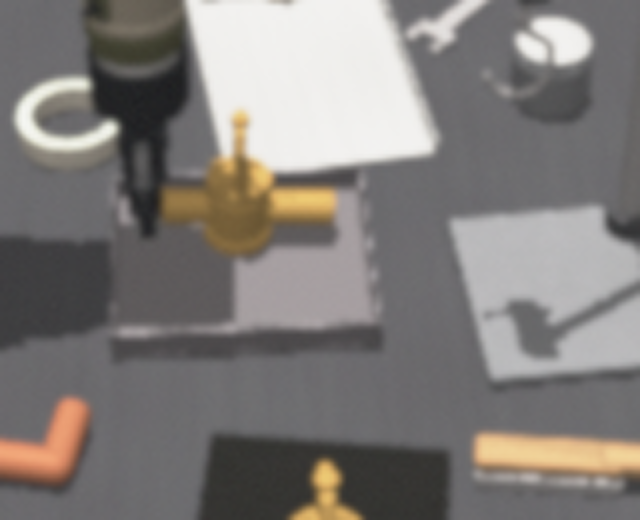

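View pics/w13.png

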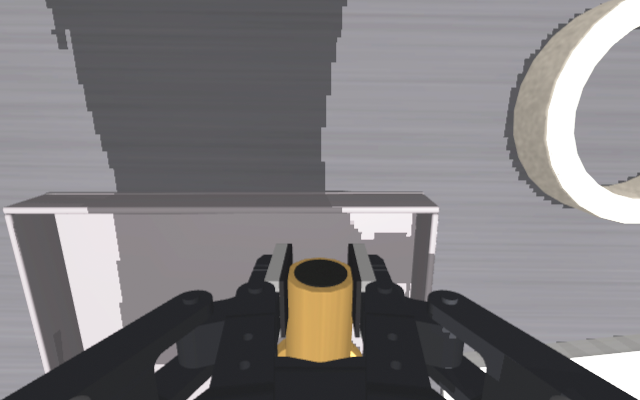

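```bash
python3 -m creep '{"hand":[0,0,40,40,40],"delta_pos":[[0,0,0.002],[0,0,0.001],[0,0,0],[0,0,0],[0,0,0]],"turn":[0,0,0,0,0]}' 120
python3 -m creep '{"hand":[40,40,40,40,40],"delta_pos":[[0,0,-0.02],[0,0,-0.04],[0,0,-0.05],[0,0,-0.05],[0,0,-0.05]],"turn":[0,0,0,0,0]}' 120
python3 - <<'E'
from h import *
s=st(); i=snap('wrist','w14.png')
im=snap('top')
for v in valves(im): print(*v)
vfit(im,np.array([.5367,-.2925]),0.5)
to([.4695,-.2935,.215],180.5)
E
```

```text
clock: 32.18
tcp_pos: [0.4173, 0.0491, 0.0255]
orientation: [0.001, -0.007, 1.0, -0.0]
wrist_force: [0.0, 1.0, 0.2]
finger_gap: 0.0402
clock: 32.6
tcp_pos: [0.4161, 0.0492, 0.1951]
orientation: [0.0, -0.007, 1.0, 0.0]
wrist_force: [1.4, 0.0, 0.3]
finger_gap: 0.04
t 32.6 tcp [0.4161 0.0492 0.1951] q [ 4.0e-04 -6.6e-03  1.0e+00  0.0e+00] F [1.4 0.  0.3] gap 0.04 j [-0.07  0.03 -0.41  1.12  0.   -0.09]
[396. 157.] 44 [ 684. -191.] [10. 69.] ang -11.277876688817685 stubmid [ 0.68459285 -0.1929125 ] br None 0 zmax 0.035
[428. 201.] 471 [ 538. -299.] [147.  61.] ang 0.643572065959745 stubmid [ 0.53693978 -0.29974056] br [ 0.5368 -0.2934  0.1157] 53 zmax 0.127
[456. 203.] 488 [ 528. -388.] [ 52. 148.] ang -3.919470241586396 stubmid [ 0.5278603  -0.38537056] br [ 0.528  -0.3855  0.1163] 51 zmax 0.125
[218. 207.] 778 [529. 409.] [149. 101.] ang 7.874687131971626 stubmid [0.52915793 0.40850365] br [0.5284 0.4076 0.1167] 91 zmax 0.13
[326. 206.] 173 [526.  43.] [41. 73.] ang 2.1829750660527623 stubmid [0.53181468 0.04232879] br [0.4907 0.0467 0.1218] 5 zmax 0.125
center line pt [ 0.5367 -0.2943] ang 0.21 a range -0.0726 0.073 n 8 res 0.0014
turn 0.26 deg = 0.052 units | shift mm [ -45.9 -342.9  -15.3] units [-0.0573 -0.4286 -0.0191] rows>= 9
```

View pics/w14.png

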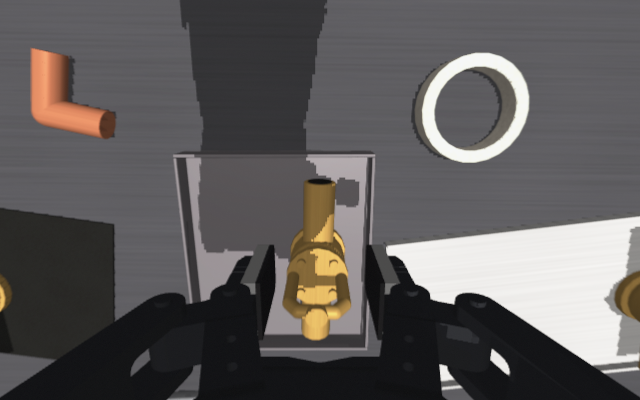

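```bash
python3 -m creep '{"hand":[45,45,45,45,45],"delta_pos":[[-0.005,-0.03,-0.019],[-0.009,-0.045,0],[-0.009,-0.048,0],[-0.009,-0.048,0],[-0.009,-0.048,0]],"turn":[0,0,0,0,0]}' 120
python3 -m creep '{"hand":[45,45,45,45,45],"delta_pos":[[-0.009,-0.048,0],[-0.0073,-0.048,0],[0,-0.048,0],[0,-0.045,0],[0,-0.0206,0]],"turn":[0,0,0,0,0]}' 120
python3 - <<'E'
from h import *
s=st(); i=snap('wrist','w15.png'); vfit(i,np.array([.5367,-.294]),0.5)
to([.4707,-.2943,.022],180.3)
E
```

```text
clock: 33.12
tcp_pos: [0.4517, -0.1273, 0.2083]
orientation: [0.001, -0.007, 1.0, -0.0]
wrist_force: [1.1, -0.2, -0.1]
finger_gap: 0.0451
clock: 33.53
tcp_pos: [0.4667, -0.2975, 0.2075]
orientation: [0.0, -0.005, 1.0, -0.001]
wrist_force: [0.6, 0.8, -0.4]
finger_gap: 0.0452
t 33.53 tcp [ 0.4667 -0.2975  0.2075] q [ 3.0e-04 -4.9e-03  1.0e+00 -8.0e-04] F [ 0.6  0.8 -0.4] gap 0.0452 j [-0.71  0.28 -0.08  1.21 -0.   -0.72]
center line pt [ 0.5368 -0.2968] ang 2.09 a range -0.0756 0.0759 n 6 res 0.002
turn 0.19 deg = 0.038 units | shift mm [ -3.9   4.3 185.4] units [-0.0049  0.0054  0.2317] rows>= 5
```

View pics/w15.png

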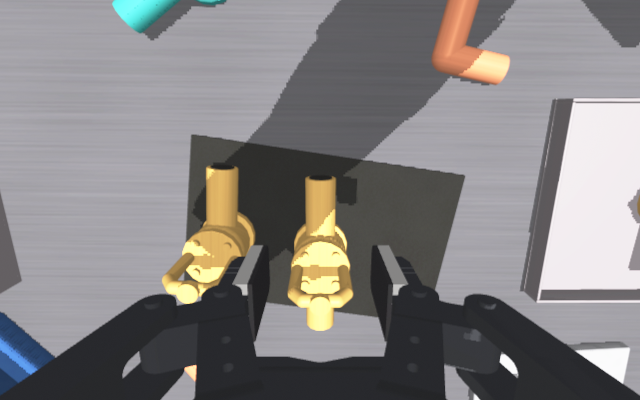

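```bash
python3 -m creep '{"hand":[45,45,45,45,45],"delta_pos":[[-0.0049,0.0015,0.04],[0,0,0.05],[0,0,0.05],[0,0,0.04],[0,0,0.03]],"turn":[0,0,0,0,0]}' 120
python3 -m creep '{"hand":[45,45,45,45,45],"delta_pos":[[0,0,0.015],[0,0,0.004],[0,0,0],[0,0,0],[0,0,0]],"turn":[0,0,0,0,0]}' 120
python3 - <<'E'
from h import *
s=st(); i=snap('wrist','w16.png'); to([.4707,-.2943,.022],180.3)
E
```

```text
clock: 34.0
tcp_pos: [0.4691, -0.2896, 0.037]
orientation: [-0.001, -0.007, 1.0, 0.001]
wrist_force: [0.2, 0.3, -0.1]
finger_gap: 0.0448
clock: 34.42
tcp_pos: [0.4716, -0.2923, 0.0264]
orientation: [0.001, -0.007, 1.0, -0.001]
wrist_force: [-0.1, 0.2, -0.1]
finger_gap: 0.0449
t 34.42 tcp [ 0.4716 -0.2923  0.0264] q [ 1.0e-03 -6.8e-03  1.0e+00 -8.0e-04] F [-0.1  0.2 -0.1] gap 0.0449 j [-0.7   0.43 -0.35  0.79  0.   -0.71]
turn 0.47 deg = 0.094 units | shift mm [ 1.  -1.9  4.5] units [ 0.0012 -0.0024  0.0056] rows>= 1
```

View pics/w16.png

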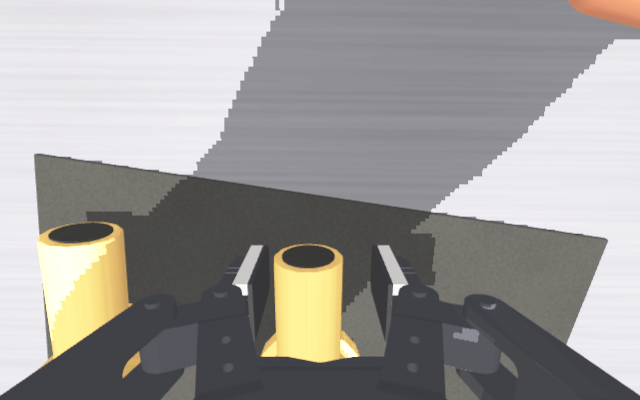

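```bash
python3 -m creep '{"hand":[45,45,0,0,0],"delta_pos":[[0.001,-0.0053,0.003],[0,0,0.0025],[0,0,0],[0,0,0],[0,0,0]],"turn":[0,0,0,0,0]}' 120
python3 -m creep '{"hand":[0,0,0,0,0],"delta_pos":[[0,0,0],[0,0,-0.004],[0,0,-0.01],[0,0,-0.02],[0,0,-0.02]],"turn":[0,0,0,0,0]}' 120
python3 -m creep '{"hand":[0,0,0,0,0],"delta_pos":[[0,0,-0.03],[0,0,-0.03],[0,0,-0.03],[0,0,-0.02],[0,0,-0.006]],"turn":[0,0,0,0,0]}' 120
python3 - <<'E'
from h import *
s=st(); print(np.round(s['ft_torque'],3)); i=snap('wrist','w17.png');i=snap('side'); cv2.imwrite('pics/s17.png',cv2.resize(i['pixels'][200:400,220:440,::-1],None,fx=3,fy=3,interpolation=cv2.INTER_CUBIC))
to([.5535,-.0395,.155],183.5)
P,ok=cloud(i); b=bronze(i)&ok&(abs(P[...,1]+.3)<.06)&(abs(P[...,0]-.54)<.1)&(P[...,2]>.13)&(P[...,2]<.3); q=P[b]
for x0 in np.arange(.49,.63,.02):
    t=q[abs(q[:,0]-x0)<.005]
    if len(t)>3: print(round(x0,3),len(t),'z',t[:,2].min().round(3),t[:,2].max().round(3))
E
```

```text
clock: 34.88
tcp_pos: [0.4698, -0.2964, 0.021]
orientation: [0.0, -0.006, 1.0, -0.0]
wrist_force: [-2.4, -0.0, 3.4]
finger_gap: 0.0248
clock: 35.3
tcp_pos: [0.4679, -0.2942, 0.0624]
orientation: [-0.002, -0.007, 1.0, 0.002]
wrist_force: [0.1, 0.3, -6.6]
finger_gap: 0.025
clock: 35.72
tcp_pos: [0.4704, -0.2962, 0.1588]
orientation: [0.001, -0.007, 1.0, -0.001]
wrist_force: [1.1, -1.1, -7.5]
finger_gap: 0.0251
t 35.72 tcp [ 0.4704 -0.2962  0.1588] q [ 8.0e-04 -6.8e-03  1.0e+00 -6.0e-04] F [ 1.1 -1.1 -7.5] gap 0.0251 j [-0.71  0.31 -0.16  1.09  0.   -0.72]
[ 0.     0.373 -0.013]
turn -2.73 deg = -0.546 units | shift mm [-99.2 250.7   1.7] units [-0.124   0.3134  0.0022] rows>= 7
0.49 44 z 0.168 0.187
0.51 81 z 0.142 0.201
0.53 162 z 0.135 0.258
0.55 122 z 0.139 0.257
0.57 48 z 0.158 0.183
0.59 50 z 0.158 0.183
0.61 28 z 0.161 0.181
```

View pics/s17.png

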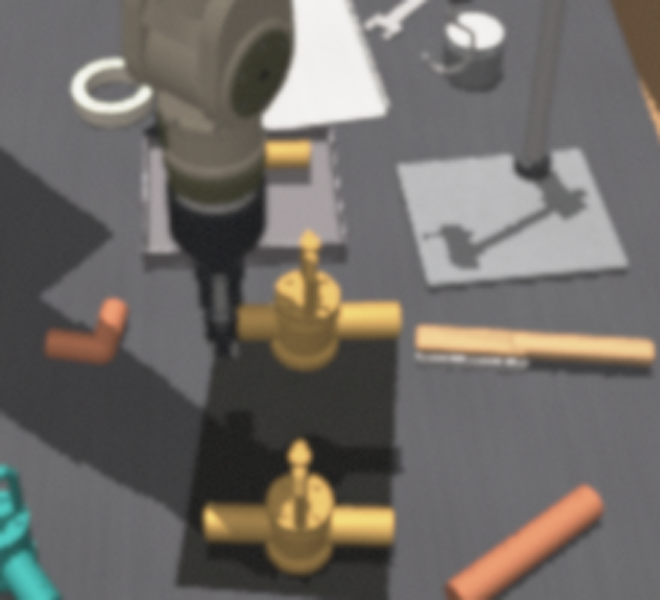

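```bash
python3 -m creep '{"hand":[0,0,0,0,0],"delta_pos":[[0,0.015,0],[0,0.03,0],[0,0.038,0],[0,0.04,0],[0,0.04,0]],"turn":[-0.27,-0.27,0,0,0]}' 120
python3 -m creep '{"hand":[0,0,0,0,0],"delta_pos":[[-0.01,0.04,0],[-0.02,0.04,0],[-0.02,0.035,0],[-0.02,0.022,0],[-0.015,0.011,0]],"turn":[0,0,0,0,0]}' 120
python3 - <<'E'
from h import *
s=st(); to([.5535,-.0395,.155],183.5)
i=hookview('h8.png');P,ok=cloud(i); b=bronze(i)&ok&(abs(P[...,1]+.04)<.05)&(abs(P[...,0]-.6)<.1)&(P[...,2]>.235)&(P[...,2]<.3); q=P[b]; print(len(q),q.mean(0),q.min(0),q.max(0))
E
```

```text
clock: 36.23
tcp_pos: [0.461, -0.1633, 0.1541]
orientation: [-0.002, -0.03, 1.0, 0.002]
wrist_force: [0.5, 0.6, -6.9]
finger_gap: 0.0249
clock: 36.65
tcp_pos: [0.5224, -0.0395, 0.1544]
orientation: [-0.002, -0.032, 0.999, 0.001]
wrist_force: [1.0, -0.3, -7.1]
finger_gap: 0.0252
t 36.65 tcp [ 0.5224 -0.0395  0.1544] q [-0.002  -0.0322  0.9995  0.0014] F [ 1.  -0.3 -7.1] gap 0.0252 j [-0.23  0.26 -0.24  1.07  0.   -0.29]
turn 0.2 deg = 0.039 units | shift mm [-31.   -1.9  -0.6] units [-0.0388 -0.0023 -0.0008] rows>= 1
top of arch 24 [ 0.5901 -0.0433  0.2506] [ 0.5865 -0.0596  0.2464] [ 0.5951 -0.0305  0.2567] xrange 0.57 0.662
red 9 [ 0.6719 -0.0342  0.4206] [158. 370.]
33 [ 0.5897656  -0.04694744  0.24761732] [ 0.58648446 -0.063055    0.23528933] [ 0.59508749 -0.03046304  0.25666508]
```

```bash
python3 -m creep '{"hand":[0,0,0,0,0],"delta_pos":[[-0.012,-0.001,0],[-0.022,-0.001,0],[-0.022,0,0],[-0.016,0,0],[-0.012,0,0]],"turn":[0,0,0,0,0]}' 120
python3 -m creep '{"hand":[0,0,0,0,0],"delta_pos":[[-0.01,0,0],[-0.01,0,0],[-0.005,0,0],[0,0,0],[0,0,0]],"turn":[0,0,0,0,0]}' 120
python3 - <<'E'
from h import *
s=st(); to([.6115,-.0362,.152],183.5)
i=hookview('h9.png')
E
```

```text
clock: 37.12
tcp_pos: [0.5912, -0.0412, 0.1546]
orientation: [-0.001, -0.03, 1.0, 0.0]
wrist_force: [0.2, 0.1, -7.3]
finger_gap: 0.0251
clock: 37.53
tcp_pos: [0.6105, -0.0399, 0.1561]
orientation: [-0.001, -0.03, 1.0, 0.0]
wrist_force: [-0.8, -0.9, -6.5]
finger_gap: 0.0248
t 37.53 tcp [ 0.6105 -0.0399  0.1561] q [-6.000e-04 -3.010e-02  9.995e-01  1.000e-04] F [-0.8 -0.9 -6.5] gap 0.0248 j [-0.2   0.42 -0.01  1.14  0.   -0.26]
turn -0.05 deg = -0.011 units | shift mm [-1.2  3.7  4.1] units [-0.0015  0.0046  0.0051] rows>= 1
top of arch 28 [ 0.6768 -0.0437  0.2506] [ 0.6716 -0.0584  0.2446] [ 0.6808 -0.0247  0.2564] xrange 0.621 0.75
red 8 [ 0.6719 -0.036   0.4209] [158.25 370.12]
```

View pics/h9.png

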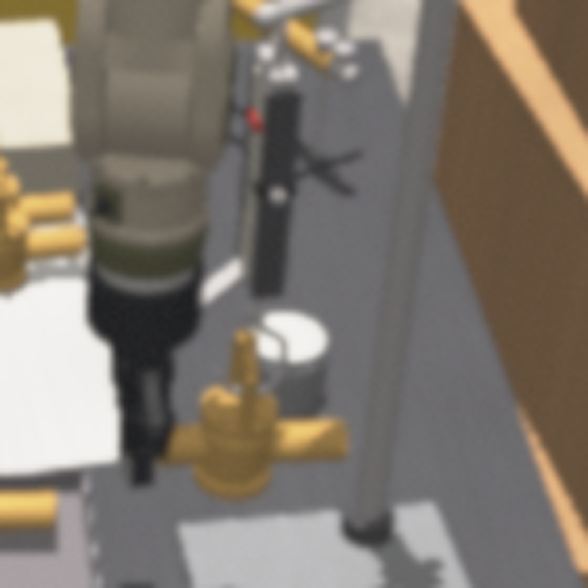

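```bash
python3 -m creep '{"hand":[0,0,0,0,0],"delta_pos":[[-0.0015,0.0046,0.004],[0,0,0.008],[0,0,0.01],[0,0,0.01],[0,0,0.008]],"turn":[0,0,0,0,0]}' 120
python3 -m creep '{"hand":[0,0,0,0,0],"delta_pos":[[0,0,0.006],[0,0,0.007],[0,0,0.007],[0,0,0.007],[0,0,0.006]],"turn":[0,0,0,0,0]}' 120
python3 -m creep '{"hand":[0,0,0,0,0],"delta_pos":[[0,0,0.005],[0,0,0.005],[0,0,0.004],[0,0,0.003],[0,0,0.001]],"turn":[0,0,0,0,0]}' 120
python3 - <<'E'
from h import *
s=st(); i=hookview('h10.png')
E
```

```text
clock: 38.0
tcp_pos: [0.6112, -0.0359, 0.123]
orientation: [-0.001, -0.03, 1.0, 0.0]
wrist_force: [-0.9, 0.2, -6.7]
finger_gap: 0.0248
clock: 38.42
tcp_pos: [0.6126, -0.0361, 0.0981]
orientation: [0.001, -0.03, 1.0, 0.0]
wrist_force: [0.7, 0.9, -3.6]
finger_gap: 0.0251
clock: 38.83
tcp_pos: [0.6125, -0.0361, 0.0838]
orientation: [0.001, -0.03, 1.0, 0.0]
wrist_force: [2.1, 2.4, -0.3]
finger_gap: 0.0251
t 38.83 tcp [ 0.6125 -0.0361  0.0838] q [ 6.000e-04 -3.020e-02  9.995e-01  0.000e+00] F [ 2.1  2.4 -0.3] gap 0.0251 j [-0.19  0.47 -0.12  0.98  0.   -0.25]
top of arch 30 [ 0.6782 -0.0366  0.1809] [ 0.6724 -0.0522  0.1759] [ 0.6852 -0.0177  0.1877] xrange 0.623 0.753
red 8 [ 0.6722 -0.0344  0.3807] [171.25 369.12]
```

```bash
python3 -m creep '{"hand":[0,0,0,0,0],"delta_pos":[[0,0,0.002],[0,0,0.002],[0,0,0.001],[0,0,0],[0,0,0]],"turn":[0,0,0,0,0]}' 120
python3 - <<'E'
from h import *
s=st(); i=hookview('h11.png')
E
```

```text
clock: 39.3
tcp_pos: [0.6124, -0.0362, 0.08]
orientation: [0.0, -0.03, 1.0, -0.0]
wrist_force: [2.0, 2.2, -1.0]
finger_gap: 0.0249
t 39.3 tcp [ 0.6124 -0.0362  0.08  ] q [ 4.000e-04 -3.010e-02  9.995e-01 -0.000e+00] F [ 2.   2.2 -1. ] gap 0.0249 j [-0.19  0.48 -0.12  0.97  0.   -0.25]
top of arch 28 [ 0.6776 -0.037   0.1776] [ 0.6731 -0.0529  0.1723] [ 0.6829 -0.0129  0.1835] xrange 0.624 0.752
red 7 [ 0.6716 -0.0352  0.3777] [172.43 368.86]
```

View pics/h11.png

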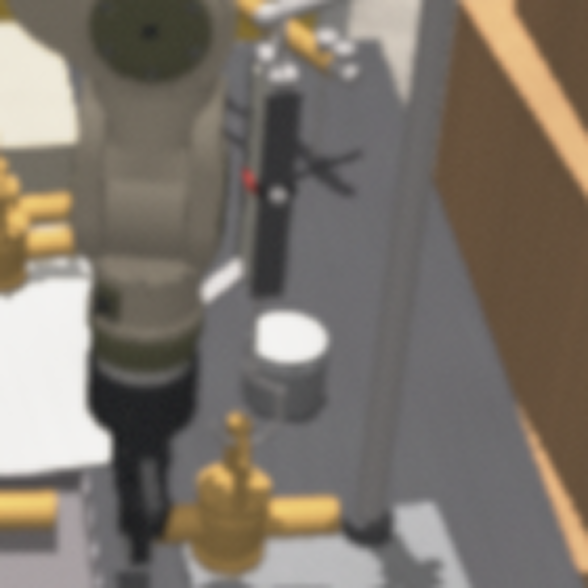

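```bash
python3 -m creep '{"hand":[0,0,40,50,50],"delta_pos":[[0,0,0.002],[0,0,0.001],[0,0,0],[0,0,0],[0,0,0]],"turn":[0,0,0,0,0]}' 120
python3 -m creep '{"hand":[50,50,50,50,50],"delta_pos":[[0.008,0,0],[0.02,0,0],[0.025,0,0],[0.02,0,0],[0,0,0]],"turn":[0,0,0,0,0]}' 120
python3 -m creep '{"hand":[50,50,50,50,50],"delta_pos":[[0,0,0],[0,0,0],[0,0,0],[0,0,0],[0,0,0]],"turn":[0,0,0,0,0]}' 120 >/dev/null
python3 -m creep '{"hand":[50,50,50,50,50],"delta_pos":[[0,0,0],[0,0,0],[0,0,0],[0,0,0],[0,0,0]],"turn":[0,0,0,0,0]}' 120 >/dev/null
python3 -m creep '{"hand":[50,50,50,50,50],"delta_pos":[[0,0,0],[0,0,0],[0,0,0],[0,0,0],[0,0,0]],"turn":[0,0,0,0,0]}' 120 >/dev/null
python3 - <<'E'
from h import *
s=st(); i=hookview('h12.png');
E
python3 -m creep '{"hand":[50,50,50,50,50],"delta_pos":[[0,0,0],[0,0,0],[0,0,0],[0,0,0],[0,0,0]],"turn":[0,0,0,0,0]}' 120 >/dev/null
python3 -m creep '{"hand":[50,50,50,50,50],"delta_pos":[[0,0,0],[0,0,0],[0,0,0],[0,0,0],[0,0,0]],"turn":[0,0,0,0,0]}' 120 >/dev/null
python3 -m creep '{"hand":[50,50,50,50,50],"delta_pos":[[0,0,0],[0,0,0],[0,0,0],[0,0,0],[0,0,0]],"turn":[0,0,0,0,0]}' 120 >/dev/null
python3 -m creep '{"hand":[50,50,50,50,50],"delta_pos":[[0,0,0],[0,0,0],[0,0,0],[0,0,0],[0,0,0]],"turn":[0,0,0,0,0]}' 120 >/dev/null
python3 - <<'E'
from h import *
s=st(); i=hookview('h13.png')
E
```

```text
clock: 39.77
tcp_pos: [0.6112, -0.0363, 0.0771]
orientation: [-0.001, -0.03, 1.0, -0.0]
wrist_force: [0.0, 0.8, 0.8]
finger_gap: 0.0497
clock: 40.18
tcp_pos: [0.5494, -0.0393, 0.0768]
orientation: [-0.002, -0.03, 1.0, 0.0]
wrist_force: [-1.4, 1.1, -1.3]
finger_gap: 0.05
t 41.43 tcp [ 0.5537 -0.0396  0.0774] q [ 1.000e-04 -3.010e-02  9.995e-01  0.000e+00] F [ 0.9  0.5 -0.1] gap 0.0501 j [-0.22  0.38 -0.28  0.91  0.   -0.28]
top of arch 26 [ 0.6782 -0.0374  0.1731] [ 0.6729 -0.0526  0.1672] [ 0.6832 -0.0167  0.179 ] xrange 0.604 0.752
red 12 [ 0.6718 -0.043   0.3767] [174.42 369.33]
t 43.15 tcp [ 0.5537 -0.0396  0.0773] q [ 0.     -0.0302  0.9995  0.    ] F [-0.6  0.7 -0.6] gap 0.0498 j [-0.22  0.38 -0.28  0.91  0.   -0.28]
top of arch 34 [ 0.6784 -0.0384  0.1705] [ 0.6732 -0.0559  0.1637] [ 0.6831 -0.0154  0.1751] xrange 0.604 0.753
red 13 [ 0.672  -0.0406  0.375 ] [174.46 369.23]
```

View pics/h13.png

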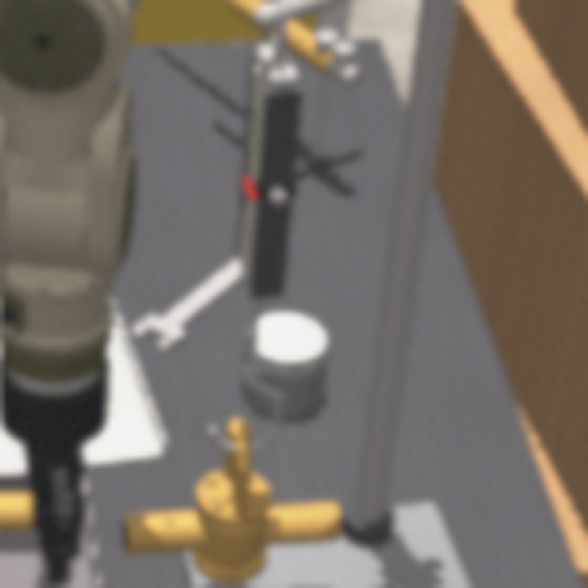

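```bash
python3 -m creep '{"hand":[50,50,50,50,50],"delta_pos":[[-0.02,0,0.003],[-0.03,0,0.001],[-0.015,0,0],[-0.007,0,0],[0,0,0]],"turn":[0,0,0,0,0]}' 120
python3 - <<'E'
from h import *
s=st(); i=hookview('h14.png')
for z in (.42,.391,.3815,.375): print(z,np.round(w2px(i,[.672,-.04,z]),1))
print(env.pinpoint('side','marker')[:1])
snap('wrist','w18.png')
im=snap('top')
for v in valves(im): print(*v)
E
```

```text
clock: 43.62
tcp_pos: [0.6121, -0.0361, 0.0739]
orientation: [0.0, -0.03, 1.0, -0.0]
wrist_force: [0.7, 0.2, 0.4]
finger_gap: 0.05
t 43.62 tcp [ 0.6121 -0.0361  0.0739] q [ 2.000e-04 -3.030e-02  9.995e-01 -0.000e+00] F [0.7 0.2 0.4] gap 0.05 j [-0.19  0.48 -0.13  0.96  0.   -0.25]
top of arch 34 [ 0.6783 -0.0375  0.1704] [ 0.6729 -0.0582  0.1647] [ 0.683  -0.0171  0.1759] xrange 0.623 0.752
red 12 [ 0.6718 -0.0431  0.3768] [174.42 369.33]
0.42 [159.4 370.3]
0.391 [169.1 369.6]
0.3815 [172.2 369.4]
0.375 [174.3 369.2]
[{'location': [167.5, 374.8], 'score': 0.57}]
[396. 157.] 46 [ 685. -192.] [10. 68.] ang -10.727688965957668 stubmid [ 0.68553782 -0.19356736] br None 0 zmax 0.036
[456. 203.] 489 [ 528. -389.] [150.  50.] ang -3.9963226729569215 stubmid [ 0.52760731 -0.38468047] br [ 0.5279 -0.3861  0.116 ] 52 zmax 0.126
[218. 207.] 770 [528. 410.] [148. 101.] ang 8.304101633831323 stubmid [0.52881958 0.40845264] br [0.5284 0.4072 0.117 ] 92 zmax 0.128
```

View pics/h14.png

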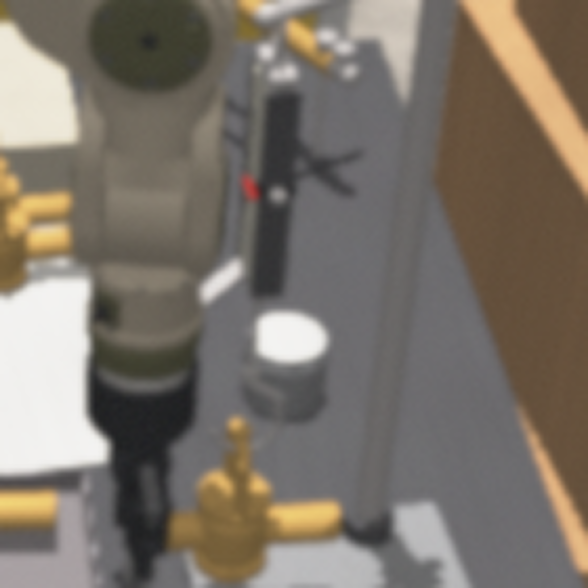

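```bash
python3 -m creep '{"hand":[0,0,0,0,0],"delta_pos":[[0,0,0],[0,0,0],[0,0,0],[0,0,0],[0,0,-0.006]],"turn":[0,0,0,0,0]}' 120
python3 -m creep '{"hand":[0,0,0,0,0],"delta_pos":[[0,0,-0.015],[0,0,-0.018],[0,0,-0.018],[0,0,-0.018],[0,0,-0.015]],"turn":[0,0,0,0,0]}' 120
python3 -m creep '{"hand":[0,0,0,0,0],"delta_pos":[[0,0,-0.01],[0,0,-0.008],[0,0,-0.002],[0,0,0],[0,0,0]],"turn":[0,0,0,0,0]}' 120
python3 - <<'E'
from h import *
s=st(); i=hookview('h15.png'); print(np.round(s['ft_torque'],2))
E
```

```text
clock: 44.23
tcp_pos: [0.6103, -0.0362, 0.0782]
orientation: [-0.001, -0.03, 1.0, 0.0]
wrist_force: [0.5, -1.0, -1.5]
finger_gap: 0.0242
clock: 44.65
tcp_pos: [0.6097, -0.0359, 0.1458]
orientation: [-0.002, -0.03, 1.0, 0.0]
wrist_force: [0.2, -0.6, -6.6]
finger_gap: 0.0245
clock: 45.07
tcp_pos: [0.6106, -0.0361, 0.1612]
orientation: [-0.001, -0.03, 1.0, 0.0]
wrist_force: [0.2, 0.1, -6.2]
finger_gap: 0.0249
t 45.07 tcp [ 0.6106 -0.0361  0.1612] q [-9.000e-04 -3.010e-02  9.995e-01  2.000e-04] F [ 0.2  0.1 -6.2] gap 0.0249 j [-0.19  0.42 -0.    1.15  0.   -0.25]
top of arch 22 [ 0.6816 -0.0407  0.2539] [ 0.6765 -0.0532  0.2474] [ 0.6857 -0.0277  0.2594] xrange 0.62 0.751
red 8 [ 0.672  -0.0352  0.4212] [158.   370.12]
[-0.03  0.52 -0.04]
```

View pics/h15.png

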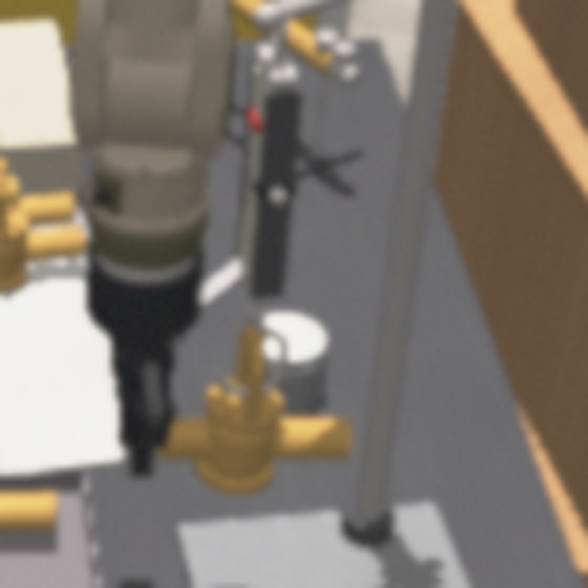

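Bar is clear above the point (arch top 0.254 m). Backing off and heading for the lane.

```bash
python3 -m creep '{"hand":[0,0,0,0,0],"delta_pos":[[0.006,0,0],[0.014,0,0],[0.02,0,0],[0.025,0,0],[0.03,0,0]],"turn":[0,0,0,0,0]}' 120
python3 -m creep '{"hand":[0,0,0,0,0],"delta_pos":[[0.03,0,-0.01],[0.025,0,-0.01],[0.015,0,-0.01],[0,0,0],[0,0,0]],"turn":[0,0,-0.3,-0.3,-0.3]}' 120
python3 - <<'E'
from h import *
s=st(); c=O+U*(-.150); t=c-.0705*C; print(t); to([t[0],t[1],.16],188)
im=snap('wrist','w19.png')
E
```

```text
clock: 45.53
tcp_pos: [0.5346, -0.0408, 0.1615]
orientation: [-0.0, -0.03, 1.0, 0.0]
wrist_force: [-0.2, -0.3, -6.5]
finger_gap: 0.0248
clock: 45.95
tcp_pos: [0.4783, -0.0442, 0.1867]
orientation: [0.0, -0.07, 0.998, -0.0]
wrist_force: [-0.2, -0.1, -7.3]
finger_gap: 0.0246
t 45.95 tcp [ 0.4783 -0.0442  0.1867] q [ 3.000e-04 -6.980e-02  9.976e-01 -2.000e-04] F [-0.2 -0.1 -7.3] gap 0.0246 j [-0.26  0.16 -0.3   1.12 -0.   -0.4 ]
[0.47206385 0.3066414 ]
turn -0.0 deg = -0.0 units | shift mm [-42.7 348.3  26.7] units [-0.0533  0.4353  0.0333] rows>= 9
```

View pics/w19.png

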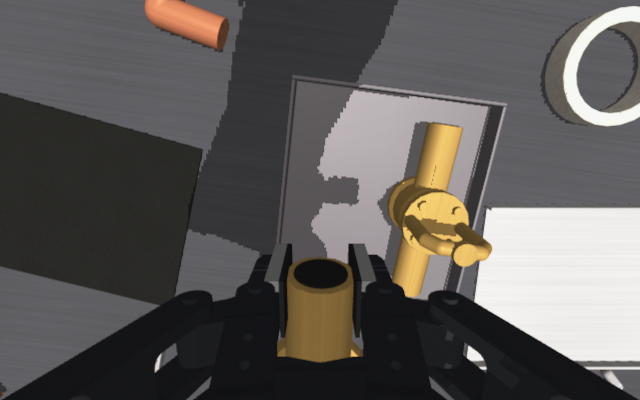

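```bash
python3 -m creep '{"hand":[0,0,0,0,0],"delta_pos":[[-0.005,0.015,0],[-0.008,0.03,0],[-0.01,0.04,0],[-0.01,0.045,0],[-0.01,0.045,0]],"turn":[0,0,0,0,0]}' 120
python3 -m creep '{"hand":[0,0,0,0,0],"delta_pos":[[-0.0103,0.045,0],[0,0.045,0],[0,0.045,0],[0,0.045,0],[0,0.04,0]],"turn":[0,0,0,0,0]}' 120
python3 -m creep '{"hand":[0,0,0,0,0],"delta_pos":[[0,0.025,0],[0,0.015,0],[0,0,0],[0,0,0],[0,0,0]],"turn":[0,0,0,0,0]}' 120
python3 - <<'E'
from h import *
s=st(); c=O+U*(-.140); t=c-.0705*C; print(t); to([t[0],t[1],.024],188)
i=snap('side'); cv2.imwrite('pics/s20.png',cv2.resize(i['pixels'][140:270,240:400,::-1],None,fx=4,fy=4,interpolation=cv2.INTER_CUBIC))
P,ok=cloud(i); b=bronze(i)&ok&(abs(P[...,1]-.31)<.06)&(abs(P[...,0]-.54)<.1)&(P[...,2]>.16)&(P[...,2]<.3); q=P[b]
for x0 in np.arange(.47,.63,.02):
    t=q[abs(q[:,0]-x0)<.005]
    if len(t)>3: print(round(x0,3),len(t),'z',t[:,2].min().round(3),t[:,2].max().round(3),'y',t[:,1].min().round(3),t[:,1].max().round(3))
snap('wrist','w20.png')
E
```

```text
clock: 46.42
tcp_pos: [0.4937, 0.1003, 0.1858]
orientation: [-0.0, -0.068, 0.998, 0.0]
wrist_force: [0.6, 0.4, -6.1]
finger_gap: 0.0251
clock: 46.83
tcp_pos: [0.4768, 0.2769, 0.1856]
orientation: [-0.0, -0.069, 0.998, 0.0]
wrist_force: [1.0, -0.7, -7.2]
finger_gap: 0.0245
clock: 47.25
tcp_pos: [0.4734, 0.3054, 0.1858]
orientation: [-0.0, -0.069, 0.998, -0.0]
wrist_force: [0.3, -0.3, -7.3]
finger_gap: 0.0249
t 47.25 tcp [0.4734 0.3054 0.1858] q [-4.000e-04 -6.890e-02  9.976e-01 -4.000e-04] F [ 0.3 -0.3 -7.3] gap 0.0249 j [ 0.43  0.31 -0.09  1.17 -0.    0.29]
[0.47067185 0.3165444 ]
turn -0.1 deg = -0.021 units | shift mm [  1.1  11.4 161.8] units [0.0014 0.0142 0.2022] rows>= 4
0.49 20 z 0.192 0.244 y 0.251 0.307
0.51 25 z 0.168 0.209 y 0.29 0.313
0.53 65 z 0.169 0.231 y 0.279 0.33
0.55 76 z 0.168 0.282 y 0.282 0.32
0.57 25 z 0.179 0.221 y 0.299 0.323
0.59 21 z 0.182 0.205 y 0.3 0.32
0.61 20 z 0.184 0.204 y 0.303 0.324
```

View pics/s20.png

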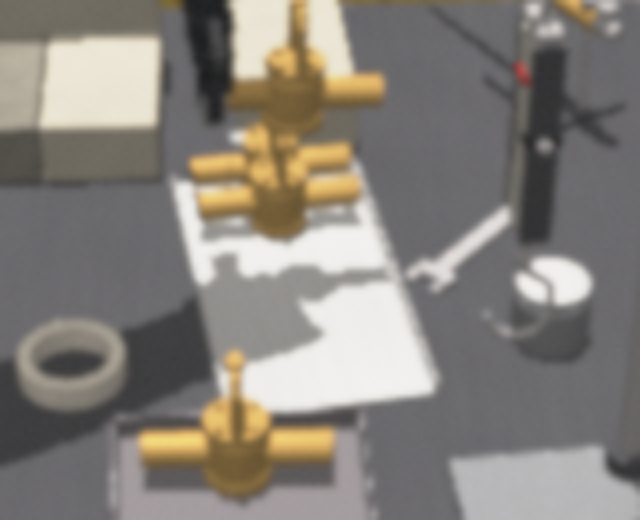

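View pics/w20.png

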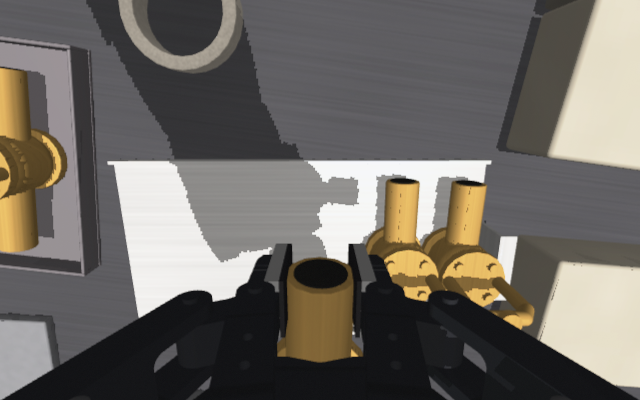

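```bash
python3 -m creep '{"hand":[0,0,0,0,0],"delta_pos":[[0.001,0,0.02],[0,0,0.035],[0,0,0.04],[0,0,0.04],[0,0,0.03]],"turn":[0,0,0,0,0]}' 120
python3 -m creep '{"hand":[0,0,0,0,0],"delta_pos":[[0,0,0.015],[0,0,0.009],[0,0,0],[0,0,0],[0,0,0]],"turn":[0,0,0,0,0]}' 120
python3 - <<'E'
from h import *
s=st();print((np.array(s['tcp_pos'])[:2]-O)@U,(np.array(s['tcp_pos'])[:2]-O)@C)
i=snap('top'); stub(i,-.2,-.11); stub(i,-.11,-.06); i=snap('wrist','w21.png'); stub(i,-.2,-.11); 
i=snap('side'); stub(i,-.2,-.11);cv2.imwrite('pics/s21.png',cv2.resize(i['pixels'][140:270,240:400,::-1],None,fx=4,fy=4,interpolation=cv2.INTER_CUBIC))
E
```

```text
clock: 47.77
tcp_pos: [0.4721, 0.3046, 0.052]
orientation: [-0.001, -0.068, 0.998, -0.0]
wrist_force: [0.0, -0.3, -8.0]
finger_gap: 0.0251
clock: 48.18
tcp_pos: [0.4742, 0.3066, 0.0365]
orientation: [0.001, -0.069, 0.998, 0.001]
wrist_force: [-0.1, 0.0, -6.2]
finger_gap: 0.025
t 48.18 tcp [0.4742 0.3066 0.0365] q [ 1.400e-03 -6.900e-02  9.976e-01  5.000e-04] F [-0.1  0.  -6.2] gap 0.025 j [ 0.43  0.44 -0.31  0.82  0.    0.29]
-0.1503731307190018 -0.06843459359176822
side 1 l -0.1663 -0.1434 crest -0.1514 z 0.055
a range -0.0298 0.0757
side 1 l -0.0938 -0.0716 crest -0.0848 z 0.0521
a range 0.0473 0.0731
side -1 l -0.1663 -0.1387 crest -0.1432 z 0.055
a range -0.0751 -0.0175
side -1 l -0.1691 -0.1566 crest -0.1637 z 0.0547
side 1 l -0.1699 -0.1424 crest -0.1578 z 0.0548
a range -0.0536 0.075
```

View pics/s21.png

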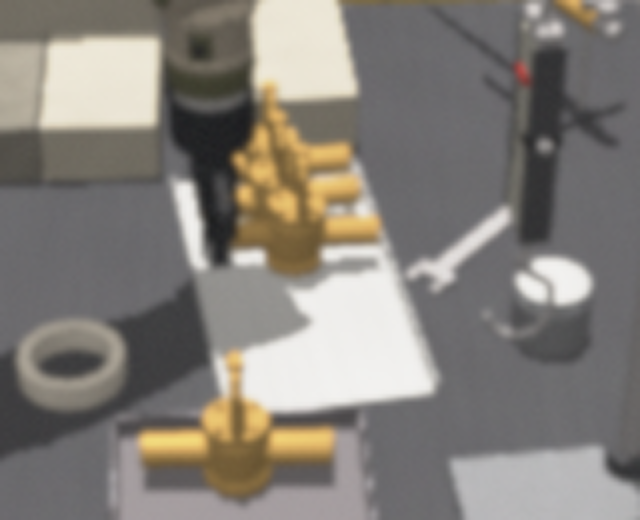

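View pics/w21.png

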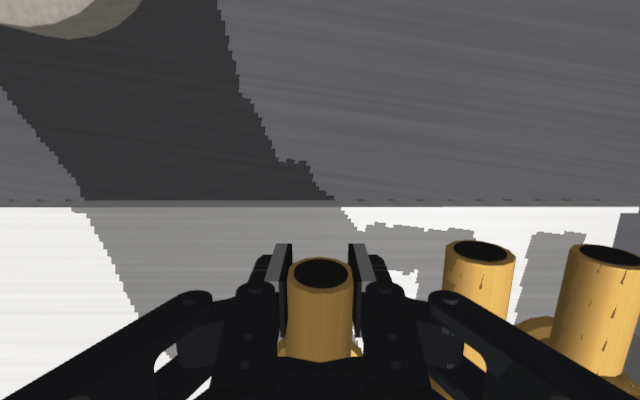

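Run:
```python
from h import *
i=snap('wrist'); s=env.get_state(); M=rot(s['orientation']); P,ok=cloud(i)
Q=(P-np.array(s['tcp_pos']))@M
V=i['pixels'].max(-1)
m=ok&(V<90)&(Q[...,2]<.015)&(abs(Q[...,1])<.09)&(abs(Q[...,0])<.05)
q=Q[m]
for z in np.arange(-.1,.015,.008):
    t=q[(q[:,2]>z)&(q[:,2]<=z+.008)]
    if len(t): print('z',round(z,3),'n',len(t),'y',t[:,1].min().round(3),t[:,1].max().round(3),'x',t[:,0].min().round(3),t[:,0].max().round(3))
```

```text
z -0.092 n 553 y -0.021 0.019 x 0.018 0.021
z -0.084 n 4146 y -0.064 0.062 x 0.01 0.02
z -0.076 n 11233 y -0.064 0.061 x 0.002 0.018
z -0.068 n 9196 y -0.059 0.058 x -0.005 0.018
z -0.06 n 5155 y -0.056 0.053 x -0.013 0.018
z -0.052 n 8132 y -0.051 0.049 x -0.013 0.014
z -0.044 n 3290 y -0.048 0.045 x -0.012 0.014
z -0.036 n 1276 y -0.041 0.04 x -0.01 0.014
z -0.028 n 1186 y -0.026 0.024 x -0.012 0.011
z -0.02 n 1451 y -0.027 0.054 x -0.05 0.011
z -0.012 n 1303 y -0.027 0.073 x -0.05 0.011
z -0.004 n 1070 y -0.027 0.078 x -0.01 0.011
z 0.004 n 482 y -0.022 0.078 x -0.049 0.011
z 0.012 n 48 y -0.022 0.072 x -0.05 0.008
```

```bash
python3 -m creep '{"hand":[0,0,0,0,0],"delta_pos":[[0,0.005,0],[0,0.005,0],[0,0.003,0.004],[0,0,0.003],[0,0,0.002]],"turn":[0,0,0,0,0]}' 120
python3 -m creep '{"hand":[0,0,0,0,0],"delta_pos":[[0,0,0.001],[0,0,0.001],[0,0,0],[0,0,0],[0,0,0]],"turn":[0,0,0,0,0]}' 120
python3 - <<'E'
from h import *
s=st();print((np.array(s['tcp_pos'])[:2]-O)@U,(np.array(s['tcp_pos'])[:2]-O)@C)
i=snap('top'); stub(i,-.2,-.11); stub(i,-.11,-.06); 
i=snap('side'); stub(i,-.2,-.11)
E
```

```text
clock: 48.8
tcp_pos: [0.4709, 0.317, 0.0273]
orientation: [-0.0, -0.07, 0.998, 0.0]
wrist_force: [-0.8, 0.6, -5.2]
finger_gap: 0.0246
clock: 49.22
tcp_pos: [0.4713, 0.3167, 0.0263]
orientation: [0.0, -0.069, 0.998, 0.0]
wrist_force: [-1.4, 1.5, -4.4]
finger_gap: 0.0246
t 49.22 tcp [0.4713 0.3167 0.0263] q [ 1.000e-04 -6.930e-02  9.976e-01  1.000e-04] F [-1.4  1.5 -4.4] gap 0.0246 j [ 0.45  0.45 -0.31  0.81  0.    0.31]
-0.1399900645956956 -0.06982851412016607
side 1 l -0.1565 -0.1344 crest -0.1435 z 0.0509
a range -0.034 0.0738
side 1 l -0.0939 -0.0703 crest -0.0807 z 0.0517
a range 0.0271 0.072
side -1 l -0.157 -0.1353 crest -0.1445 z 0.0496
side 1 l -0.1631 -0.1302 crest -0.1475 z 0.0484
a range -0.0556 0.0709
```

```bash
python3 -m creep '{"hand":[0,0,38,38,38],"delta_pos":[[0,0.002,0.001],[0,0,0.001],[0,0,0],[0,0,0],[0,0,0]],"turn":[0,0,0,0,0]}' 120
python3 -m creep '{"hand":[38,38,38,38,38],"delta_pos":[[0,0,-0.01],[0,0,-0.03],[0,0,-0.05],[0,0,-0.05],[0,0,-0.05]],"turn":[0,0,0,0,0]}' 120
python3 - <<'E'
from h import *
s=st(); i=snap('wrist','w22.png'); stub(i,-.2,-.115)
im=snap('top'); stub(im,-.2,-.11)
for v in valves(im): print(*v)
vfit(im,np.array([.528,-.386]),-4)
to([.462,-.383,.215],176)
E
```

```text
clock: 49.73
tcp_pos: [0.4724, 0.3188, 0.0255]
orientation: [0.001, -0.069, 0.998, 0.001]
wrist_force: [-0.4, 0.3, 0.3]
finger_gap: 0.0379
clock: 50.15
tcp_pos: [0.4709, 0.3181, 0.179]
orientation: [0.0, -0.069, 0.998, 0.0]
wrist_force: [0.5, 0.3, 0.2]
finger_gap: 0.0381
t 50.15 tcp [0.4709 0.3181 0.179 ] q [ 3.000e-04 -6.940e-02  9.976e-01  1.000e-04] F [0.5 0.3 0.2] gap 0.0381 j [ 0.45  0.33 -0.09  1.15  0.    0.31]
side -1 l -0.1546 -0.1267 crest -0.1409 z 0.047
side 1 l -0.1579 -0.1302 crest -0.144 z 0.0472
a range -0.0765 0.0747
side -1 l -0.1496 -0.1329 crest -0.1352 z 0.0506
side 1 l -0.1567 -0.1324 crest -0.1426 z 0.0528
a range -0.0743 0.073
[238. 197.] 452 [555. 349.] [119.  88.] ang 70.29495684890418 stubmid [0.55804213 0.35260295] br [0.5382 0.3323 0.1153] 62 zmax 0.129
[456. 203.] 489 [ 527. -390.] [149.  54.] ang -3.9812255121019575 stubmid [ 0.52711641 -0.3914936 ] br [ 0.528  -0.3862  0.1153] 54 zmax 0.127
[327. 217.] 418 [488.  46.] [149.  46.] ang -0.8372942509662948 stubmid [0.48765479 0.04148947] br [0.4859 0.047  0.1172] 45 zmax 0.128
center line pt [ 0.5279 -0.3869] ang -4.5 a range -0.0746 0.0746 n 8 res 0.0021
turn 11.96 deg = 2.392 units | shift mm [ -35.8 -702.5  -29.7] units [-0.0448 -0.8782 -0.0371] rows>= 17
```

View pics/w22.png

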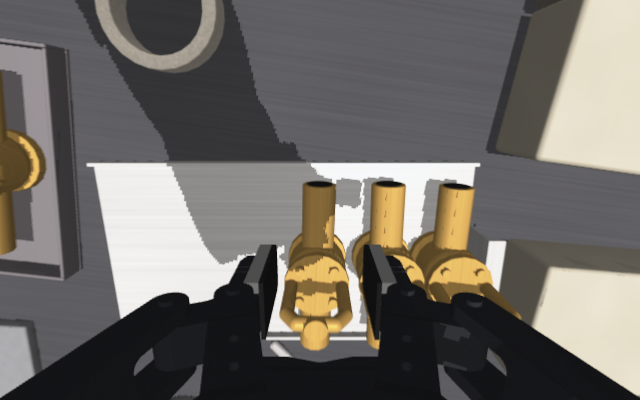

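```bash
python3 -m creep '{"hand":[45,45,45,45,45],"delta_pos":[[0,0,-0.02],[0,0,-0.017],[0,0,0],[0,-0.02,0],[-0.005,-0.04,0]],"turn":[0.8,0.8,0.8,0,0]}' 120
python3 -m creep '{"hand":[45,45,45,45,45],"delta_pos":[[-0.004,-0.049,0],[-0.004,-0.049,0],[-0.004,-0.049,0],[-0.004,-0.049,0],[-0.004,-0.049,0]],"turn":[0,0,0,0,0]}' 120
python3 -m creep '{"hand":[45,45,45,45,45],"delta_pos":[[-0.004,-0.049,0],[-0.004,-0.049,0],[-0.004,-0.049,0],[-0.004,-0.049,0],[-0.0038,-0.049,0]],"turn":[0,0,0,0,0]}' 120
python3 -m creep '{"hand":[45,45,45,45,45],"delta_pos":[[0,-0.049,0],[0,-0.049,0],[0,-0.049,0],[0,-0.049,0],[0,-0.049,0]],"turn":[0,0,0,0,0]}' 120
python3 -m creep '{"hand":[45,45,45,45,45],"delta_pos":[[0,-0.04,0],[0,-0.02,0],[0,-0.013,0],[0,0,0],[0,0,0]],"turn":[0,0,0,0,0]}' 120
python3 - <<'E'
from h import *
s=st(); i=snap('wrist','w23.png'); vfit(i,np.array([.528,-.3865]),-4.2); im=snap('top'); vfit(im,np.array([.528,-.386]),-4)
to([.462,-.382,.05],175.8)
E
```

```text
clock: 50.67
tcp_pos: [0.4719, 0.272, 0.207]
orientation: [0.001, 0.033, 0.999, 0.001]
wrist_force: [1.2, 0.1, 1.6]
finger_gap: 0.045
clock: 51.08
tcp_pos: [0.4737, 0.0718, 0.2068]
orientation: [0.001, 0.035, 0.999, 0.0]
wrist_force: [0.9, 0.1, -0.6]
finger_gap: 0.0449
clock: 51.5
tcp_pos: [0.4756, -0.1253, 0.2069]
orientation: [0.001, 0.035, 0.999, -0.0]
wrist_force: [1.0, 0.4, 0.7]
finger_gap: 0.045
clock: 51.92
tcp_pos: [0.4616, -0.3209, 0.2068]
orientation: [0.001, 0.035, 0.999, -0.0]
wrist_force: [0.9, 0.5, 0.5]
finger_gap: 0.045
clock: 52.33
tcp_pos: [0.4578, -0.3762, 0.2061]
orientation: [-0.0, 0.035, 0.999, 0.001]
wrist_force: [0.1, -0.1, 0.1]
finger_gap: 0.0453
t 52.33 tcp [ 0.4578 -0.3762  0.2061] q [-1.000e-04  3.520e-02  9.994e-01  5.000e-04] F [ 0.1 -0.1  0.1] gap 0.0453 j [-0.82  0.36  0.02  1.24  0.   -0.75]
center line pt [ 0.5279 -0.3884] ang -0.64 a range -0.0763 0.0747 n 6 res 0.0016
center line pt [ 0.5278 -0.3888] ang -2.75 a range -0.0748 0.0743 n 5 res 0.0024
turn 0.25 deg = 0.051 units | shift mm [ -4.4  -6.4 156.3] units [-0.0056 -0.0081  0.1953] rows>= 4
```

View pics/w23.png

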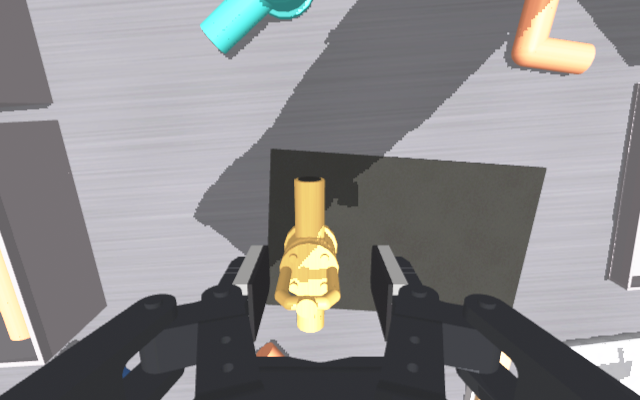

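```bash
python3 -m creep '{"hand":[45,45,45,45,45],"delta_pos":[[-0.0056,-0.008,0.04],[0,0,0.05],[0,0,0.05],[0,0,0.04],[0,0,0.025]],"turn":[0,0,0,0,0]}' 120
python3 -m creep '{"hand":[45,45,45,45,45],"delta_pos":[[0,0,0.015],[0,0,0.005],[0,0,0],[0,0,0],[0,0,0]],"turn":[0,0,0,0,0]}' 120
python3 - <<'E'
from h import *
s=st(); i=snap('wrist','w24.png'); to([.462,-.382,.022],175.8)
E
```

```text
clock: 52.85
tcp_pos: [0.4607, -0.38, 0.0387]
orientation: [-0.002, 0.034, 0.999, 0.002]
wrist_force: [-0.0, -0.5, 0.1]
finger_gap: 0.045
clock: 53.27
tcp_pos: [0.4629, -0.384, 0.0278]
orientation: [0.001, 0.035, 0.999, -0.001]
wrist_force: [0.5, -0.7, 0.4]
finger_gap: 0.0449
t 53.27 tcp [ 0.4629 -0.384   0.0278] q [ 1.000e-03  3.490e-02  9.994e-01 -9.000e-04] F [ 0.5 -0.7  0.4] gap 0.0449 j [-0.83  0.51 -0.22  0.84  0.   -0.76]
turn 0.19 deg = 0.037 units | shift mm [1.  2.1 5.8] units [0.0012 0.0027 0.0072] rows>= 1
```

View pics/w24.png

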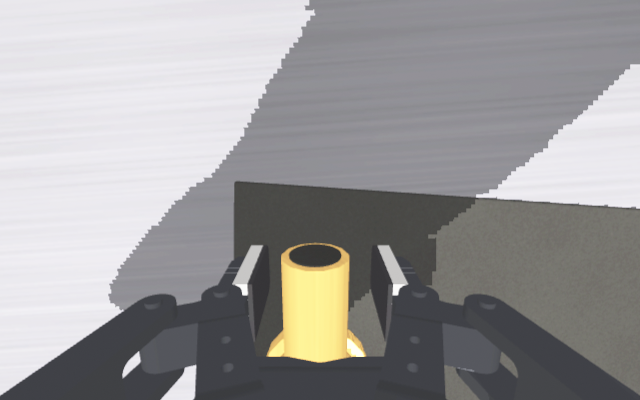

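```bash
python3 -m creep '{"hand":[45,45,0,0,0],"delta_pos":[[0.001,-0.002,0.004],[0,0,0.003],[0,0,0],[0,0,0],[0,0,0]],"turn":[0,0,0,0,0]}' 120
python3 -m creep '{"hand":[0,0,0,0,0],"delta_pos":[[0,0,0],[0,0,-0.004],[0,0,-0.01],[0,0,-0.02],[0,0,-0.02]],"turn":[0,0,0,0,0]}' 120
python3 -m creep '{"hand":[0,0,0,0,0],"delta_pos":[[0,0,-0.03],[0,0,-0.03],[0,0,-0.03],[0,0,-0.02],[0,0,-0.006]],"turn":[-0.5,-0.5,-0.5,0,0]}' 120
python3 - <<'E'
from h import *
s=st(); print(np.round(s['ft_torque'],3)); i=snap('side'); cv2.imwrite('pics/s25.png',cv2.resize(i['pixels'][200:400,220:440,::-1],None,fx=3,fy=3,interpolation=cv2.INTER_CUBIC))
to([.5225,-.0395,.157],183.5)
E
```

```text
clock: 53.73
tcp_pos: [0.4607, -0.3853, 0.0208]
orientation: [-0.0, 0.035, 0.999, 0.0]
wrist_force: [-1.5, -0.2, 2.9]
finger_gap: 0.0249
clock: 54.15
tcp_pos: [0.4593, -0.3835, 0.0624]
orientation: [-0.002, 0.035, 0.999, 0.002]
wrist_force: [-0.3, -0.9, -5.7]
finger_gap: 0.0247
clock: 54.57
tcp_pos: [0.4615, -0.3858, 0.1592]
orientation: [0.001, -0.03, 1.0, -0.001]
wrist_force: [0.8, -0.8, -7.2]
finger_gap: 0.0254
t 54.57 tcp [ 0.4615 -0.3858  0.1592] q [ 9.000e-04 -3.020e-02  9.995e-01 -1.100e-03] F [ 0.8 -0.8 -7.2] gap 0.0254 j [-0.83  0.4  -0.04  1.13 -0.   -0.89]
[-0.132  0.326 -0.04 ]
turn -0.05 deg = -0.009 units | shift mm [-82.1 341.9   1.6] units [-0.1027  0.4273  0.002 ] rows>= 9
```

View pics/s25.png

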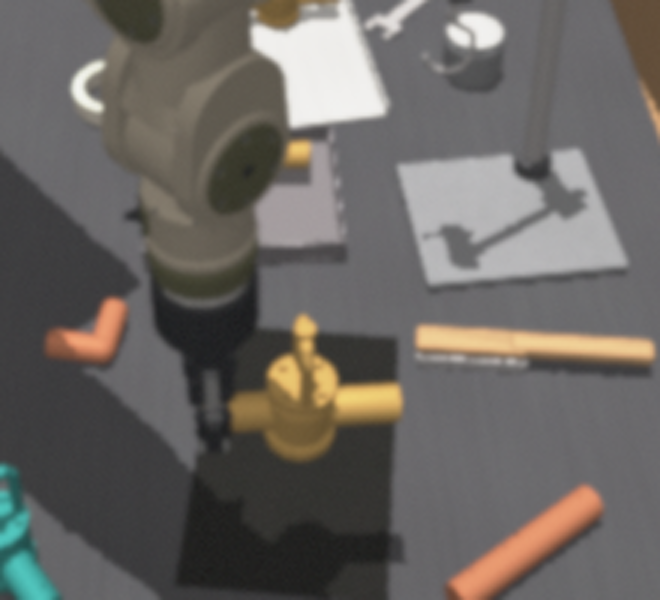

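```bash
python3 -m creep '{"hand":[0,0,0,0,0],"delta_pos":[[0,0.015,0],[0,0.03,0],[0,0.04,0],[0,0.04,0],[0,0.045,0]],"turn":[0,0,0,0,0]}' 120
python3 -m creep '{"hand":[0,0,0,0,0],"delta_pos":[[0,0.045,0],[-0.015,0.045,0],[-0.02,0.045,0],[-0.02,0.045,0],[-0.02,0.04,0]],"turn":[0,0,0,0,0]}' 120
python3 -m creep '{"hand":[0,0,0,0,0],"delta_pos":[[-0.017,0.026,0],[-0.0107,0.013,0],[0,0,0],[0,0,0],[0,0,0]],"turn":[0,0,0,0,0]}' 120
python3 - <<'E'
from h import *
s=st(); to([.6115,-.0365,.156],183.5)
i=hookview('h16.png')
E
```

```text
clock: 55.03
tcp_pos: [0.4509, -0.2472, 0.154]
orientation: [-0.002, -0.029, 1.0, 0.001]
wrist_force: [1.7, 0.4, -5.4]
finger_gap: 0.0251
clock: 55.45
tcp_pos: [0.4998, -0.0668, 0.1545]
orientation: [-0.002, -0.03, 1.0, 0.001]
wrist_force: [0.6, -0.7, -7.6]
finger_gap: 0.0247
clock: 55.87
tcp_pos: [0.5209, -0.038, 0.1553]
orientation: [-0.001, -0.03, 1.0, 0.0]
wrist_force: [-0.6, -0.3, -6.7]
finger_gap: 0.025
t 55.87 tcp [ 0.5209 -0.038   0.1553] q [-1.400e-03 -2.990e-02  9.996e-01  2.000e-04] F [-0.6 -0.3 -6.7] gap 0.025 j [-0.23  0.26 -0.25  1.07 -0.   -0.29]
turn -0.07 deg = -0.015 units | shift mm [-90.5  -4.1  -0.7] units [-0.1132 -0.0051 -0.0008] rows>= 3
top of arch 28 [ 0.5894 -0.0411  0.2502] [ 0.5856 -0.0529  0.2436] [ 0.5953 -0.0293  0.2554] xrange 0.57 0.663
red 9 [ 0.6721 -0.0328  0.4197] [158. 370.]
```

```bash
python3 -m creep '{"hand":[0,0,0,0,0],"delta_pos":[[-0.012,-0.002,0],[-0.022,-0.0015,0],[-0.022,-0.001,0],[-0.016,0,0],[-0.013,0,0]],"turn":[0,0,0,0,0]}' 120
python3 -m creep '{"hand":[0,0,0,0,0],"delta_pos":[[-0.011,0,0],[-0.011,0,0],[-0.006,0,0],[0,0,0],[0,0,0]],"turn":[0,0,0,0,0]}' 120
python3 - <<'E'
from h import *
s=st(); to([.6115,-.0365,.156],183.5)
i=hookview('h17.png')
E
```

```text
clock: 56.33
tcp_pos: [0.592, -0.0386, 0.1564]
orientation: [0.001, -0.029, 1.0, -0.0]
wrist_force: [-0.2, 0.1, -7.4]
finger_gap: 0.0254
clock: 56.75
tcp_pos: [0.6125, -0.036, 0.1563]
orientation: [-0.0, -0.03, 1.0, 0.0]
wrist_force: [-0.6, 0.4, -6.3]
finger_gap: 0.0252
t 56.75 tcp [ 0.6125 -0.036   0.1563] q [-4.000e-04 -3.000e-02  9.995e-01  1.000e-04] F [-0.6  0.4 -6.3] gap 0.0252 j [-0.19  0.42 -0.01  1.14  0.   -0.25]
turn -0.06 deg = -0.012 units | shift mm [ 1.  -0.4  0.3] units [ 0.0013 -0.0005  0.0003] rows>= 1
top of arch 23 [ 0.6793 -0.0372  0.2524] [ 0.6744 -0.0509  0.2461] [ 0.6827 -0.0262  0.2578] xrange 0.623 0.751
red 8 [ 0.6724 -0.0336  0.4194] [158.25 370.12]
```

View pics/h17.png

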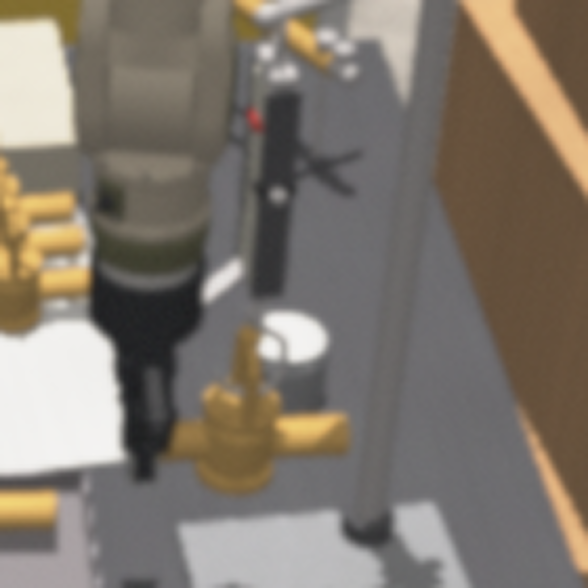

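```bash
python3 -m creep '{"hand":[0,0,0,0,0],"delta_pos":[[0.0005,0,0.004],[0,0,0.008],[0,0,0.01],[0,0,0.01],[0,0,0.008]],"turn":[0,0,0,0,0]}' 120
python3 -m creep '{"hand":[0,0,0,0,0],"delta_pos":[[0,0,0.006],[0,0,0.007],[0,0,0.007],[0,0,0.007],[0,0,0.006]],"turn":[0,0,0,0,0]}' 120
python3 -m creep '{"hand":[0,0,0,0,0],"delta_pos":[[0,0,0.005],[0,0,0.005],[0,0,0.004],[0,0,0.003],[0,0,0.002]],"turn":[0,0,0,0,0]}' 120
python3 -m creep '{"hand":[0,0,0,0,0],"delta_pos":[[0,0,0.002],[0,0,0.001],[0,0,0],[0,0,0],[0,0,0]],"turn":[0,0,0,0,0]}' 120
python3 - <<'E'
from h import *
s=st(); i=hookview('h18.png')
E
```

```text
clock: 57.22
tcp_pos: [0.6115, -0.0357, 0.123]
orientation: [-0.001, -0.03, 1.0, 0.0]
wrist_force: [1.3, -0.3, -8.1]
finger_gap: 0.0251
clock: 57.63
tcp_pos: [0.6129, -0.0358, 0.0981]
orientation: [0.001, -0.03, 1.0, 0.0]
wrist_force: [0.9, 1.4, -3.4]
finger_gap: 0.0248
clock: 58.05
tcp_pos: [0.613, -0.0359, 0.0832]
orientation: [0.001, -0.03, 1.0, -0.0]
wrist_force: [1.9, 1.6, -0.3]
finger_gap: 0.025
clock: 58.47
tcp_pos: [0.6127, -0.0359, 0.0809]
orientation: [0.001, -0.03, 1.0, -0.0]
wrist_force: [3.6, 1.7, -0.2]
finger_gap: 0.0253
t 58.47 tcp [ 0.6127 -0.0359  0.0809] q [ 5.000e-04 -3.020e-02  9.995e-01 -0.000e+00] F [ 3.6  1.7 -0.2] gap 0.0253 j [-0.19  0.48 -0.12  0.98  0.   -0.25]
top of arch 1 [ 0.5756 -0.0277  0.2939] [ 0.5756 -0.0277  0.2939] [ 0.5756 -0.0277  0.2939] xrange 0.576 0.753
red 7 [ 0.6724 -0.0324  0.3772] [172. 369.]
```

```bash
python3 -m creep '{"hand":[0,0,40,50,50],"delta_pos":[[0,0,0.002],[0,0,0.0015],[0,0,0],[0,0,0],[0,0,0]],"turn":[0,0,0,0,0]}' 120
python3 -m creep '{"hand":[50,50,50,50,50],"delta_pos":[[0.008,0,0],[0.02,0,0],[0.025,0,0],[0.02,0,0],[0,0,0]],"turn":[0,0,0,0,0]}' 120
python3 -m creep '{"hand":[50,50,50,50,50],"delta_pos":[[0,0,0],[0,0,0],[0,0,0],[0,0,0],[0,0,0]],"turn":[0,0,0,0,0]}' 120 >/dev/null
python3 -m creep '{"hand":[50,50,50,50,50],"delta_pos":[[0,0,0],[0,0,0],[0,0,0],[0,0,0],[0,0,0]],"turn":[0,0,0,0,0]}' 120 >/dev/null
python3 -m creep '{"hand":[50,50,50,50,50],"delta_pos":[[0,0,0],[0,0,0],[0,0,0],[0,0,0],[0,0,0]],"turn":[0,0,0,0,0]}' 120 >/dev/null
python3 - <<'E'
from h import *
s=st(); i=hookview('h19.png');
E
python3 -m creep '{"hand":[50,50,50,50,50],"delta_pos":[[0,0,0],[0,0,0],[0,0,0],[0,0,0],[0,0,0]],"turn":[0,0,0,0,0]}' 120 >/dev/null
python3 -m creep '{"hand":[50,50,50,50,50],"delta_pos":[[0,0,0],[0,0,0],[0,0,0],[0,0,0],[0,0,0]],"turn":[0,0,0,0,0]}' 120 >/dev/null
python3 -m creep '{"hand":[50,50,50,50,50],"delta_pos":[[0,0,0],[0,0,0],[0,0,0],[0,0,0],[0,0,0]],"turn":[0,0,0,0,0]}' 120 >/dev/null
python3 -m creep '{"hand":[50,50,50,50,50],"delta_pos":[[0,0,0],[0,0,0],[0,0,0],[0,0,0],[0,0,0]],"turn":[0,0,0,0,0]}' 120 >/dev/null
python3 - <<'E'
from h import *
s=st(); i=hookview('h20.png')
E
```

```text
clock: 58.93
tcp_pos: [0.6115, -0.0361, 0.0775]
orientation: [-0.001, -0.03, 1.0, -0.0]
wrist_force: [-0.1, 0.3, 0.0]
finger_gap: 0.0499
clock: 59.35
tcp_pos: [0.5497, -0.039, 0.0773]
orientation: [-0.002, -0.03, 1.0, 0.0]
wrist_force: [-0.8, -0.7, -0.5]
finger_gap: 0.0499
t 60.6 tcp [ 0.554  -0.0394  0.0777] q [ 1.000e-04 -3.010e-02  9.995e-01  0.000e+00] F [-0.9 -0.2  0.8] gap 0.0497 j [-0.22  0.38 -0.28  0.91  0.   -0.28]
top of arch 29 [ 0.6787 -0.0378  0.1733] [ 0.6733 -0.0566  0.1676] [ 0.6838 -0.0202  0.1778] xrange 0.604 0.754
red 14 [ 0.6722 -0.0409  0.3761] [174.14 369.36]
t 62.32 tcp [ 0.554  -0.0394  0.0777] q [ 0.     -0.0301  0.9995  0.    ] F [-0.  -0.5  0.4] gap 0.0499 j [-0.22  0.38 -0.28  0.91  0.   -0.28]
top of arch 34 [ 0.6792 -0.0386  0.1719] [ 0.6739 -0.0545  0.1647] [ 0.6852 -0.0229  0.1759] xrange 0.604 0.755
red 13 [ 0.6723 -0.0418  0.3767] [174.15 369.46]
```

View pics/h20.png

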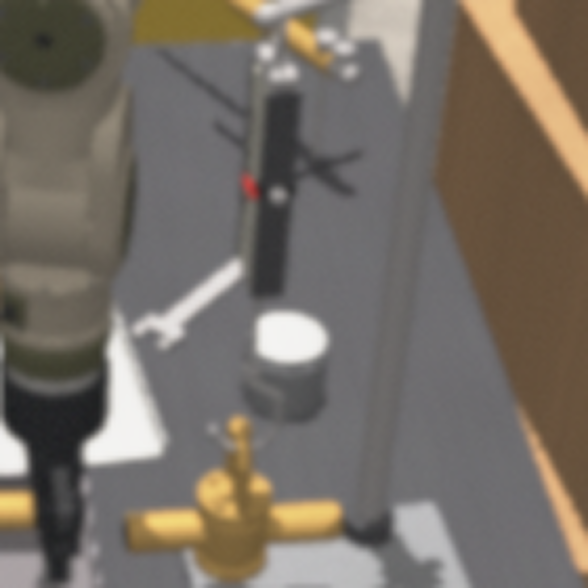

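```bash
python3 -m creep '{"hand":[50,50,50,50,50],"delta_pos":[[-0.02,0,0.001],[-0.03,0,0.001],[-0.015,0,0],[-0.007,0,0],[0,0,0]],"turn":[0,0,0,0,0]}' 120
python3 -m creep '{"hand":[0,0,0,0,0],"delta_pos":[[0,0,0],[0,0,0],[0,0,0],[0,0,0],[0,0,-0.006]],"turn":[0,0,0,0,0]}' 120
python3 -m creep '{"hand":[0,0,0,0,0],"delta_pos":[[0,0,-0.015],[0,0,-0.018],[0,0,-0.018],[0,0,-0.018],[0,0,-0.015]],"turn":[0,0,0,0,0]}' 120
python3 -m creep '{"hand":[0,0,0,0,0],"delta_pos":[[0,0,-0.01],[0,0,-0.006],[0,0,-0.001],[0,0,0],[0,0,0]],"turn":[0,0,0,0,0]}' 120
python3 - <<'E'
from h import *
s=st(); i=hookview('h21.png')
E
```

```text
clock: 62.78
tcp_pos: [0.6124, -0.0359, 0.0759]
orientation: [0.0, -0.03, 1.0, -0.0]
wrist_force: [0.6, 0.0, -0.3]
finger_gap: 0.0499
clock: 63.2
tcp_pos: [0.6102, -0.0358, 0.0802]
orientation: [-0.001, -0.03, 1.0, 0.0]
wrist_force: [-0.1, 0.2, -0.6]
finger_gap: 0.0246
clock: 63.62
tcp_pos: [0.6098, -0.0357, 0.1478]
orientation: [-0.002, -0.03, 1.0, 0.0]
wrist_force: [-0.3, -0.5, -6.4]
finger_gap: 0.0241
clock: 64.03
tcp_pos: [0.6107, -0.0358, 0.1606]
orientation: [-0.001, -0.03, 1.0, 0.0]
wrist_force: [-0.9, -0.7, -7.0]
finger_gap: 0.0246
t 64.03 tcp [ 0.6107 -0.0358  0.1606] q [-1.000e-03 -3.010e-02  9.995e-01  3.000e-04] F [-0.9 -0.7 -7. ] gap 0.0246 j [-0.19  0.42 -0.    1.15  0.   -0.25]
top of arch 2 [ 0.5724 -0.0345  0.2973] [ 0.5722 -0.0371  0.297 ] [ 0.5726 -0.0319  0.2976] xrange 0.572 0.754
red 8 [ 0.6722 -0.0344  0.4199] [158.25 370.12]
```

View pics/h21.png

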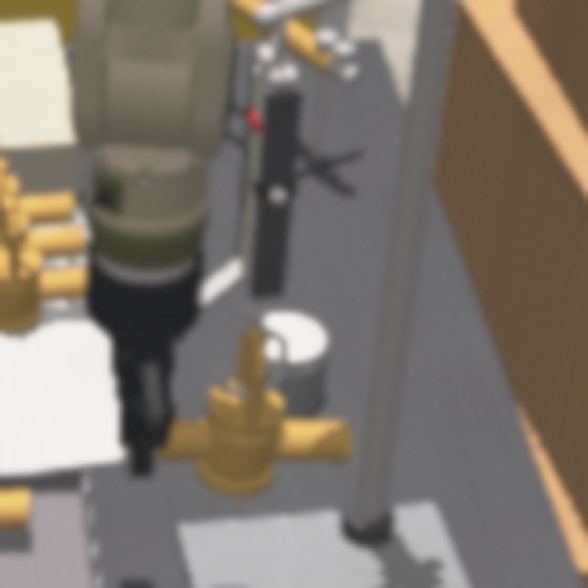

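```bash
python3 -m creep '{"hand":[0,0,0,0,0],"delta_pos":[[0.006,0,0],[0.014,0,0],[0.02,0,0],[0.025,0,0],[0.03,0,0]],"turn":[0,0,0,0,0]}' 120
python3 -m creep '{"hand":[0,0,0,0,0],"delta_pos":[[0.03,0,-0.01],[0.025,0,-0.01],[0.015,0,-0.01],[0,0,0],[0,0,0]],"turn":[0,0,-0.3,-0.3,-0.3]}' 120
python3 - <<'E'
from h import *
s=st(); to([.4799,.2512,.187],188)
E
```

```text
clock: 64.5
tcp_pos: [0.535, -0.0405, 0.1611]
orientation: [-0.0, -0.03, 1.0, 0.0]
wrist_force: [-0.2, 0.2, -6.2]
finger_gap: 0.0245
clock: 64.92
tcp_pos: [0.4786, -0.0439, 0.1863]
orientation: [0.0, -0.07, 0.998, -0.0]
wrist_force: [-0.0, -0.3, -6.2]
finger_gap: 0.0245
t 64.92 tcp [ 0.4786 -0.0439  0.1863] q [ 4.000e-04 -6.980e-02  9.976e-01 -2.000e-04] F [-0.  -0.3 -6.2] gap 0.0245 j [-0.26  0.16 -0.3   1.12 -0.   -0.4 ]
turn 0.0 deg = 0.0 units | shift mm [-42.3 292.1  -0.7] units [-0.0529  0.3651 -0.0009] rows>= 8
```

```bash
python3 -m creep '{"hand":[0,0,0,0,0],"delta_pos":[[-0.005,0.015,0],[-0.008,0.03,0],[-0.01,0.04,0],[-0.01,0.045,0],[-0.01,0.045,0]],"turn":[0,0,0,0,0]}' 120
python3 -m creep '{"hand":[0,0,0,0,0],"delta_pos":[[-0.0099,0.045,0],[0,0.045,0],[0,0.045,0],[0,0.035,0],[0,0.0201,0]],"turn":[0,0,0,0,0]}' 120
python3 -m creep '{"hand":[0,0,0,0,0],"delta_pos":[[0,0,0.015],[0,0,0.03],[0,0,0.04],[0,0,0.04],[0,0,0.03]],"turn":[0,0,0,0,0]}' 120
python3 -m creep '{"hand":[0,0,0,0,0],"delta_pos":[[0,0,0.02],[0,0,0.012],[0,0,0],[0,0,0],[0,0,0]],"turn":[0,0,0,0,0]}' 120
python3 - <<'E'
from h import *
s=st();print((np.array(s['tcp_pos'])[:2]-O)@U,(np.array(s['tcp_pos'])[:2]-O)@C)
i=snap('top'); stub(i,-.25,-.17); stub(i,-.165,-.12); i=snap('wrist','w26.png'); stub(i,-.165,-.12)
i=snap('side'); stub(i,-.25,-.17);cv2.imwrite('pics/s26.png',cv2.resize(i['pixels'][140:270,240:400,::-1],None,fx=4,fy=4,interpolation=cv2.INTER_CUBIC))
E
```

```text
clock: 65.33
tcp_pos: [0.4938, 0.1005, 0.1856]
orientation: [-0.0, -0.069, 0.998, 0.0]
wrist_force: [0.8, -1.3, -7.1]
finger_gap: 0.025
clock: 65.75
tcp_pos: [0.4797, 0.2543, 0.1854]
orientation: [-0.0, -0.071, 0.997, 0.001]
wrist_force: [-0.1, 0.3, -7.5]
finger_gap: 0.0244
clock: 66.17
tcp_pos: [0.4794, 0.2509, 0.0592]
orientation: [-0.001, -0.07, 0.998, -0.0]
wrist_force: [0.2, -0.3, -7.1]
finger_gap: 0.0242
clock: 66.58
tcp_pos: [0.4824, 0.2517, 0.0375]
orientation: [0.001, -0.069, 0.998, 0.0]
wrist_force: [0.8, 0.1, -6.6]
finger_gap: 0.0247
t 66.58 tcp [0.4824 0.2517 0.0375] q [ 1.200e-03 -6.940e-02  9.976e-01  4.000e-04] F [ 0.8  0.1 -6.6] gap 0.0247 j [ 0.33  0.4  -0.36  0.8   0.    0.19]
-0.20589834821512104 -0.06796216165018248
side 1 l -0.2227 -0.1998 crest -0.2096 z 0.0549
a range -0.0247 0.0769
side 1 l -0.1559 -0.1339 crest -0.1432 z 0.0539
a range 0.0385 0.073
side -1 l -0.1552 -0.1268 crest -0.1414 z 0.0471
a range -0.0769 -0.0174
side -1 l -0.2253 -0.2078 crest -0.2154 z 0.0548
side 1 l -0.2268 -0.204 crest -0.2154 z 0.0542
a range -0.0565 0.0761
```

View pics/s26.png

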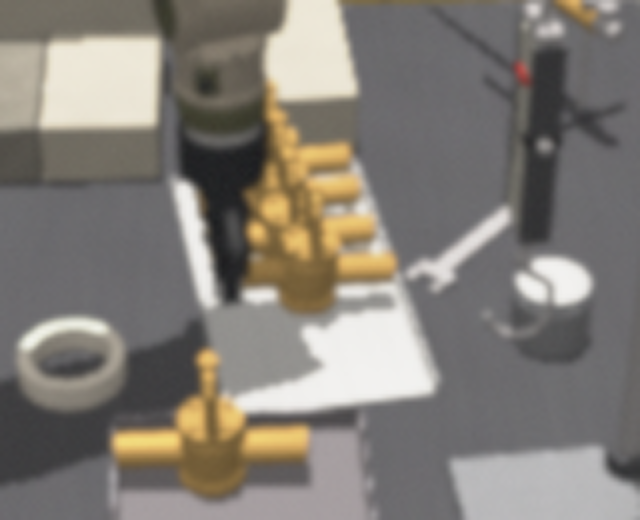

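View pics/w26.png

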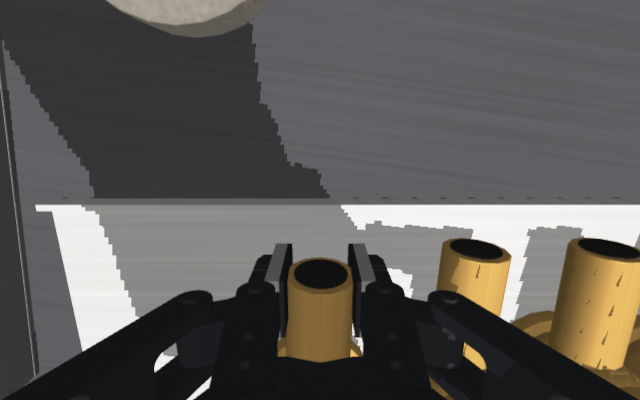

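```bash
python3 -m creep '{"hand":[0,0,0,0,0],"delta_pos":[[0,0.005,0],[0,0.005,0],[0,0,0.004],[0,0,0.003],[0,0,0.002]],"turn":[0,0,0,0,0]}' 120
python3 -m creep '{"hand":[0,0,0,0,0],"delta_pos":[[0,0,0.002],[0,0,0.002],[0,0,0.001],[0,0,0],[0,0,0]],"turn":[0,0,0,0,0]}' 120
python3 - <<'E'
from h import *
s=st();print((np.array(s['tcp_pos'])[:2]-O)@U,(np.array(s['tcp_pos'])[:2]-O)@C)
i=snap('top'); stub(i,-.25,-.17); stub(i,-.165,-.12)
E
```

```text
clock: 67.15
tcp_pos: [0.4798, 0.2594, 0.0285]
orientation: [-0.0, -0.07, 0.998, 0.0]
wrist_force: [-1.2, 0.1, -4.7]
finger_gap: 0.0246
clock: 67.57
tcp_pos: [0.4798, 0.2591, 0.0251]
orientation: [-0.0, -0.069, 0.998, 0.0]
wrist_force: [-4.8, 0.1, -1.3]
finger_gap: 0.0243
t 67.57 tcp [0.4798 0.2591 0.0251] q [-1.000e-04 -6.940e-02  9.976e-01  1.000e-04] F [-4.8  0.1 -1.3] gap 0.0243 j [ 0.35  0.42 -0.37  0.78  0.    0.21]
-0.1981307174735385 -0.0694251102152095
side 1 l -0.2139 -0.1924 crest -0.1989 z 0.051
a range -0.0302 0.0752
side 1 l -0.1554 -0.1317 crest -0.1424 z 0.0509
a range 0.038 0.0725
```

```bash
python3 -m creep '{"hand":[38,38,38,38,38],"delta_pos":[[0,0,0],[0,0,0],[0,0,0],[0,0,0],[0,0,-0.01]],"turn":[0,0,0,0,0]}' 120
python3 -m creep '{"hand":[38,38,38,38,38],"delta_pos":[[0,0,-0.03],[0,0,-0.05],[0,0,-0.05],[0,0,-0.05],[0,0,-0.03]],"turn":[0,0,0,0,0]}' 120
python3 -m creep '{"hand":[38,38,38,38,38],"delta_pos":[[0.03,0,0],[0.04,0,0],[0.03,0,0],[0,0,0],[0,0,0]],"turn":[0,0,0,0,0]}' 120
python3 - <<'E'
from h import *
s=st(); i=snap('wrist','w27.png'); stub(i,-.25,-.17)
im=snap('top','t27.png')
for v in valves(im): print(*v)
cv2.imwrite('pics/t27c.png',cv2.resize(im['pixels'][150:270,190:390,::-1],None,fx=4,fy=4,interpolation=cv2.INTER_CUBIC))
i=snap('side'); cv2.imwrite('pics/s27.png',cv2.resize(i['pixels'][140:300,240:400,::-1],None,fx=3.7,fy=3.7,interpolation=cv2.INTER_CUBIC))
E
```

```text
clock: 68.03
tcp_pos: [0.4799, 0.2589, 0.0323]
orientation: [-0.0, -0.069, 0.998, -0.0]
wrist_force: [0.0, -0.8, 0.0]
finger_gap: 0.0384
clock: 68.45
tcp_pos: [0.4816, 0.2597, 0.2064]
orientation: [0.003, -0.069, 0.998, 0.001]
wrist_force: [1.1, 0.2, 0.3]
finger_gap: 0.0377
clock: 68.87
tcp_pos: [0.4003, 0.2481, 0.202]
orientation: [0.001, -0.07, 0.998, 0.0]
wrist_force: [0.1, 0.7, -0.6]
finger_gap: 0.038
t 68.87 tcp [0.4003 0.2481 0.202 ] q [ 9.000e-04 -6.970e-02  9.976e-01  2.000e-04] F [ 0.1  0.7 -0.6] gap 0.038 j [ 0.38  0.13 -0.29  1.15 -0.    0.24]
side -1 l -0.2144 -0.1863 crest -0.2006 z 0.0476
a range -0.0755 -0.0047
[235. 203.] 1474 [542. 352.] [148. 221.] ang -86.69802227508603 stubmid [0.54190106 0.3499299 ] br [0.5362 0.3514 0.1161] 192 zmax 0.128
[326. 223.] 396 [467.  48.] [149.  46.] ang -0.1844215154601443 stubmid [0.46711687 0.04327389] br [0.4666 0.0489 0.1181] 48 zmax 0.126
```

View pics/t27c.png

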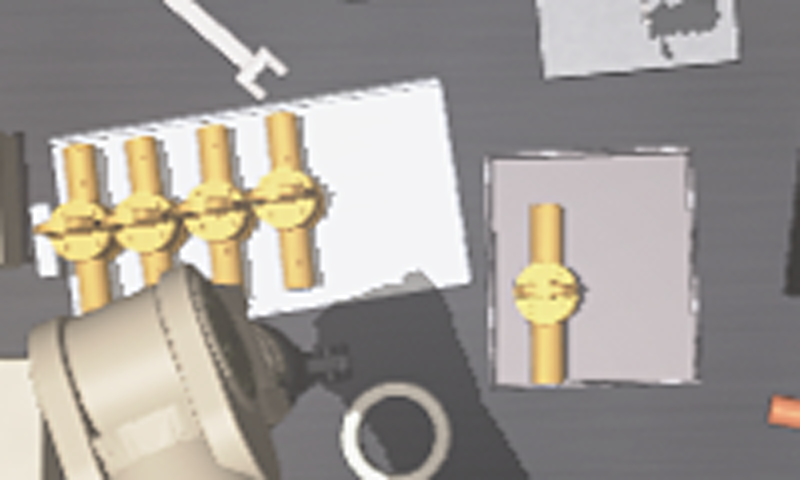

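View pics/s27.png

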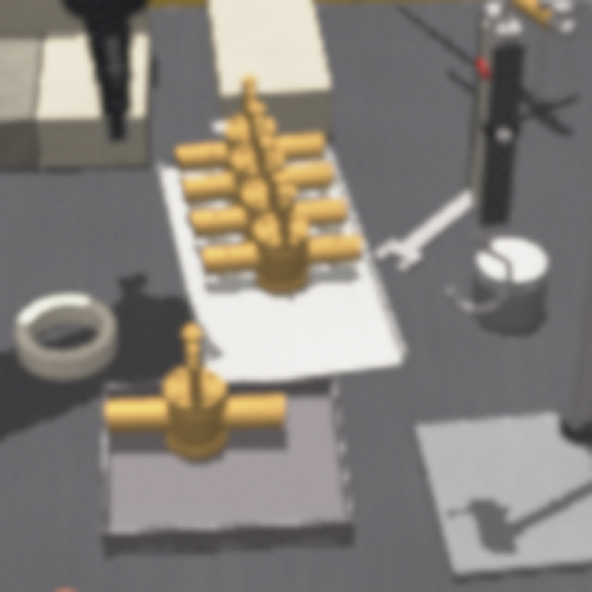

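View pics/w27.png

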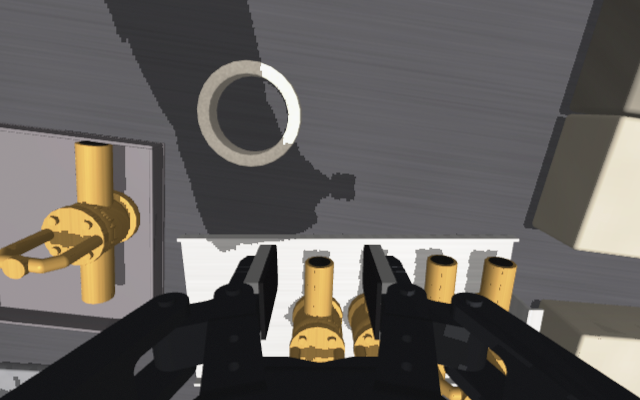

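Run:
```python
from h import *
im=snap('top'); i=snap('side'); w=snap('wrist')
for n,k in (('top',im),('side',i),('wrist',w)):
    P,ok=cloud(k); b=bronze(k)&ok&(abs(P[...,1]-.048)<.05)&(abs(P[...,0]-.467)<.1); q=P[b]
    print(n,[(round(x,3),q[abs(q[:,0]-x)<.006][:,2].max().round(3)) for x in (.40,.415,.43,.50,.515,.53) if (abs(q[:,0]-x)<.006).any()], q[:,0].min().round(4),q[:,0].max().round(4),q[:,2].max().round(3))
for lo,hi in ((-.056,.01),(-.11,-.058),(-.17,-.115),(-.225,-.175)): print(lo,hi); stub(im,lo,hi); stub(i,lo,hi)
hookview('h22.png')
```

```text
top [(0.4, np.float64(0.054)), (0.415, np.float64(0.051)), (0.43, np.float64(0.05)), (0.5, np.float64(0.049)), (0.515, np.float64(0.048)), (0.53, np.float64(0.054))] 0.3931 0.5414 0.126
side [(0.4, np.float64(0.05)), (0.415, np.float64(0.049)), (0.43, np.float64(0.048)), (0.5, np.float64(0.048)), (0.515, np.float64(0.048)), (0.53, np.float64(0.05))] 0.3873 0.5406 0.125
wrist [(0.4, np.float64(0.047)), (0.415, np.float64(0.047)), (0.43, np.float64(0.047)), (0.5, np.float64(0.047)), (0.515, np.float64(0.047)), (0.53, np.float64(0.047))] 0.3914 0.5639 0.124
-0.056 0.01
side -1 l -0.04 -0.0152 crest -0.0303 z 0.0546
side 1 l -0.0416 -0.0171 crest -0.0308 z 0.0541
a range -0.0645 0.0744
side -1 l -0.0461 -0.0069 crest -0.0313 z 0.0498
side 1 l -0.0487 -0.0188 crest -0.029 z 0.0507
a range -0.0757 0.0749
-0.11 -0.058
side -1 l -0.0929 -0.0718 crest -0.0837 z 0.0537
side 1 l -0.0959 -0.0704 crest -0.0785 z 0.0523
a range -0.0489 0.073
side -1 l -0.1006 -0.0734 crest -0.0836 z 0.0489
side 1 l -0.1015 -0.0703 crest -0.0836 z 0.0478
a range -0.0764 0.0696
-0.17 -0.115
side -1 l -0.1518 -0.1291 crest -0.1375 z 0.053
side 1 l -0.1561 -0.1336 crest -0.1386 z 0.0529
a range -0.0612 0.0734
side -1 l -0.1564 -0.128 crest -0.1447 z 0.0504
side 1 l -0.1594 -0.1355 crest -0.1454 z 0.0497
a range -0.0769 0.0683
-0.225 -0.175
side -1 l -0.2116 -0.1885 crest -0.2011 z 0.0541
side 1 l -0.2147 -0.1936 crest -0.2008 z 0.0514
a range -0.0739 0.0743
side -1 l -0.2147 -0.1902 crest -0.2055 z 0.0509
side 1 l -0.2198 -0.1964 crest -0.205 z 0.0506
a range -0.0754 0.07
red 9 [ 0.6719 -0.034   0.4204] [158. 370.]
```

```bash
python3 -c "
from workcell import env
print(env.hand_in(), env.get_state()['clock'])"
```

```text
the job is handed in; nothing more can be done
the job is handed in; nothing more can be done
```

The restocking is done and handed in, at about 69 s of the 210 s allowed. The hand-in reported no verdict.

**Older stock:** I pulled the first one up to the stop and the second close up behind it. The first slipped in the grip on the first pull, so I regripped it with more force. Their stub axes are about 27–28 mm and 82 mm from the stop.

**New valves, in order from the tray end.** Each hung free for at least 3 s before the last reading. The marker is 38.5 mm down.

| Valve | Pointer drop | Reading | Placed |
|---|---|---|---|
| First | about 30 mm | light | rework tray |
| Second | about 45–47 mm | sound | lane |
| Third | about 44–46 mm | sound | lane |

**Last checks:**
- **Lane:** four valves stand in single file, stubs across the lane. The two new ones are spaced a little over one foot width apart, leaving gaps of about 4–6 mm.
- **Hook:** it is empty and the pointer is back at zero.
- **Robot:** the hand was about 0.2 m up, touching nothing.
- **Other things:** I compared nothing else's position by measurement. In the last pictures the tape roll, spanner and tin look undisturbed.

**Doubts:**
- **Tray valve moved:** after I placed it, it shifted about 20 mm toward -x while the arm was at the lane. I took this to be the announced knock. It still stands level and upright inside the tray, with one stub end near or against the wall, so I left it.
- **Reading disagreement:** the pointer readings from depth and from pixels differed by a few millimetres. The wrist force (about 4.3 N for the first, about 6.7 N for the others) and the arch heights agreed with all three verdicts.

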